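# Tidy the miniature painter's desk

## Robot

A 6-joint arm with a two-finger parallel gripper is mounted at the origin on the work surface. World frame = base frame: x ahead of the robot, y to its left, z up, the work surface at z = 0. Lengths are in m, angles in degrees, forces in N, time in s.
With the tool pointing down it reaches from about 0.325 to 0.85 m from the base axis. Payload 4.4 kg.
Tool frame: the origin (TCP) lies at the very end of the fingers, on their centre line; the grasp point (between the pads) lies manip.grip_depth behind it (manip.grip_depth is the distance from the TCP to the grasp point, in m); y points along the fingers, x is the direction in which the jaws open and shut, and the axes are right-handed (so a half turn about y gives the same grasp; the last joint's range is limited). The gripper opens to 94 mm and grips with 3 to 60 N. Pads are 16 mm wide; open, the fingers measure 119 mm over their backs; the gripper's body (75 mm by 177 mm) begins 78 mm behind the grasp point.
Start: joints at [-8.623, 11.837, 88.321, -0, 79.842, -8.623], TCP at [0.575, -0, 0.205] pointing down, gripper open.
Joint ranges: [-156.59, 156.59], [-49.26, 127.26], [12.9, 141.05], [-63.56, 243.56], [4.71, 150.69], [-161.64, 161.64]. Speed limits (degrees/s): [159.86, 159.86, 180, 180, 180, 180].

## Interface

Orientations are given as a 3x3 rotation matrix whose columns are the frame's x, y, z axes.
In Python, from station import manip, get_image gives the robot as it stands. The module is installed in compiled form; this text tells all that it offers.
- The arm moves only by the tool send_rows, never from a script. Its argument "rows" is a list of rows, each a list of 3 entries, a list of its own where there are three numbers: the closure, from 0 (fully open) to 1 (shut), then the shift along the tool's x, y, z in m, then the turn about the tool's y in degrees. A call has 1 to 10 rows; each row is the pose to reach, as a shift and turn from the pose measured when the call began, along the tool's axes at that moment; what a row does not reach only later rows make up. A row lasts 1/10 s, in which the tool goes at most 50 mm and 8.59 degrees, less where a joint would pass 70% of its speed; a pose out of reach is approached as far as the arm can. A call with a gripper value outside its range is refused whole. The fingers move at their own pace and stop on an object; "squeeze" is the grip in N (left out, the last holds). Time passes only in rows, so rows that repeat a pose let the fingers close. It gives the time, the measured TCP pose, the force and the opening at its end, in the units of the state.
- manip.state(): the state, without advancing time (a new reading comes with each control period).
- get_image(name): name is "scene" or "side" or "wrist"; returns a dict with "image" (480x640x3 uint8, red, green, blue), "z_map" (480x640 float32, m along the optical axis (not along the pixel's ray), 0 where there is no reading), "fx", "fy", "cx", "cy" (pixels), "distortion" ([k1, k2, p1, p2, k3] as OpenCV has them; the pictures are not rectified), "T" (4x4, takes a point from camera to world coordinates); the wrist camera has in their place "mount" (4x4, takes a point from camera to tool coordinates, whose origin is the TCP and whose axes are the tool frame's). Camera axes: x right, y up, looking along -z (the intrinsics and any distortion apply to the point x, -y, -z); pixel columns grow to the right and rows downward; lengths in m; the calibration is good to about 2 mm. A picture is of the moment at which its call begins: read the wrist's pose just before it.
- manip.sign_off(): hands the job in, once; it reports no verdict.
The state is a dict: "time_s": time; "qpos": joint angles; "joint_velocities": joint speeds; "joint_efforts": joint torques, N m; "eef_pos": TCP position; "ee_rot": TCP orientation; "force": force on the tool from outside, world axes, zero at the start; "ft_torque": the same for the moment, N m; "gripper_width": finger opening in m.
Only numpy, scipy, OpenCV 4.12 (cv2) and the standard library are available. Lean on these libraries where they do the work, as an engineer would, in place of code of your own. Each camera call takes 0.05 s, during which the arm holds its last target.

## Task

Clear up after the painting session: put every loose tool on the mat (flat brush, palette knife, sanding stick, sprue clippers, file, well strip; whichever are there) into the shallow grey tray, and once they are all in, slide the tray, without lifting it, fully home into the corner of the aluminium rails so that it touches both. Also set the square rinse cup upside down over the peg of the drying stand, its rim down on the stand's base, before or after the tray. Do not disturb the miniatures or the coffee mug.

Things in the scene. Friction and masses are not known exactly. Their poses are not given: they have to be found in the camera images.
- tray: Shallow open grey plastic tool tray, 184 (x) by 182 (y) by 26 mm high outside, walls and floor 6 mm, loose, about 0.35 kg. Origin: centre of its underside; x and y along its sides.
- stops: Low L-shaped fence of two aluminium rails fixed to the desk, 34 mm high, 14 mm thick: one rail runs along its y on the far (+x) side, the other along its x on the left (+y) side. Origin: the inner corner, at desk level; the tray belongs on the -x, -y side of it, so when home the tray's centre is at x -92, y -91 mm in this frame.
- brush: Flat wash brush 144 mm long, bristles to +x: wooden handle 16 wide, 12 high (x -72 to +20 mm), steel ferrule 24 wide, 14 high (x +20 to +44), dark bristles 22 wide. Origin: centre of the underside; lies flat, z up. Grip the handle near its origin. May be absent.
- knife: Palette knife 140 mm long: dark wooden handle 16 wide, 14 high (x -70 to +12 mm), thin steel blade 14 wide, 3 high (to x +70). Origin: centre of the underside; lies flat, z up. Grip the handle at x -15 mm. May be absent.
- stick: Sanding stick, plain grey bar 130 long (x), 20 wide, 12 mm high. Origin: centre of the underside; lies flat, z up. May be absent.
- clippers: Sprue clippers 130 mm long: steel pivot block 28 wide, 14 high (x +1 to +39 mm), jaws to +x, two black handles to x -65, about 31 wide together. Origin: centre of the underside; lies flat, z up. Grip the pivot block at x +18 mm. May be absent.
- file: Hand file 138 mm long: light wooden handle 18 wide, 16 high (x -69 to +1 mm), dark steel blade 9 by 9 to x +69. Origin: centre of the underside; lies flat, z up. Grip the handle at x -12 mm. May be absent.
- wells: White ceramic paint palette strip with four round wells, 130 long (x), 36 wide, 14 mm high. Origin: centre of the underside; lies flat, z up. May be absent.
- cup: White square plastic rinse cup, 95 mm deep, 56 by 56 mm outside, walls 3 mm, floor 4 mm, about 100 g, lying empty on its side. Its x axis points out of the mouth. Origin: centre of the face it lies on at the start (mid-depth, 28 mm below the cup's centre line along its own z).
- cup_mouth (a point): Centre of the rinse cup's mouth, in the plane of the rim (cup x +47.5, z +28 mm); x axis out of the mouth.
- stand: Drying stand, fixed: grey base 84 by 84 by 12 mm high with an upright aluminium peg 26 mm thick in the middle, 65 mm tall above the base, tapering over its last 15 mm. Origin: centre of its underside.
- peg_tip (a point): Top centre of the drying peg, 77 mm above the desk.
- mini1: Painted miniature, 70 mm tall, on a round red base 36 mm across; a bystander. Origin: centre of its underside.
- mini2: Painted miniature, 70 mm tall, on a round red base 36 mm across; a bystander. Origin: centre of its underside.
- mini3: Painted miniature, 70 mm tall, on a round red base 36 mm across; a bystander. Origin: centre of its underside.
- mini4: Painted miniature, 70 mm tall, on a round red base 36 mm across; a bystander. Origin: centre of its underside.
- mug: White coffee mug, 82 mm wide, 95 mm high; a bystander. Origin: centre of its underside.
Mind the look-alikes: they are no part of the job. Of the things that look like the clippers, the largest one is meant. Several things have the shape of the knife; the one meant has the colours described above.

How it is judged (in metres and radians):
On the way, in this order (a step that is already met when the one before it is completed fails the run):
1. every tool that is there lies in the tray (x of brush in the frame of tray between -0.084 and 0.084 m and y of brush in the frame of tray between -0.083 and 0.083 m and z of brush in the frame of tray between -0.005 and 0.04 m and x of knife in the frame of tray between -0.084 and 0.084 m and y of knife in the frame of tray between -0.083 and 0.083 m and z of knife in the frame of tray between -0.005 and 0.04 m and x of stick in the frame of tray between -0.084 and 0.084 m and y of stick in the frame of tray between -0.083 and 0.083 m and z of stick in the frame of tray between -0.005 and 0.04 m and x of clippers in the frame of tray between -0.084 and 0.084 m and y of clippers in the frame of tray between -0.083 and 0.083 m and z of clippers in the frame of tray between -0.005 and 0.04 m and x of file in the frame of tray between -0.084 and 0.084 m and y of file in the frame of tray between -0.083 and 0.083 m and z of file in the frame of tray between -0.005 and 0.04 m and x of wells in the frame of tray between -0.084 and 0.084 m and y of wells in the frame of tray between -0.083 and 0.083 m and z of wells in the frame of tray between -0.005 and 0.04 m), for 0.2 s.
2. the loaded tray is home against both rails (all of step 1 and x of tray in the frame of stops above -0.0965 m and y of tray in the frame of stops above -0.0955 m and angle between the x axis of tray and the x axis of stops, either way round below 0.04 rad and height (world z) of tray below 0.008 m), for 0.2 s.
At the end, for the whole second after the job is handed in: Every tool present is inside the tray (origin within the walls, under 40 mm up); tray flat, within 4.5 mm of both rails and 0.04 rad parallel; cup upside down over the peg (tilt under 0.09 rad, mouth within 22 mm of the peg axis, rim within 6 mm of the base); all at rest (all of step 2 and angle between cup's own x axis and vertical above 3.05 rad and horizontal distance between cup_mouth and peg_tip below 0.022 m and z of cup_mouth in the frame of stand below 0.018 m and linear speed of each of brush, knife, stick, clippers, file, wells, tray, cup below 0.02 m/s); the robot touches nothing.
It fails at once if a miniature or the mug is moved more than 30 mm or tipped over (distance of any of mini1, mini2, mini3, mini4, mug from where it was at the start of the episode above 0.03 m or angle between any of mini1, mini2, mini3, mini4, mug's own z axis and vertical above 0.6 rad).
It fails at once if the tray is lifted off the desk (height (world z) of tray above 0.03 m).
Of brush, knife, stick, clippers, file, wells only 4 to 6 are there at a start; the rules pass over those that are not, and their reading is None.
At some moment in a run one of brush, knife, stick, clippers, file, wells, tray, cup may be knocked a few centimetres aside while the robot is not near it.
It also fails if it takes over 210 s, if anything falls off the work surface, if the arm or the gripper's body presses on something with over 40 N, if the wrist force passes 120 N, or if a joint passes its speed limit or range.

## Working session

There is one attempt and no reset: what is moved stays moved. The work goes in short steps, Python scripts to look and compute and a tool call to move; the robot and the scene stay as the last step left them, time stands still between calls to the robot, and variables do not carry over. Pictures are saved under pics/ and viewed, and the job is handed in when it is done.

Besides the shell and the picture viewer there is one more tool, called after "Emit:" by a JSON object that holds its "op" and its "data", one argument or row to a line. send_rows: Moves the arm, as the interface text tells. Its arguments: {"type":"object","properties":{"rows":{"type":"array","items":{"type":"array"}},"squeeze":{"type":"number"}},"required":["rows"]}

```bash
mkdir -p pics; ls; python3 - <<'E'
from station import manip,get_image
import cv2,numpy as np
s=manip.state()
print({k:np.round(v,4).tolist() for k,v in s.items()}, manip.grip_depth)
for n in ["scene","side","wrist"]:
    d=get_image(n); cv2.imwrite(f"pics/a_{n}.png",d["image"][:,:,::-1])
    np.savez(f"a_{n}.npz",**d)
    print(n,d["fx"],d["fy"],d["cx"],d["cy"],d["distortion"]); print(np.round(d.get("T",d.get("mount")),4).tolist())
E
```

```text
pics
{'time_s': 0.0, 'qpos': [-8.6202, 11.8846, 88.4043, 0.0007, 79.8401, -8.6219], 'joint_velocities': [0.0415, -0.0212, 0.1278, 0.0225, 0.05, -0.032], 'joint_efforts': [-0.0001, -37.0882, -28.1415, 0.0697, 0.0361, -0.0002], 'eef_pos': [0.5742, 0.0001, 0.2043], 'ee_rot': [[1.0, -0.0022, -0.0], [0.0, 0.0003, 1.0], [-0.0022, -1.0, 0.0003]], 'force': [-0.189, 0.0173, 0.1609], 'ft_torque': [-0.026, 0.0322, 0.0345], 'gripper_width': 0.0941} 0.0188
scene 593.5638395950808 593.5638395950808 328.6396805960788 236.66327987295753 [0.0330468 0.        0.        0.        0.       ]
[[0.6587, -0.6381, 0.3987, 1.0976], [0.7524, 0.5536, -0.357, -0.5115], [0.0072, 0.5351, 0.8448, 1.2183], [0.0, 0.0, 0.0, 1.0]]
side 624.9447776980941 624.9447776980941 318.1672733206649 231.0751641324069 [-0.1116177  0.         0.         0.         0.       ]
[[0.9648, 0.1882, -0.1839, 0.3354], [-0.2624, 0.6382, -0.7238, -0.9089], [-0.0189, 0.7465, 0.6651, 0.8679], [0.0, 0.0, 0.0, 1.0]]
wrist 365.8915694897704 365.8915694897704 324.0223225996352 233.38497538065778 [0.01835696 0.         0.         0.         0.        ]
[[1.0, -0.0017, -0.0005, 0.0011], [-0.0001, 0.2321, -0.9727, -0.1782], [0.0018, 0.9727, 0.2321, 0.066], [0.0, 0.0, 0.0, 1.0]]
```

View pics/a_scene.png

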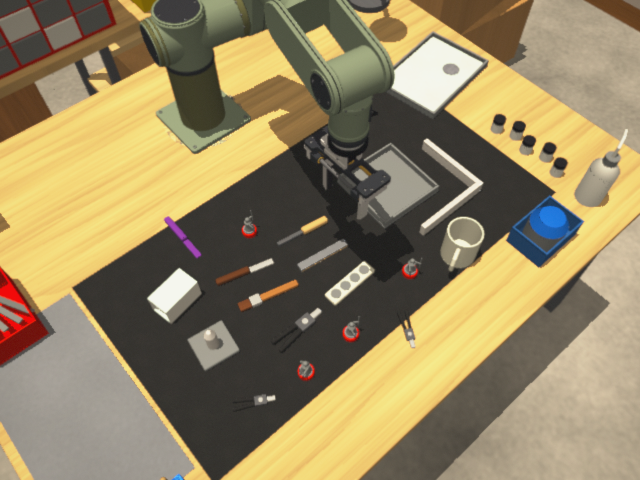

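View pics/a_side.png

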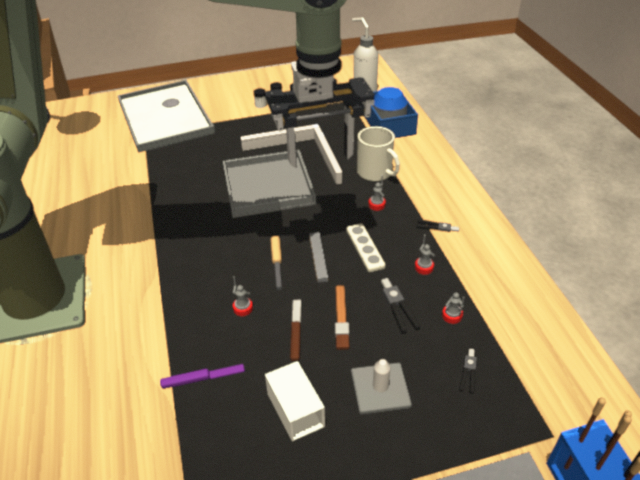

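View pics/a_wrist.png

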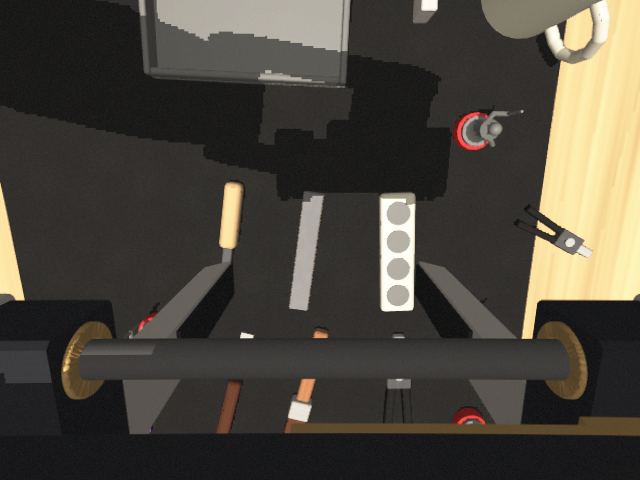

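```bash
cat > h.py <<'E'
import numpy as np,cv2
from station import manip,get_image
def rays(d,uv):
    K=np.array([[d["fx"],0,d["cx"]],[0,d["fy"],d["cy"]],[0,0,1.]])
    p=cv2.undistortPoints(np.asarray(uv,float).reshape(-1,1,2),K,np.asarray(d["distortion"],float)).reshape(-1,2)
    return np.c_[p[:,0],-p[:,1],-np.ones(len(p))]
def camT(d,s=None):
    if "T" in d: return np.array(d["T"])
    T=np.eye(4);T[:3,:3]=s["ee_rot"];T[:3,3]=s["eef_pos"]; return T@np.array(d["mount"])
def plane(d,uv,z,T):
    r=rays(d,uv)@T[:3,:3].T
    return T[:3,3]+r*((z-T[2,3])/r[:,2])[:,None]
def cloud(d,T):
    v,u=np.mgrid[:480,:640]
    r=rays(d,np.c_[u.ravel(),v.ravel()])*np.asarray(d["z_map"]).reshape(-1,1)
    return (r@T[:3,:3].T+T[:3,3]).reshape(480,640,3)
def grab(n,tag):
    s=manip.state(); d=get_image(n); cv2.imwrite(f"pics/{tag}.png",np.ascontiguousarray(d["image"][:,:,::-1]))
    return d,camT(d,s),s
def ortho(d,T,x0,x1,y0,y1,res=0.002,z=0.0):
    # top-down on plane z: image row=x decreasing, col=y decreasing (left = +y)
    H=int((x1-x0)/res);W=int((y1-y0)/res)
    X=x1-(np.arange(H)+.5)*res; Y=y1-(np.arange(W)+.5)*res
    P=np.stack([np.repeat(X[:,None],W,1),np.repeat(Y[None],H,0),np.full((H,W),z)],-1).reshape(-1,3)
    c=(P-T[:3,3])@T[:3,:3]
    K=np.array([[d["fx"],0,d["cx"]],[0,d["fy"],d["cy"]],[0,0,1.]])
    uv,_=cv2.projectPoints(c*[1,-1,-1],np.zeros(3),np.zeros(3),K,np.asarray(d["distortion"],float))
    uv=uv.reshape(H,W,2).astype(np.float32)
    return cv2.remap(np.ascontiguousarray(d["image"][:,:,::-1]),uv[...,0],uv[...,1],cv2.INTER_LINEAR)
E
python3 - <<'E'
from h import *
for n in ["scene","side"]:
    d=dict(np.load(f"a_{n}.npz"));T=d["T"]
    o=ortho(d,T,0.15,0.95,-0.6,0.6,res=0.0016,z=0.01)
    for x in np.arange(0.2,0.95,.1): 
        r=int((0.95-x)/.0016);cv2.line(o,(0,r),(o.shape[1],r),(90,90,0),1);cv2.putText(o,f"{x:.1f}",(0,r),0,.4,(0,255,255))
    for y in np.arange(-.5,.6,.1):
        c=int((.6-y)/.0016);cv2.line(o,(c,0),(c,o.shape[0]),(90,90,0),1);cv2.putText(o,f"{y:.1f}",(c,10),0,.4,(0,255,255))
    cv2.imwrite(f"pics/o_{n}.png",o); 
    P=cloud(d,T)
    for uv in ([(395,185),(480,185),(425,145),(425,228),(240,271),(270,295),(300,320),(350,283),(322,255),(305,230),(182,236),(175,295),(213,346),(462,240),(100,300),(180,130)] if n=="scene" else [(268,180),(293,150)]): print(n,uv,np.round(P[uv[1],uv[0]],3))
E
```

```text
scene (395, 185) [0.52  0.232 0.007]
scene (480, 185) [0.672 0.374 0.036]
scene (425, 145) [0.488 0.37  0.03 ]
scene (425, 228) [0.67  0.18  0.031]
scene (240, 271) [ 0.468 -0.22   0.019]
scene (270, 295) [ 0.559 -0.205  0.012]
scene (300, 320) [ 0.652 -0.194  0.016]
scene (350, 283) [ 0.655 -0.047  0.011]
scene (322, 255) [ 0.558 -0.048  0.015]
scene (305, 230) [ 0.479 -0.034  0.017]
scene (182, 236) [ 0.3   -0.267  0.018]
scene (175, 295) [ 0.444 -0.371  0.058]
scene (213, 346) [ 0.581 -0.374  0.027]
scene (462, 240) [0.743 0.237 0.006]
scene (100, 300) [ 0.314 -0.498  0.004]
scene (180, 130) [ 0.007 -0.079  0.009]
side (268, 180) [0.509 0.231 0.006]
side (293, 150) [ 0.522 -0.01   0.244]
```

View pics/o_scene.png

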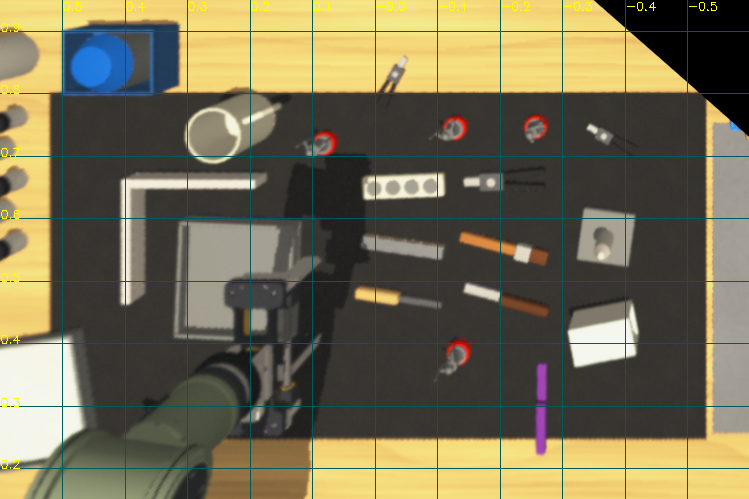

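View pics/o_side.png

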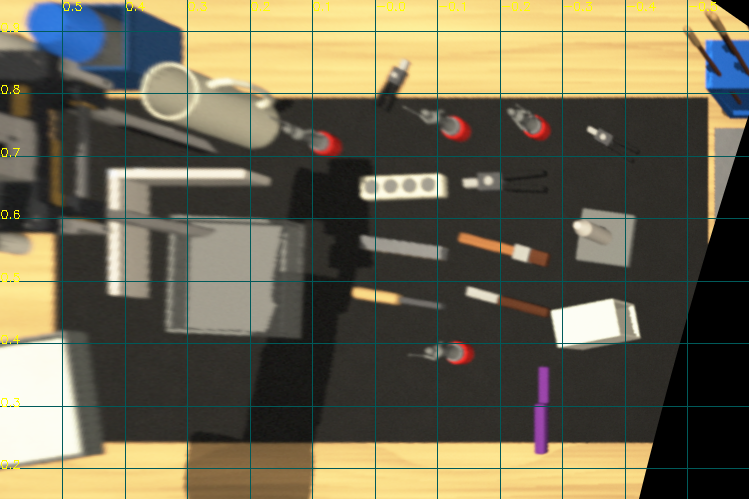

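```bash
cat >> h.py <<'E'
def blobs(names=("scene","side"),zlo=0.007,zhi=0.03,box=(0.25,0.8,-0.5,0.09),res=0.002,data=None,minA=40):
    x0,x1,y0,y1=box;H=int((x1-x0)/res);W=int((y1-y0)/res)
    out={}
    for n in names:
        d=data[n] if data else get_image(n); T=np.array(d["T"]);P=cloud(d,T).reshape(-1,3)
        ok=(np.asarray(d["z_map"]).ravel()>0)&(P[:,2]>zlo)&(P[:,2]<zhi)&(P[:,0]>x0)&(P[:,0]<x1)&(P[:,1]>y0)&(P[:,1]<y1)
        P=P[ok];C=np.asarray(d["image"]).reshape(-1,3)[ok]
        r=((P[:,0]-x0)/res).astype(int);c=((P[:,1]-y0)/res).astype(int)
        m=np.zeros((H,W),np.uint8);m[r,c]=255
        m=cv2.morphologyEx(m,cv2.MORPH_CLOSE,np.ones((3,3)))
        k,l,st,_=cv2.connectedComponentsWithStats(m)
        L=l[r,c];res_=[]
        for i in range(1,k):
            if st[i,4]<minA: continue
            q=P[L==i]; 
            (cx,cy),(w,h),a=cv2.minAreaRect(q[:,:2].astype(np.float32)*1000)
            if w<h: w,h,a=h,w,a+90
            a=(a+90)%180-90
            res_.append((cx/1000,cy/1000,w,h,a,np.percentile(q[:,2],90),np.median(C[L==i],0).astype(int)))
        out[n]=res_
    return out
E
python3 - <<'E'
from h import *
data={n:dict(np.load(f"a_{n}.npz")) for n in ["scene","side"]}
for n in data:
    P=cloud(data[n],data[n]["T"]); m=(P[...,0]>.3)&(P[...,0]<.8)&(P[...,1]>-.45)&(P[...,1]<.1); print(n,"desk z pct",np.percentile(P[m][:,2],[2,20,50,60]).round(4))
for n,l in blobs(data=data,zlo=0.009).items():
    print(n)
    for b in l: print("c %.3f %.3f  L %.0f W %.0f ang %.1f top %.3f"%b[:6],b[6])
E
```

```text
scene desk z pct [-0.0037 -0.0003  0.0028  0.0045]
side desk z pct [-0.0033 -0.001   0.0008  0.0016]
scene
c 0.279 -0.265  L 57 W 16 ang -0.5 top 0.018 [155  67 173]
c 0.390 -0.136  L 34 W 30 ang 51.6 top 0.024 [145  78  73]
c 0.455 -0.363  L 95 W 6 ang -79.4 top 0.028 [128 121 107]
c 0.462 -0.239  L 80 W 19 ang 75.9 top 0.018 [117  68  40]
c 0.468 -0.075  L 36 W 13 ang 79.9 top 0.014 [113 108 102]
c 0.477 -0.011  L 81 W 22 ang 80.8 top 0.020 [235 191 108]
c 0.571 -0.369  L 87 W 86 ang -5.7 top 0.017 [167 162 147]
c 0.552 -0.205  L 143 W 26 ang 77.6 top 0.016 [213 138  65]
c 0.555 -0.045  L 131 W 23 ang 81.7 top 0.016 [161 156 147]
c 0.653 -0.047  L 129 W 39 ang -87.6 top 0.018 [221 213 177]
c 0.658 -0.206  L 131 W 36 ang -86.0 top 0.017 [64 62 57]
c 0.722 -0.385  L 71 W 21 ang 61.9 top 0.013 [70 67 63]
c 0.724 0.075  L 41 W 27 ang 12.4 top 0.024 [156  80  77]
c 0.746 -0.261  L 38 W 31 ang 46.9 top 0.024 [145  74  69]
c 0.746 -0.131  L 35 W 32 ang 41.7 top 0.025 [165  83  78]
side
c 0.278 -0.264  L 54 W 20 ang 1.5 top 0.016 [150  68 166]
c 0.385 -0.137  L 35 W 32 ang -9.6 top 0.025 [149  90  83]
c 0.400 -0.374  L 96 W 3 ang -77.6 top 0.028 [150 143 124]
c 0.460 -0.237  L 83 W 16 ang 74.8 top 0.016 [111  64  39]
c 0.477 -0.005  L 70 W 18 ang 80.8 top 0.016 [242 203 124]
c 0.570 -0.369  L 86 W 85 ang 82.5 top 0.014 [160 156 142]
c 0.552 -0.205  L 144 W 23 ang 77.5 top 0.015 [212 139  78]
c 0.554 -0.044  L 131 W 20 ang 81.7 top 0.013 [160 156 146]
c 0.651 -0.046  L 133 W 37 ang -87.9 top 0.015 [229 221 187]
c 0.657 -0.206  L 130 W 35 ang -86.9 top 0.015 [55 53 48]
c 0.726 -0.372  L 73 W 19 ang 60.2 top 0.011 [108 104  98]
c 0.719 0.074  L 35 W 28 ang -9.8 top 0.025 [147  91  83]
c 0.743 -0.131  L 35 W 30 ang -20.3 top 0.026 [150  95  87]
c 0.744 -0.261  L 35 W 28 ang -34.6 top 0.025 [141  87  80]
```

```bash
cat > to.py <<'E'
import sys,numpy as np
from station import manip
def to(x,y,z,yaw):
    s=manip.state();R=np.array(s["ee_rot"]);p=np.array(s["eef_pos"])
    d=R.T@(np.array([x,y,z])-p)
    cur=np.degrees(np.arctan2(R[1,0],R[0,0]))
    return np.round(d,4).tolist(),round(-(yaw-cur),2)
if __name__=="__main__":
    a=[float(v) for v in sys.argv[1:]]
    for i in range(0,len(a),4): print(a[i:i+4],"->",to(*a[i:i+4]))
    s=manip.state();print(s["time_s"],np.round(s["eef_pos"],4),np.round(s["force"],2),round(s["gripper_width"],4))
E
python3 to.py .652 -.0465 .08 2.2 .652 -.0465 .005 2.2
```

```text
[0.652, -0.0465, 0.08, 2.2] -> ([0.0778, 0.1244, -0.0466], np.float64(-2.2))
[0.652, -0.0465, 0.005, 2.2] -> ([0.078, 0.1994, -0.0466], np.float64(-2.2))
0.15 [5.744e-01 1.000e-04 2.046e-01] [ 0.4  -0.07  0.39] 0.0937
```

Emit:
{"op": "send_rows", "data": {
  "rows": [
    [0.3,[0.078,0.125,-0.0465],-2.2],
    [0.3,[0.078,0.125,-0.0465],-2.2],
    [0.3,[0.078,0.125,-0.0465],-2.2],
    [0.3,[0.078,0.125,-0.0465],-2.2],
    [0.3,[0.078,0.125,-0.0465],-2.2]
  ],
  "squeeze": 20
}}

```text
time_s: 0.65
eef_pos: [0.6504, -0.0463, 0.0764]
ee_rot: [[0.999, -0.008, -0.038], [0.038, 0.002, 0.999], [-0.008, -1.0, 0.002]]
force: [1.1, 0.1, 0.1]
gripper_width: 0.0661
```

```bash
python3 - <<'E'
from h import *
D={}
for n in ["scene","side"]:
    d,T,s=grab(n,"b_"+n);D[n]=d;np.savez(f"b_{n}.npz",**d)
for nm,kw in [("tray",dict(zlo=0.012,zhi=0.032,box=(0.3,0.66,0.1,0.345))),("rails",dict(zlo=0.02,zhi=0.045,box=(0.38,0.7,0.15,0.45)))]:
  for n,l in blobs(data=D,**kw).items():
    for b in l: print(nm,n,"c %.3f %.3f  L %.0f W %.0f ang %.1f top %.3f"%b[:6],b[6])
E
python3 to.py .652 -.0465 .005 2.2
```

```text
tray scene c 0.507 0.216  L 187 W 186 ang -3.0 top 0.028 [109 106  98]
tray side c 0.506 0.218  L 194 W 185 ang 87.6 top 0.026 [97 95 87]
tray side c 0.658 0.293  L 96 W 4 ang 89.5 top 0.031 [144 135 119]
rails scene c 0.544 0.274  L 232 W 117 ang -41.3 top 0.028 [138 134 123]
rails scene c 0.573 0.283  L 216 W 199 ang 90.0 top 0.037 [232 223 202]
rails side c 0.416 0.202  L 103 W 6 ang 87.4 top 0.027 [145 141 127]
rails side c 0.506 0.234  L 185 W 156 ang -3.1 top 0.027 [130 128 115]
rails side c 0.607 0.355  L 248 W 127 ang -36.3 top 0.035 [221 209 183]
[0.652, -0.0465, 0.005, 2.2] -> ([-0.001, 0.0764, -0.0003], np.float64(0.01))
0.75 [ 0.6529 -0.0461  0.0814] [-0.13  0.3   0.5 ] 0.0658
```

View pics/b_scene.png

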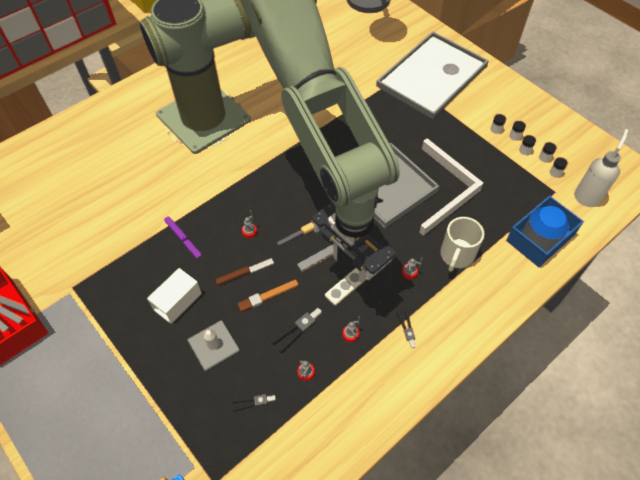

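View pics/b_side.png

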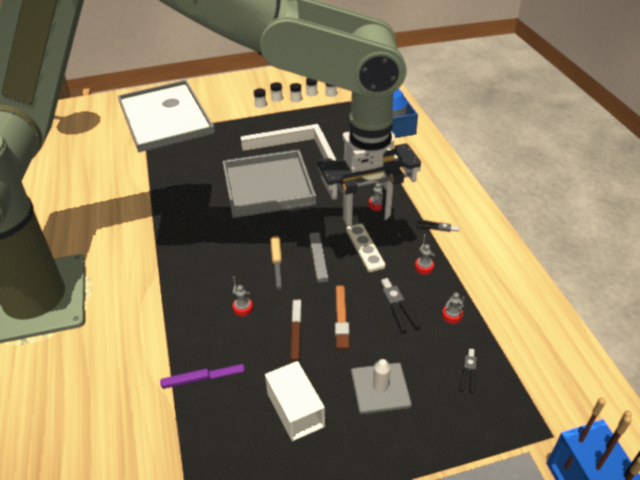

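Emit:
{"op": "send_rows", "data": {
  "rows": [
    [0.3,[-0.001,0.045,0],0],
    [0.3,[-0.001,0.076,0],0],
    [0.3,[-0.001,0.076,0],0],
    [1,[-0.001,0.076,0],0],
    [1,[-0.001,0.076,0],0],
    [1,[-0.001,0.076,0],0],
    [1,[-0.001,0.076,0],0]
  ]
}}

```text
time_s: 1.45
eef_pos: [0.6533, -0.0464, 0.0076]
ee_rot: [[0.999, 0.004, -0.039], [0.039, -0.001, 0.999], [0.004, -1.0, -0.001]]
force: [-0.6, -0.1, 0.4]
gripper_width: 0.0376
```

```bash
cat > tf.py <<'E'
# tray slot -> tcp world: args tray cx cy yaw, then slot x, y
import numpy as np,sys
a=[float(v) for v in sys.argv[1:]]
t=np.radians(a[2])
print(a[0]+np.cos(t)*a[3]-np.sin(t)*a[4], a[1]+np.sin(t)*a[3]+np.cos(t)*a[4])
E
python3 tf.py .5065 .217 -2.7 .05 0;python3 to.py .652 -.0465 .1 -2.7 .5564 .2146 .1 -2.7 .5564 .2146 .016 -2.7
```

```text
0.5564444937480985 0.21464467746451787
[0.652, -0.0465, 0.1, -2.7] -> ([-0.001, -0.0924, -0.0001], np.float64(4.92))
[0.5564, 0.2146, 0.1, -2.7] -> ([-0.0864, -0.093, 0.2645], np.float64(4.92))
[0.5564, 0.2146, 0.016, -2.7] -> ([-0.0867, -0.009, 0.2646], np.float64(4.92))
1.45 [ 0.6533 -0.0464  0.0076] [-0.56 -0.12  0.38] 0.0376
```

Emit:
{"op": "send_rows", "data": {
  "rows": [
    [1,[0,-0.045,0],0],
    [1,[0,-0.09,0],0],
    [1,[-0.03,-0.092,0.05],5],
    [1,[-0.06,-0.092,0.1],5],
    [1,[-0.086,-0.092,0.15],5],
    [1,[-0.086,-0.092,0.2],5],
    [1,[-0.086,-0.092,0.25],5],
    [1,[-0.086,-0.092,0.2645],5],
    [1,[-0.086,-0.092,0.2645],5]
  ]
}}

```text
time_s: 2.35
eef_pos: [0.5561, 0.2192, 0.0998]
ee_rot: [[0.999, 0.005, 0.043], [-0.043, 0.001, 0.999], [0.005, -1.0, 0.001]]
force: [-0.7, -0.5, 0.3]
gripper_width: 0.0356
```

```bash
python3 to.py  .5564 .2146 .015 -2.7; python3 -c "
from h import *
grab('side','c_side')"
```

```text
[0.5564, 0.2146, 0.015, -2.7] -> ([0.0, 0.0848, -0.0047], np.float64(0.24))
2.35 [0.5561 0.2192 0.0998] [-0.7  -0.52  0.31] 0.0356
```

View pics/c_side.png

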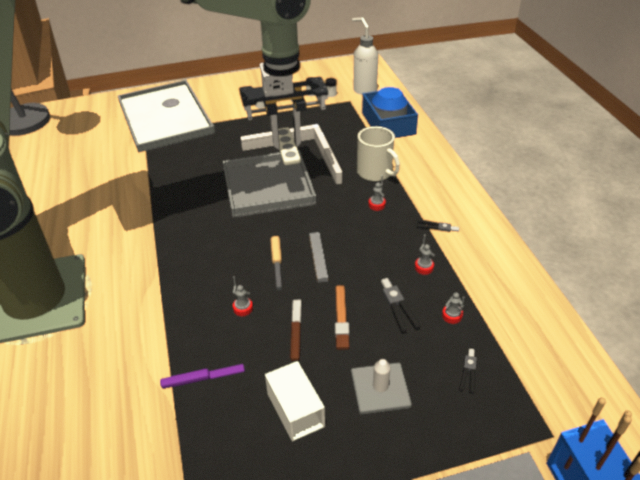

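Emit:
{"op": "send_rows", "data": {
  "rows": [
    [1,[0,0.05,-0.004],0],
    [1,[0,0.083,-0.004],0],
    [1,[0,0.083,-0.004],0],
    [0.55,[0,0.083,-0.004],0],
    [0.55,[0,0.083,-0.004],0],
    [0.55,[0,0.083,-0.004],0],
    [0.55,[0,0.04,-0.004],0],
    [0.4,[0,0,-0.004],0],
    [0.4,[0,0,-0.004],0]
  ]
}}

```text
time_s: 3.3
eef_pos: [0.5622, 0.2141, 0.1081]
ee_rot: [[0.999, 0.02, 0.044], [-0.044, 0.003, 0.999], [0.02, -1.0, 0.004]]
force: [0.5, 0.0, 0.1]
gripper_width: 0.0541
```

```bash
python3 to.py  .6564 -.188 .1 3.5 .6564 -.188 .005 3.5; python3 -c "
from h import *
grab('wrist','c_wrist')"
```

```text
[0.6564, -0.188, 0.1, 3.5] -> ([0.1117, 0.0088, -0.3975], np.float64(-6.04))
[0.6564, -0.188, 0.005, 3.5] -> ([0.1099, 0.1038, -0.3979], np.float64(-6.04))
3.3 [0.5622 0.2141 0.1081] [0.53 0.02 0.11] 0.0541
```

View pics/c_wrist.png

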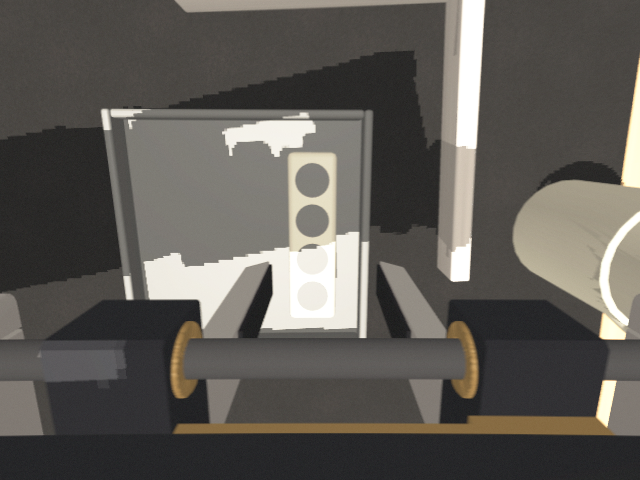

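Emit:
{"op": "send_rows", "data": {
  "rows": [
    [0.4,[0,0.005,-0.05],-6],
    [0.4,[0.03,0.005,-0.1],-6],
    [0.4,[0.06,0.005,-0.15],-6],
    [0.4,[0.09,0.005,-0.2],-6],
    [0.4,[0.111,0.005,-0.25],-6],
    [0.4,[0.111,0.005,-0.3],-6],
    [0.4,[0.111,0.005,-0.35],-6],
    [0.4,[0.111,0.005,-0.397],-6],
    [0.4,[0.111,0.005,-0.397],-6],
    [0.4,[0.111,0.005,-0.397],-6]
  ]
}}

```text
time_s: 4.35
eef_pos: [0.6523, -0.1921, 0.0998]
ee_rot: [[0.998, 0.014, -0.055], [0.055, 0.001, 0.998], [0.014, -1.0, 0.0]]
force: [-0.2, -0.5, 0.2]
gripper_width: 0.0562
```

```bash
cat > look.py <<'E'
from h import *
import sys
tag=sys.argv[1]
d,T,s=grab('wrist',tag)
d,T,s=grab('side',tag+'s');D={'side':d}
for b in blobs(names=("side",),data=D,zlo=0.009)["side"]: print("c %.3f %.3f  L %.0f W %.0f ang %.1f top %.3f"%b[:6],b[6])
for b in blobs(names=("side",),data=D,zlo=0.012,zhi=0.032,box=(0.3,0.66,0.1,0.345))["side"]: print("TRAY c %.3f %.3f  L %.0f W %.0f ang %.1f top %.3f"%b[:6])
E
python3 look.py d; python3 to.py  .6564 -.188 .005 3.5
```

```text
c 0.278 -0.264  L 55 W 19 ang 0.5 top 0.015 [151  67 167]
c 0.385 -0.137  L 35 W 30 ang -11.0 top 0.025 [151  93  84]
c 0.401 -0.374  L 96 W 3 ang -78.4 top 0.028 [151 143 124]
c 0.460 -0.237  L 84 W 16 ang 74.9 top 0.016 [112  64  39]
c 0.473 -0.030  L 122 W 18 ang 80.8 top 0.016 [126 100  63]
c 0.570 -0.369  L 85 W 85 ang 82.2 top 0.014 [160 156 142]
c 0.552 -0.206  L 145 W 23 ang 77.5 top 0.015 [212 139  78]
c 0.554 -0.044  L 134 W 20 ang 82.1 top 0.013 [77 75 71]
c 0.660 -0.206  L 131 W 35 ang -89.7 top 0.016 [50 48 44]
c 0.729 -0.369  L 60 W 18 ang 59.1 top 0.011 [111 108 101]
c 0.742 -0.132  L 35 W 31 ang -25.3 top 0.025 [87 63 59]
c 0.743 -0.261  L 35 W 30 ang -33.2 top 0.025 [142  87  80]
[0.6564, -0.188, 0.005, 3.5] -> ([0.0025, 0.0948, -0.0006], np.float64(-0.11))
4.45 [ 0.6526 -0.1878  0.0998] [-0.54  0.5  -0.19] 0.0564Traceback (most recent call last):
  File "look.py", line 7, in <module>
    for b in blobs(names=("side",),data=D,zlo=0.012,zhi=0.032,box=(0.3,0.66,0.1,0.345))["side"]: print("TRAY c %.3f %.3f  L %.0f W %.0f ang %.1f top %.3f"%b[:6])
             ~~~~~^^^^^^^^^^^^^^^^^^^^^^^^^^^^^^^^^^^^^^^^^^^^^^^^^^^^^^^^^^^^^^^^^^^^^
  File "h.py", line 38, in blobs
    m=np.zeros((H,W),np.uint8);m[r,c]=255
                               ~^^^^^
IndexError: index 122 is out of bounds for axis 1 with size 122
```

View pics/d.png

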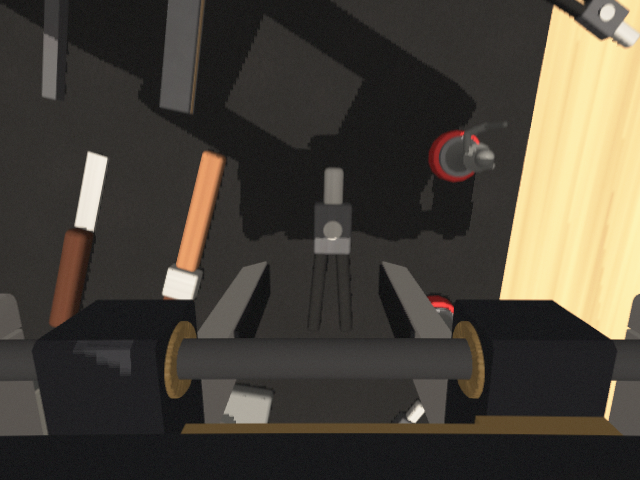

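Emit:
{"op": "send_rows", "data": {
  "rows": [
    [0.4,[0.002,0.045,0],0],
    [0.4,[0.002,0.094,0],0],
    [0.4,[0.002,0.094,0],0],
    [1,[0.002,0.094,0],0],
    [1,[0.002,0.094,0],0],
    [1,[0.002,0.094,0],0],
    [1,[0.002,0.094,0],0],
    [1,[0.002,0.045,0],0],
    [1,[0.002,-0.005,0],0],
    [1,[0.002,-0.005,0],0]
  ]
}}

```text
time_s: 5.45
eef_pos: [0.6605, -0.1902, 0.1148]
ee_rot: [[0.998, 0.029, -0.059], [0.059, -0.004, 0.998], [0.029, -1.0, -0.005]]
force: [0.6, -0.5, 0.5]
gripper_width: 0.0274
```

```bash
sed -i 's/(x1-x0)\/res)/(x1-x0)\/res)+1/; s/(y1-y0)\/res)$/(y1-y0)\/res)+1/' h.py; sed -i 's/W=int((y1-y0)\/res)+1+1/W=int((y1-y0)\/res)+1/' h.py; grep -n "H=int" h.py; python3 look.py e;
python3 tf.py .5065 .217 -2.7 -.05 .018;python3 to.py .4575 .2373 .1 -2.7
```

```text
22:    H=int((x1-x0)/res)+1;W=int((y1-y0)/res)+1
31:    x0,x1,y0,y1=box;H=int((x1-x0)/res)+1;W=int((y1-y0)/res)+1
c 0.277 -0.265  L 55 W 18 ang 1.3 top 0.015 [150  68 167]
c 0.385 -0.138  L 35 W 32 ang -6.6 top 0.026 [148  92  84]
c 0.401 -0.373  L 95 W 3 ang -78.4 top 0.028 [151 143 125]
c 0.460 -0.238  L 82 W 16 ang 74.6 top 0.015 [112  64  39]
c 0.467 -0.070  L 32 W 8 ang 77.6 top 0.011 [101  98  93]
c 0.476 -0.007  L 74 W 18 ang 80.9 top 0.016 [129 101  63]
c 0.569 -0.370  L 87 W 85 ang 82.8 top 0.014 [160 156 142]
c 0.552 -0.206  L 146 W 23 ang 77.0 top 0.015 [212 139  78]
c 0.554 -0.046  L 135 W 20 ang 81.8 top 0.013 [77 75 71]
c 0.727 -0.372  L 69 W 19 ang 59.4 top 0.012 [107 103  98]
c 0.743 -0.131  L 35 W 31 ang -21.2 top 0.026 [89 62 59]
c 0.743 -0.261  L 35 W 29 ang -36.8 top 0.026 [142  89  81]
TRAY c 0.506 0.215  L 190 W 185 ang 87.5 top 0.026
TRAY c 0.555 0.210  L 134 W 37 ang 86.9 top 0.021
TRAY c 0.657 0.260  L 170 W 5 ang 89.9 top 0.031
0.457403422364675 0.23733534028479758
[0.4575, 0.2373, 0.1, -2.7] -> ([-0.173, 0.0045, 0.4366], np.float64(6.08))
5.55 [ 0.6558 -0.1883  0.1074] [-0.14  0.06 -1.27] 0.0278
```

View pics/es.png

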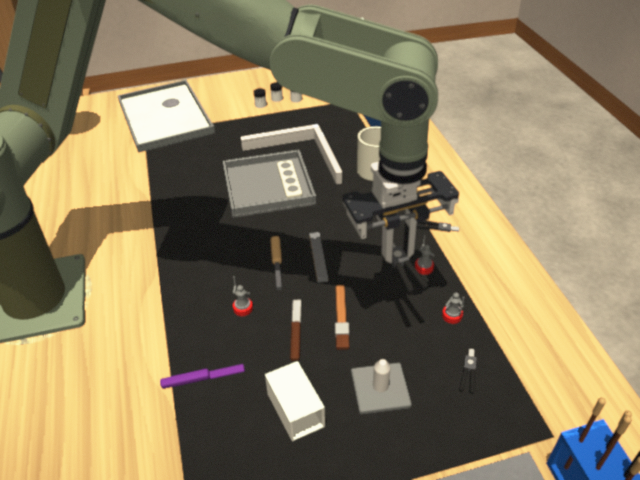

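Emit:
{"op": "send_rows", "data": {
  "rows": [
    [1,[-0.02,0,0.04],3],
    [1,[-0.04,0,0.085],6],
    [1,[-0.06,0,0.13],6],
    [1,[-0.08,0,0.175],6],
    [1,[-0.1,0,0.22],6],
    [1,[-0.12,0,0.265],6],
    [1,[-0.14,0,0.31],6],
    [1,[-0.155,0,0.355],6],
    [1,[-0.173,0,0.4],6],
    [1,[-0.173,0.002,0.4366],6]
  ]
}}

```text
time_s: 6.55
eef_pos: [0.4525, 0.2385, 0.0999]
ee_rot: [[0.999, 0.011, 0.044], [-0.044, -0.0, 0.999], [0.011, -1.0, 0.0]]
force: [0.8, -0.8, -0.6]
gripper_width: 0.0276
```

Emit:
{"op": "send_rows", "data": {
  "rows": [
    [1,[0,0,0],0]
  ]
}}

```text
time_s: 6.65
eef_pos: [0.4499, 0.2415, 0.0982]
ee_rot: [[0.999, 0.008, 0.039], [-0.039, -0.0, 0.999], [0.008, -1.0, 0.0]]
force: [-0.7, 0.6, -0.6]
gripper_width: 0.0278
```

```bash
python3 to.py .4575 .2373 .015 -2.7; python3 -c "
from h import *
grab('wrist','f_wrist')"
```

```text
[0.4575, 0.2373, 0.015, -2.7] -> ([0.0071, 0.0832, -0.0039], np.float64(0.46))
6.65 [0.4499 0.2415 0.0982] [-0.71  0.56 -0.65] 0.0278
```

View pics/f_wrist.png

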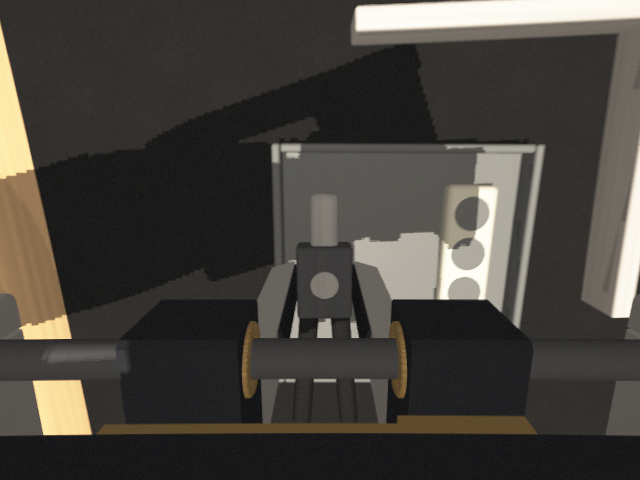

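Emit:
{"op": "send_rows", "data": {
  "rows": [
    [1,[0.006,0.045,-0.004],0],
    [1,[0.006,0.08,-0.004],0],
    [1,[0.006,0.082,-0.004],0],
    [1,[0.006,0.082,-0.004],0],
    [0.62,[0.006,0.082,-0.004],0],
    [0.62,[0.006,0.082,-0.004],0],
    [0.62,[0.006,0.082,-0.004],0],
    [0.62,[0.006,0.04,-0.004],0],
    [0.5,[0.006,0,-0.004],0],
    [0.5,[0.006,0,-0.004],0]
  ]
}}

```text
time_s: 7.7
eef_pos: [0.4602, 0.2372, 0.1044]
ee_rot: [[0.999, 0.019, 0.04], [-0.04, 0.002, 0.999], [0.019, -1.0, 0.003]]
force: [0.4, -0.2, -0.6]
gripper_width: 0.0463
```

```bash
python3 to.py .5545 -.0445 .1 -8.2;  python3 -c "
from h import *
grab('wrist','g_wrist')"
```

```text
[0.5545, -0.0445, 0.1, -8.2] -> ([0.1053, 0.0055, -0.2778], np.float64(5.92))
7.7 [0.4602 0.2372 0.1044] [ 0.37 -0.16 -0.57] 0.0463
```

View pics/g_wrist.png

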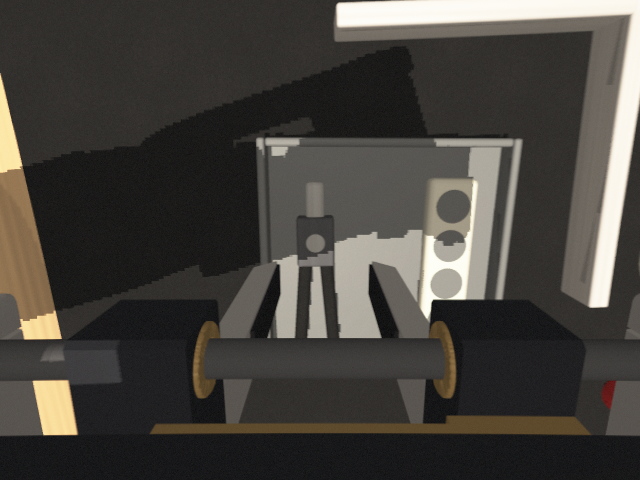

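Clippers lie on the tray floor (pixel 315,240), wells at (448,250). Next the stick.

Emit:
{"op": "send_rows", "data": {
  "rows": [
    [0.5,[0.02,0.002,-0.045],6],
    [0.5,[0.04,0.004,-0.09],6],
    [0.5,[0.06,0.004,-0.135],6],
    [0.5,[0.08,0.004,-0.18],6],
    [0.5,[0.1,0.004,-0.225],6],
    [0.5,[0.105,0.004,-0.27],6],
    [0.5,[0.105,0.004,-0.278],6],
    [0.5,[0.105,0.004,-0.278],6]
  ]
}}

```text
time_s: 8.55
eef_pos: [0.5511, -0.0465, 0.0978]
ee_rot: [[0.989, 0.012, 0.147], [-0.147, 0.002, 0.989], [0.012, -1.0, 0.003]]
force: [-0.6, 0.2, -0.4]
gripper_width: 0.047
```

```bash
python3 look.py g|grep -v "0.3..  *-0"; python3 to.py .5545 -.0445 .004 -8.2
```

```text
c 0.277 -0.265  L 54 W 18 ang 0.8 top 0.015 [151  68 167]
c 0.401 -0.374  L 96 W 3 ang -78.4 top 0.028 [151 143 124]
c 0.460 -0.237  L 85 W 16 ang 74.7 top 0.015 [112  64  39]
c 0.475 -0.013  L 87 W 18 ang 81.0 top 0.017 [165 129  88]
c 0.569 -0.369  L 86 W 84 ang 82.7 top 0.014 [160 157 142]
c 0.552 -0.206  L 144 W 23 ang 77.8 top 0.015 [213 139  78]
c 0.554 -0.045  L 133 W 20 ang 82.1 top 0.013 [138 134 125]
c 0.719 0.072  L 36 W 30 ang -7.1 top 0.025 [147  90  83]
c 0.726 -0.374  L 71 W 19 ang 60.1 top 0.012 [107 104  99]
c 0.743 -0.132  L 35 W 29 ang -18.4 top 0.025 [150  97  90]
c 0.743 -0.261  L 35 W 30 ang -38.9 top 0.026 [142  86  79]
TRAY c 0.477 0.130  L 141 W 36 ang -14.5 top 0.026
TRAY c 0.435 0.264  L 170 W 80 ang 52.0 top 0.027
TRAY c 0.455 0.211  L 130 W 34 ang 88.5 top 0.021
TRAY c 0.543 0.158  L 26 W 18 ang -83.3 top 0.020
TRAY c 0.542 0.202  L 28 W 12 ang 77.9 top 0.022
TRAY c 0.555 0.301  L 37 W 11 ang 0.2 top 0.026
TRAY c 0.580 0.139  L 39 W 27 ang 86.3 top 0.026
[0.5545, -0.0445, 0.004, -8.2] -> ([0.0023, 0.0941, -0.0001], np.float64(-0.06))
8.65 [ 0.551  -0.0442  0.098 ] [ 0.51 -0.1  -0.12] 0.0467
```

View pics/g.png

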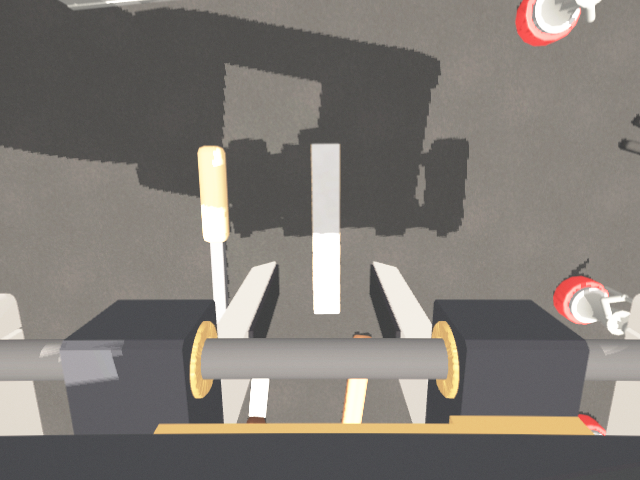

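Emit:
{"op": "send_rows", "data": {
  "rows": [
    [0.5,[0.002,0.045,0],0],
    [0.5,[0.002,0.094,0],0],
    [0.5,[0.002,0.094,0],0],
    [1,[0.002,0.094,0],0],
    [1,[0.002,0.094,0],0],
    [1,[0.002,0.094,0],0],
    [1,[0.002,0.094,0],0],
    [1,[0.002,0.045,0],0],
    [1,[0.002,-0.005,0],0],
    [1,[0.002,-0.005,0],0]
  ]
}}

```text
time_s: 9.65
eef_pos: [0.559, -0.0458, 0.1111]
ee_rot: [[0.989, 0.028, 0.144], [-0.144, -0.002, 0.99], [0.028, -1.0, 0.002]]
force: [0.7, -0.1, 1.0]
gripper_width: 0.0194
```

```bash
python3 to.py .505 .217 .1 -2.7
```

```text
[0.505, 0.217, 0.1, -2.7] -> ([-0.0915, 0.0092, 0.2523], np.float64(-5.56))
9.65 [ 0.559  -0.0458  0.1111] [ 0.69 -0.08  0.97] 0.0194
```

Emit:
{"op": "send_rows", "data": {
  "rows": [
    [1,[-0.015,0.006,0.045],-5.6],
    [1,[-0.03,0.006,0.09],-5.6],
    [1,[-0.05,0.006,0.135],-5.6],
    [1,[-0.065,0.006,0.18],-5.6],
    [1,[-0.08,0.006,0.225],-5.6],
    [1,[-0.0915,0.006,0.252],-5.6],
    [1,[-0.0915,0.006,0.252],-5.6],
    [1,[-0.0915,0.006,0.252],-5.6]
  ]
}}

```text
time_s: 10.45
eef_pos: [0.5042, 0.2169, 0.1027]
ee_rot: [[0.999, 0.027, 0.044], [-0.044, -0.002, 0.999], [0.027, -1.0, -0.001]]
force: [-0.7, -0.1, -0.1]
gripper_width: 0.0199
```

```bash
python3 look.py h|grep TRAY; python3 to.py .505 .217 .014 -2.7
```

```text
TRAY c 0.506 0.215  L 190 W 185 ang 87.6 top 0.026
TRAY c 0.417 0.226  L 72 W 6 ang 87.5 top 0.027
TRAY c 0.457 0.302  L 98 W 42 ang 19.3 top 0.026
TRAY c 0.456 0.210  L 131 W 35 ang 86.2 top 0.021
TRAY c 0.555 0.210  L 136 W 36 ang 87.3 top 0.021
TRAY c 0.658 0.204  L 59 W 5 ang -89.9 top 0.031
TRAY c 0.658 0.290  L 108 W 5 ang 89.5 top 0.031
[0.505, 0.217, 0.014, -2.7] -> ([-0.0024, 0.0889, 0.0015], np.float64(-0.01))
10.55 [0.5049 0.2156 0.1029] [ 0.3  -0.66 -0.75] 0.0194
```

View pics/h.png

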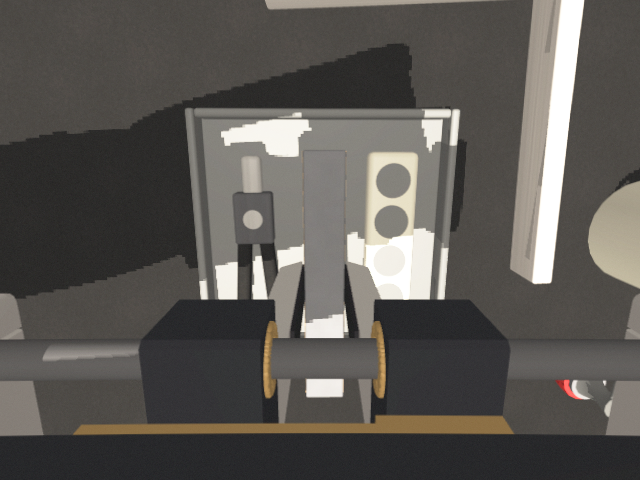

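Emit:
{"op": "send_rows", "data": {
  "rows": [
    [1,[-0.001,0.045,0.001],0],
    [1,[-0.001,0.086,0.001],0],
    [1,[-0.002,0.088,0.001],0],
    [1,[-0.002,0.088,0.001],0],
    [0.72,[-0.002,0.088,0.001],0],
    [0.72,[-0.002,0.088,0.001],0],
    [0.72,[-0.002,0.088,0.001],0],
    [0.72,[0,0.04,0.001],0],
    [0.5,[0,0.01,0.001],0],
    [0.5,[0,0.005,0.001],0]
  ]
}}

```text
time_s: 11.55
eef_pos: [0.509, 0.2179, 0.1035]
ee_rot: [[0.998, 0.037, 0.047], [-0.047, 0.0, 0.999], [0.037, -0.999, 0.002]]
force: [1.0, -0.4, -0.3]
gripper_width: 0.0389
```

Emit:
{"op": "send_rows", "data": {
  "rows": [
    [0.5,[0,0,-0.03],0],
    [0.5,[0,0,-0.07],0],
    [0.5,[0,0,-0.12],0],
    [0.5,[0,0,-0.17],0],
    [0.5,[0,0,-0.2],0],
    [0.5,[0,0,-0.2],0]
  ]
}}

```text
time_s: 12.15
eef_pos: [0.499, 0.0149, 0.1027]
ee_rot: [[0.998, 0.037, 0.052], [-0.052, -0.001, 0.999], [0.037, -0.999, 0.001]]
force: [-0.4, 0.8, -0.0]
gripper_width: 0.0472
```

```bash
python3 look.py i; python3 to.py .4735 -.029 .1 -9.2 .4735 -.029 .006 -9.2; python3 -c "
from station import manip;print(manip.state()['ee_rot'])"
```

```text
c 0.278 -0.265  L 55 W 19 ang -0.7 top 0.015 [150  68 167]
c 0.385 -0.138  L 35 W 30 ang -11.0 top 0.026 [150  91  84]
c 0.401 -0.373  L 95 W 3 ang -78.1 top 0.028 [151 143 124]
c 0.460 -0.238  L 82 W 16 ang 74.7 top 0.016 [112  64  39]
c 0.475 -0.013  L 93 W 18 ang 80.8 top 0.017 [232 186 115]
c 0.569 -0.370  L 86 W 85 ang 82.0 top 0.014 [160 156 142]
c 0.552 -0.206  L 145 W 23 ang 77.3 top 0.015 [213 139  78]
c 0.720 0.074  L 35 W 26 ang -2.6 top 0.026 [147  91  82]
c 0.726 -0.373  L 50 W 19 ang 59.9 top 0.012 [111 108 102]
c 0.744 -0.261  L 35 W 27 ang -32.3 top 0.026 [142  87  81]
c 0.742 -0.130  L 35 W 31 ang -29.8 top 0.026 [150  94  86]
TRAY c 0.421 0.210  L 194 W 65 ang -74.1 top 0.027
TRAY c 0.454 0.200  L 106 W 34 ang 89.5 top 0.020
TRAY c 0.518 0.127  L 51 W 13 ang -4.3 top 0.025
TRAY c 0.509 0.200  L 108 W 17 ang 84.5 top 0.019
TRAY c 0.544 0.199  L 109 W 26 ang 79.5 top 0.021
TRAY c 0.590 0.170  L 120 W 32 ang 72.6 top 0.026
TRAY c 0.658 0.219  L 86 W 5 ang 89.4 top 0.031
[0.4735, -0.029, 0.1, -9.2] -> ([-0.0234, 0.0017, -0.0481], np.float64(6.39))
[0.4735, -0.029, 0.006, -9.2] -> ([-0.0269, 0.0957, -0.0483], np.float64(6.39))
12.25 [0.4992 0.0179 0.1027] [-0.15  1.13 -1.  ] 0.0468
[[ 0.99813158  0.03672297  0.04883405]
 [-0.04890438  0.00101885  0.99880295]
 [ 0.03662925 -0.99932497  0.00281286]]
```

View pics/is.png

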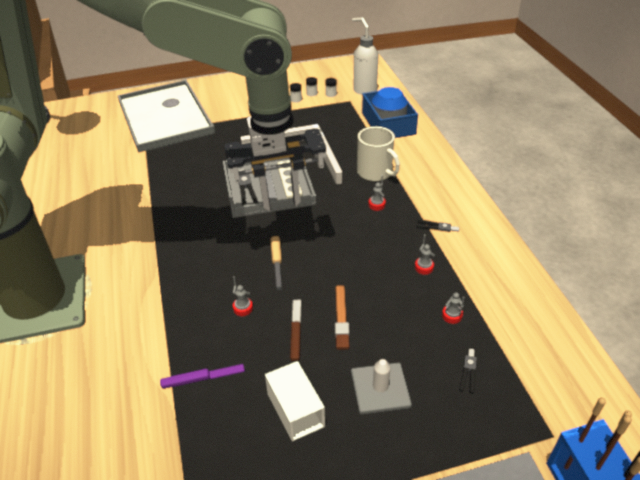

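Emit:
{"op": "send_rows", "data": {
  "rows": [
    [0.5,[-0.012,-0.03,-0.03],6.4],
    [0.5,[-0.021,-0.07,-0.048],6.4],
    [0.5,[-0.021,-0.1,-0.048],6.4],
    [0.5,[-0.021,-0.1,-0.048],6.4],
    [0.5,[-0.021,-0.1,-0.048],6.4],
    [0.5,[-0.021,-0.1,-0.048],6.4]
  ]
}}

```text
time_s: 12.85
eef_pos: [0.4711, -0.0278, 0.2001]
ee_rot: [[0.987, 0.034, 0.158], [-0.158, 0.002, 0.987], [0.033, -0.999, 0.007]]
force: [0.8, -0.0, -0.6]
gripper_width: 0.0469
```

Emit:
{"op": "send_rows", "data": {
  "rows": [
    [0.5,[0,0.05,0],0],
    [0.5,[0,0.1,0],0]
  ]
}}

```text
time_s: 13.05
eef_pos: [0.4753, -0.0269, 0.1007]
ee_rot: [[0.987, 0.036, 0.157], [-0.157, 0.002, 0.988], [0.036, -0.999, 0.007]]
force: [0.9, -0.5, -0.8]
gripper_width: 0.0471
```

Emit:
{"op": "send_rows", "data": {
  "rows": [
    [0.5,[0,0,0],0],
    [0.5,[0,0,0],0]
  ]
}}

```text
time_s: 13.25
eef_pos: [0.4735, -0.0259, 0.0991]
ee_rot: [[0.987, 0.031, 0.156], [-0.156, 0.003, 0.988], [0.03, -1.0, 0.008]]
force: [1.4, 0.3, 0.6]
gripper_width: 0.0471
```

```bash
cd .;python3 to.py .4735 -.029 .1 -9.2 .4735 -.029 .006 -9.2; python3 -c "
from station import manip;print(manip.state()['ee_rot'])"
```

```text
[0.4735, -0.029, 0.1, -9.2] -> ([0.0005, -0.0009, -0.003], np.float64(0.23))
[0.4735, -0.029, 0.006, -9.2] -> ([-0.0023, 0.093, -0.0038], np.float64(0.23))
13.25 [ 0.4735 -0.0259  0.0991] [1.44 0.29 0.62] 0.0471
[[ 0.98731772  0.03101881  0.15569701]
 [-0.15586515  0.00306359  0.98777359]
 [ 0.03016257 -0.99951411  0.00785949]]
```

Emit:
{"op": "send_rows", "data": {
  "rows": [
    [0.5,[-0.001,0.045,-0.0035],0],
    [0.5,[-0.002,0.092,-0.0035],0],
    [0.5,[-0.002,0.092,-0.0035],0],
    [1,[-0.002,0.092,-0.0035],0],
    [1,[-0.002,0.092,-0.0035],0],
    [1,[-0.002,0.092,-0.0035],0],
    [1,[-0.002,0.092,-0.0035],0],
    [1,[-0.002,0.045,-0.0035],0],
    [1,[0,0,-0.0035],0],
    [1,[0,0,-0.0035],0]
  ]
}}

```text
time_s: 14.25
eef_pos: [0.4792, -0.0309, 0.1066]
ee_rot: [[0.987, 0.046, 0.156], [-0.156, -0.001, 0.988], [0.046, -0.999, 0.006]]
force: [1.2, 0.0, -0.1]
gripper_width: 0.0178
```

```bash
python3 tf.py .5065 .217 -2.7 -.022 .012; python3 to.py .485 .23 .1 -2.7; python3 -c "
from station import manip;print(manip.state()['ee_rot'])
from h import *
grab('wrist','j')"
```

```text
0.4850897001593523 0.23002302041515577
[0.485, 0.23, 0.1, -2.7] -> ([-0.0352, 0.0067, 0.2585], np.float64(-6.27))
14.25 [ 0.4792 -0.0309  0.1066] [ 1.21  0.02 -0.14] 0.0178
[[ 9.86735913e-01  4.64597873e-02  1.55543323e-01]
 [-1.55675975e-01 -7.71508979e-04  9.87807874e-01]
 [ 4.60133468e-02 -9.98919863e-01  6.47139707e-03]]
```

View pics/j.png

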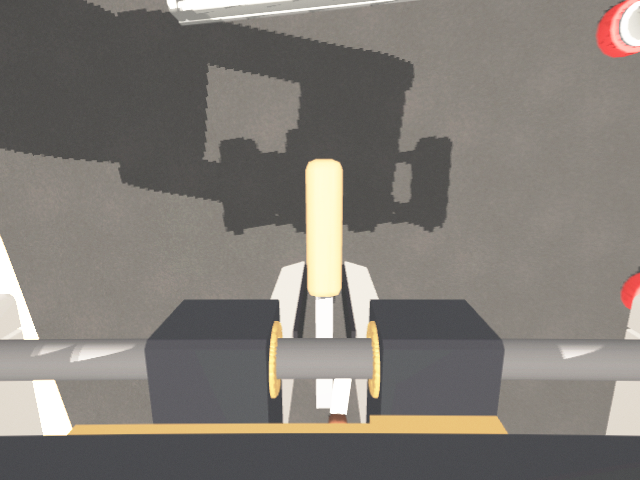

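```bash
cat >> to.py <<'E'
    R=np.array(s["ee_rot"]);print("tilt x %.4f y %.4f"%(R[0,1],R[1,1]))
E
python3 to.py .485 .23 .1 -2.7; python3 - <<'E'
from h import *
for i in range(8):
    get_image("wrist"); s=manip.state(); print(s["time_s"],np.round(s["ee_rot"],4)[:2,1],np.round(s["eef_pos"],4))
E
```

```text
[0.485, 0.23, 0.1, -2.7] -> ([-0.0327, 0.0042, 0.2584], np.float64(-6.27))
14.3 [ 0.4769 -0.0303  0.1037] [-0.37  0.49 -0.25] 0.0178
tilt x 0.0413 y 0.0004
14.35 [0.0359 0.0018] [ 0.4745 -0.0297  0.1013]
14.4 [0.0321 0.0028] [ 0.4729 -0.0293  0.0995]
14.45 [0.0296 0.0034] [ 0.4719 -0.0291  0.0984]
14.5 [0.0283 0.0038] [ 0.4715 -0.029   0.0978]
14.55 [0.0278 0.0039] [ 0.4714 -0.029   0.0975]
14.6 [0.0277 0.0039] [ 0.4715 -0.029   0.0975]
14.65 [0.0281 0.0039] [ 0.4717 -0.0291  0.0976]
14.7 [0.0284 0.0037] [ 0.4719 -0.0291  0.0978]
```

```bash
python3 to.py .485 .23 .1 -2.7
```

```text
[0.485, 0.23, 0.1, -2.7] -> ([-0.0274, -0.0009, 0.258], np.float64(-6.27))
14.7 [ 0.4719 -0.0291  0.0978] [-1.48  0.05 -0.17] 0.0177
tilt x 0.0284 y 0.0037
```

Emit:
{"op": "send_rows", "data": {
  "rows": [
    [1,[-0.005,0,0.045],-3],
    [1,[-0.01,0,0.09],-6.3],
    [1,[-0.015,0,0.135],-6.3],
    [1,[-0.02,0,0.18],-6.3],
    [1,[-0.025,0,0.225],-6.3],
    [1,[-0.0295,0,0.258],-6.3],
    [1,[-0.0295,0,0.258],-6.3],
    [1,[-0.0295,0,0.258],-6.3],
    [1,[-0.0295,0,0.258],-6.3]
  ]
}}

```text
time_s: 15.6
eef_pos: [0.4825, 0.2293, 0.0983]
ee_rot: [[0.999, 0.027, 0.047], [-0.047, 0.003, 0.999], [0.027, -1.0, 0.004]]
force: [0.2, -0.5, -0.2]
gripper_width: 0.0177
```

```bash
python3 look.py k|grep TRAY; python3 to.py .485 .23 .026 -2.7
```

```text
TRAY c 0.506 0.216  L 190 W 184 ang 87.4 top 0.026
TRAY c 0.417 0.227  L 78 W 6 ang 87.5 top 0.027
TRAY c 0.454 0.306  L 70 W 13 ang -4.0 top 0.026
TRAY c 0.456 0.213  L 132 W 34 ang 86.8 top 0.021
TRAY c 0.506 0.215  L 135 W 21 ang 87.0 top 0.019
TRAY c 0.555 0.212  L 135 W 36 ang 86.9 top 0.022
TRAY c 0.657 0.257  L 170 W 5 ang 89.9 top 0.031
[0.485, 0.23, 0.026, -2.7] -> ([0.0001, 0.0727, 0.0007], np.float64(-0.07))
15.7 [0.4828 0.229  0.0987] [-0.44  0.04 -0.56] 0.0178
tilt x 0.0276 y 0.0032
```

View pics/k.png

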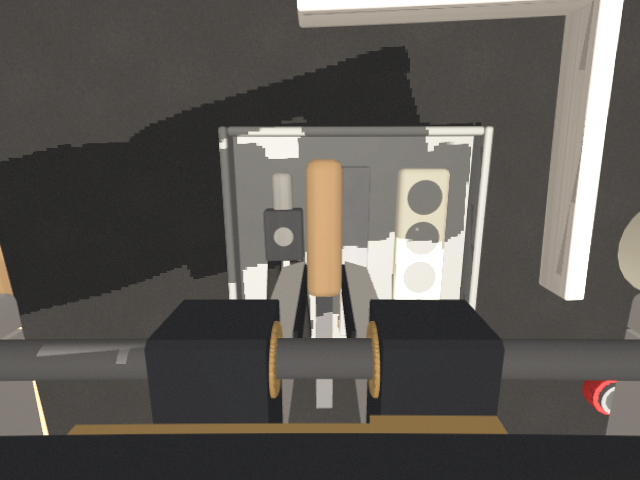

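Emit:
{"op": "send_rows", "data": {
  "rows": [
    [1,[0,0.04,0.001],0],
    [1,[0,0.071,0.001],0],
    [1,[0,0.072,0.001],0],
    [1,[0,0.072,0.001],0],
    [0.7,[0,0.072,0.001],0],
    [0.7,[0,0.072,0.001],0],
    [0.7,[0,0.072,0.001],0],
    [0.6,[0,0.03,0.001],0],
    [0.5,[0,0,0.001],0],
    [0.5,[0,0,0.001],0]
  ]
}}

```text
time_s: 16.7
eef_pos: [0.4874, 0.2315, 0.1047]
ee_rot: [[0.998, 0.039, 0.048], [-0.048, 0.007, 0.999], [0.039, -0.999, 0.008]]
force: [0.5, 0.4, 0.8]
gripper_width: 0.0462
```

```bash
python3 look.py l; python3 - <<'E'
from h import *
for i in range(2): get_image("side")
E
python3 to.py .4645 -.2245 .1 -15 
```

```text
c 0.277 -0.264  L 55 W 19 ang 1.2 top 0.015 [151  67 167]
c 0.385 -0.137  L 35 W 29 ang -13.5 top 0.026 [149  95  89]
c 0.401 -0.374  L 95 W 3 ang -77.5 top 0.028 [151 143 124]
c 0.460 -0.238  L 81 W 16 ang 74.7 top 0.016 [111  63  39]
c 0.569 -0.370  L 87 W 84 ang 82.1 top 0.014 [160 156 141]
c 0.552 -0.206  L 145 W 23 ang 77.8 top 0.015 [211 139  78]
c 0.721 -0.382  L 73 W 20 ang 58.2 top 0.012 [104 102  96]
c 0.717 0.076  L 35 W 26 ang -38.7 top 0.025 [147  92  85]
c 0.743 -0.132  L 35 W 33 ang -18.4 top 0.026 [146  95  87]
c 0.744 -0.261  L 35 W 29 ang -35.8 top 0.026 [142  87  80]
TRAY c 0.505 0.217  L 192 W 185 ang 87.1 top 0.026
TRAY c 0.453 0.200  L 106 W 34 ang 89.4 top 0.021
TRAY c 0.457 0.267  L 21 W 12 ang -88.3 top 0.019
TRAY c 0.496 0.219  L 145 W 40 ang 86.9 top 0.021
TRAY c 0.555 0.210  L 135 W 37 ang 87.1 top 0.021
TRAY c 0.657 0.259  L 171 W 5 ang -89.9 top 0.031
[0.4645, -0.2245, 0.1, -15.0] -> ([0.0046, -0.0038, -0.4546], np.float64(12.23))
16.9 [0.4819 0.2298 0.0979] [-0.17  0.18 -0.28] 0.0471
tilt x 0.0259 y 0.0027
```

View pics/l.png

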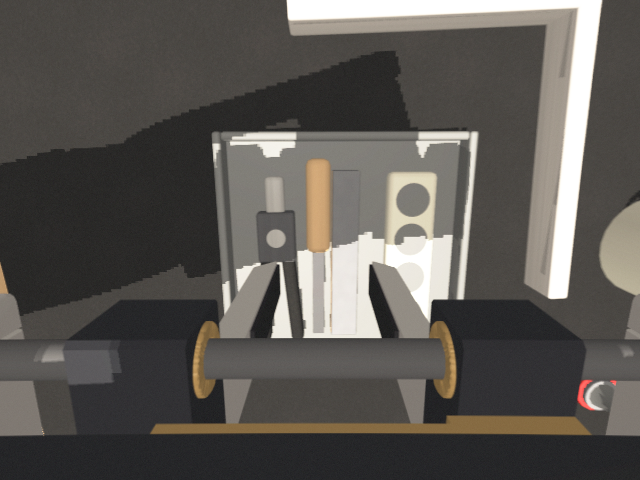

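Emit:
{"op": "send_rows", "data": {
  "rows": [
    [0.5,[0,-0.004,-0.05],6],
    [0.5,[0,-0.004,-0.1],12.3],
    [0.5,[0,-0.004,-0.15],12.3],
    [0.5,[0,-0.004,-0.2],12.3],
    [0.5,[0,-0.004,-0.25],12.3],
    [0.5,[0.002,-0.004,-0.3],12.3],
    [0.5,[0.004,-0.004,-0.35],12.3],
    [0.5,[0.0045,-0.004,-0.4],12.3],
    [0.5,[0.0045,-0.004,-0.4546],12.3],
    [0.5,[0.0045,-0.004,-0.4546],12.3]
  ]
}}

```text
time_s: 17.9
eef_pos: [0.4635, -0.2296, 0.0991]
ee_rot: [[0.964, 0.025, 0.266], [-0.266, 0.001, 0.964], [0.024, -1.0, 0.008]]
force: [0.3, 0.2, 1.2]
gripper_width: 0.0475
```

```bash
python3 -c "
from h import *
grab('wrist','m')
for i in range(6): get_image('side')"
python3 to.py .4645 -.2245 .006 -15.2 
```

```text
[0.4645, -0.2245, 0.006, -15.2] -> ([-0.0014, 0.0936, -0.0028], np.float64(0.27))
18.25 [ 0.4642 -0.2225  0.0996] [-0.2   0.59  0.12] 0.0467
tilt x 0.0249 y 0.0038
```

View pics/m.png

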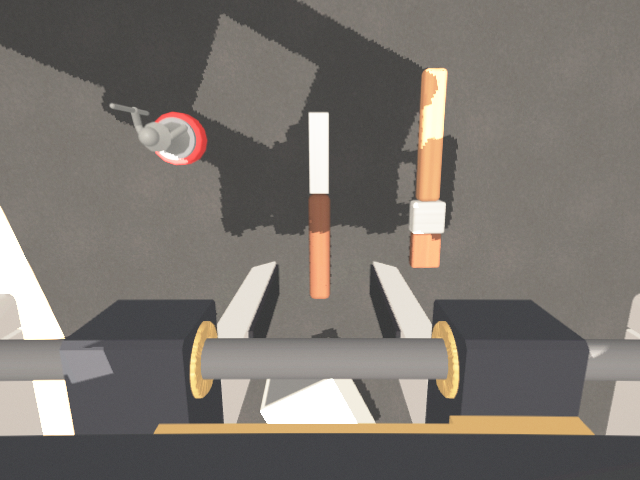

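Emit:
{"op": "send_rows", "data": {
  "rows": [
    [0.5,[-0.0015,0.045,-0.003],0],
    [0.5,[-0.0015,0.092,-0.003],0],
    [0.5,[-0.0015,0.093,-0.003],0],
    [1,[-0.0015,0.093,-0.003],0],
    [1,[-0.0015,0.093,-0.003],0],
    [1,[-0.0015,0.093,-0.003],0],
    [1,[-0.0015,0.093,-0.003],0],
    [1,[-0.0015,0.05,-0.003],0],
    [1,[0,0.01,-0.003],0],
    [1,[0,0,-0.003],0]
  ]
}}

```text
time_s: 19.25
eef_pos: [0.4667, -0.2278, 0.1052]
ee_rot: [[0.966, 0.033, 0.257], [-0.258, -0.002, 0.966], [0.033, -0.999, 0.006]]
force: [1.5, 0.4, -0.4]
gripper_width: 0.015
```

```bash
python3 -c "
from h import *
grab('wrist','n')
for i in range(6): get_image('side')"
python3 tf.py .5065 .217 -2.7 .021 -.015; python3 to.py .528 .201 .1 -2.7 
```

```text
0.5267700906135566 0.20102741641066796
[0.528, 0.201, 0.1, -2.7] -> ([-0.0458, 0.0016, 0.428], np.float64(-12.24))
19.6 [ 0.462  -0.2244  0.0976] [ 0.04 -0.37 -1.93] 0.0149
tilt x 0.0216 y 0.0062
```

View pics/n.png

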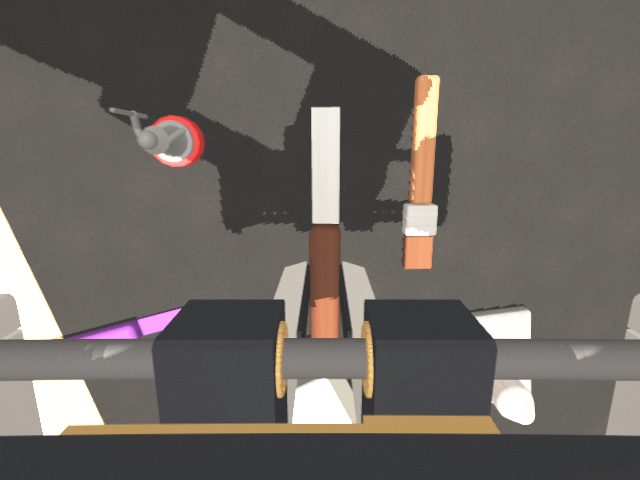

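Emit:
{"op": "send_rows", "data": {
  "rows": [
    [1,[-0.005,0,0.045],-6],
    [1,[-0.01,0,0.09],-12.3],
    [1,[-0.015,0,0.135],-12.3],
    [1,[-0.02,0,0.18],-12.3],
    [1,[-0.025,0,0.225],-12.3],
    [1,[-0.03,0,0.27],-12.3],
    [1,[-0.035,0,0.315],-12.3],
    [1,[-0.04,0,0.36],-12.3],
    [1,[-0.0465,0,0.4],-12.3],
    [1,[-0.0465,0,0.4275],-12.3]
  ]
}}

```text
time_s: 20.6
eef_pos: [0.5255, 0.2033, 0.0998]
ee_rot: [[0.999, 0.018, 0.044], [-0.044, 0.006, 0.999], [0.018, -1.0, 0.007]]
force: [0.6, -0.8, 0.5]
gripper_width: 0.0152
```

```bash
python3 -c "
from h import *
grab('wrist','p')
for i in range(6): get_image('side')"
python3 to.py .527 .201 .027 -2.7 
```

```text
[0.527, 0.201, 0.027, -2.7] -> ([-0.001, 0.0738, 0.0012], np.float64(-0.02))
20.95 [0.5265 0.1994 0.1008] [-0.07  0.35 -1.66] 0.0151
tilt x 0.0197 y 0.0055
```

View pics/p.png

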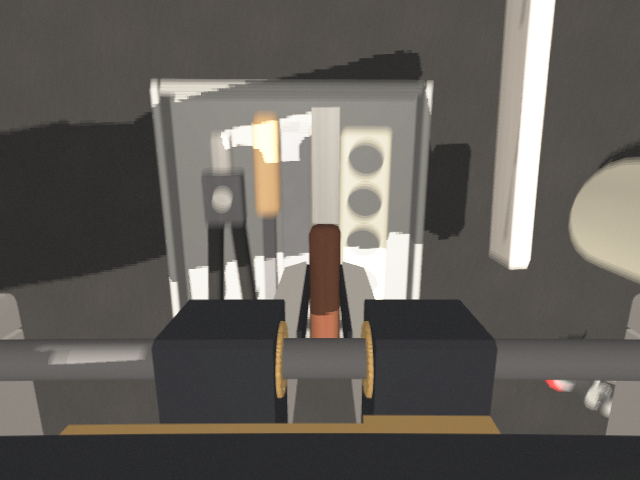

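Emit:
{"op": "send_rows", "data": {
  "rows": [
    [1,[0,0.04,0.001],0],
    [1,[0,0.072,0.001],0],
    [1,[0,0.073,0.001],0],
    [1,[0,0.073,0.001],0],
    [0.7,[0,0.073,0.001],0],
    [0.7,[0,0.073,0.001],0],
    [0.7,[0,0.073,0.001],0],
    [0.6,[0,0.03,0.001],0],
    [0.5,[0,0,0.001],0],
    [0.5,[0,0,0.001],0]
  ]
}}

```text
time_s: 21.95
eef_pos: [0.5312, 0.2015, 0.107]
ee_rot: [[0.998, 0.032, 0.047], [-0.047, 0.008, 0.999], [0.031, -0.999, 0.01]]
force: [0.8, 0.5, -0.2]
gripper_width: 0.046
```

```bash
python3 look.py q; python3 - <<'E'
from h import *
for i in range(4): get_image("side")
E
python3 to.py .552 -.2055 .1 -12.4 
```

```text
c 0.277 -0.265  L 55 W 19 ang 1.3 top 0.015 [150  68 166]
c 0.385 -0.138  L 35 W 31 ang -14.0 top 0.025 [150  92  85]
c 0.400 -0.374  L 96 W 3 ang -77.7 top 0.028 [151 143 124]
c 0.570 -0.369  L 85 W 85 ang -8.5 top 0.014 [160 156 142]
c 0.552 -0.206  L 144 W 23 ang 77.7 top 0.015 [211 139  78]
c 0.719 0.073  L 35 W 25 ang -13.2 top 0.026 [148  90  83]
c 0.731 -0.365  L 55 W 19 ang 59.9 top 0.012 [110 107 101]
c 0.743 -0.131  L 35 W 32 ang -22.0 top 0.025 [150  93  87]
c 0.745 -0.261  L 35 W 31 ang -23.3 top 0.025 [142  87  80]
TRAY c 0.506 0.215  L 193 W 185 ang 87.5 top 0.026
TRAY c 0.456 0.211  L 133 W 35 ang 87.0 top 0.021
TRAY c 0.503 0.217  L 147 W 53 ang 88.1 top 0.022
TRAY c 0.555 0.210  L 136 W 37 ang 86.8 top 0.021
TRAY c 0.657 0.256  L 164 W 5 ang 90.0 top 0.031
[0.552, -0.2055, 0.1, -12.4] -> ([0.046, -0.0024, -0.4038], np.float64(9.69))
22.25 [0.5252 0.2001 0.0991] [ 0.32 -0.25 -0.58] 0.0471
tilt x 0.0166 y 0.0048
```

View pics/q.png

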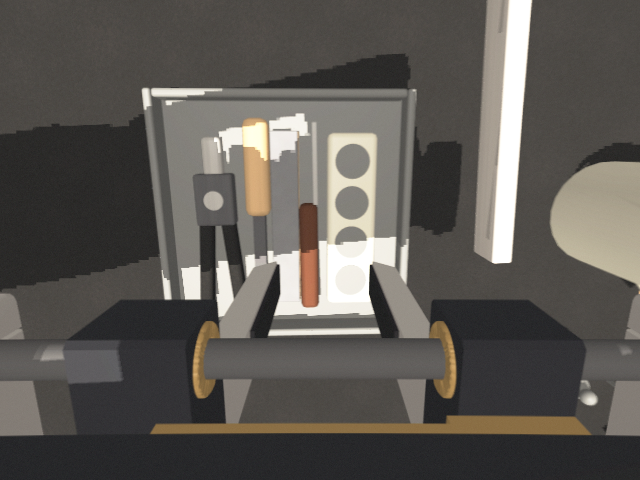

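Emit:
{"op": "send_rows", "data": {
  "rows": [
    [0.5,[0.005,-0.003,-0.045],5],
    [0.5,[0.01,-0.003,-0.09],9.8],
    [0.5,[0.015,-0.003,-0.135],9.8],
    [0.5,[0.02,-0.003,-0.18],9.8],
    [0.5,[0.025,-0.003,-0.225],9.8],
    [0.5,[0.03,-0.003,-0.27],9.8],
    [0.5,[0.035,-0.003,-0.315],9.8],
    [0.5,[0.04,-0.003,-0.36],9.8],
    [0.5,[0.0455,-0.003,-0.404],9.8],
    [0.5,[0.0455,-0.003,-0.404],9.8]
  ]
}}

```text
time_s: 23.25
eef_pos: [0.5512, -0.211, 0.0996]
ee_rot: [[0.975, 0.016, 0.222], [-0.223, 0.003, 0.975], [0.015, -1.0, 0.007]]
force: [-0.1, 0.5, 0.7]
gripper_width: 0.0469
```

```bash
python3 -c "
from h import *
grab('wrist','r')
for i in range(6): get_image('side')"
python3 to.py .552 -.2055 .005 -12.4 
```

```text
[0.552, -0.2055, 0.005, -12.4] -> ([-0.0003, 0.0953, -0.0023], np.float64(0.01))
23.6 [ 0.5513 -0.2039  0.1003] [0.31 0.85 0.75] 0.0466
tilt x 0.0158 y 0.0055
```

View pics/r.png

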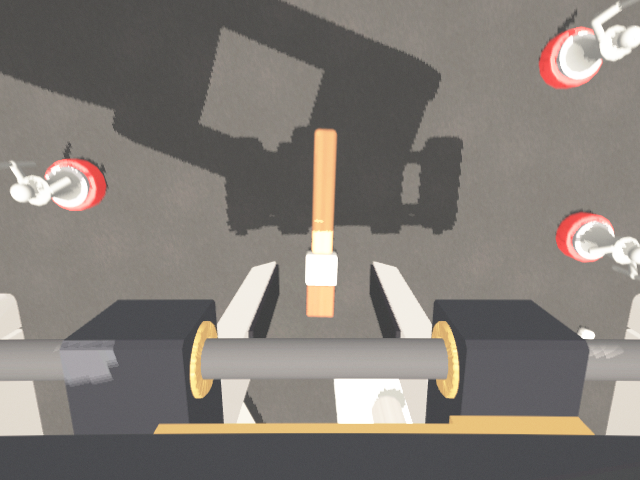

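Emit:
{"op": "send_rows", "data": {
  "rows": [
    [0.5,[0,0.045,-0.002],0],
    [0.5,[0,0.093,-0.002],0],
    [0.5,[0,0.095,-0.002],0],
    [1,[0,0.095,-0.002],0],
    [1,[0,0.095,-0.002],0],
    [1,[0,0.095,-0.002],0],
    [1,[0,0.095,-0.002],0],
    [1,[0,0.05,-0.002],0],
    [1,[0,0.01,-0.002],0],
    [1,[0,0,-0.002],0]
  ]
}}

```text
time_s: 24.6
eef_pos: [0.5543, -0.2078, 0.1062]
ee_rot: [[0.976, 0.025, 0.215], [-0.215, 0.0, 0.977], [0.024, -1.0, 0.006]]
force: [-0.1, -0.1, -0.2]
gripper_width: 0.0157
```

```bash
python3 -c "
from h import *
grab('wrist','s')
for i in range(6): get_image('side')"
python3 tf.py .5065 .217 -2.7 .05 0; python3 to.py .5545 .213 .1 -2.7 
```

```text
0.5564444937480985 0.21464467746451787
[0.5545, 0.213, 0.1, -2.7] -> ([-0.0845, 0.0011, 0.4093], np.float64(-9.7))
24.95 [ 0.5492 -0.2049  0.0978] [-0.39  0.23 -0.68] 0.0155
tilt x 0.0118 y 0.0078
```

View pics/s.png

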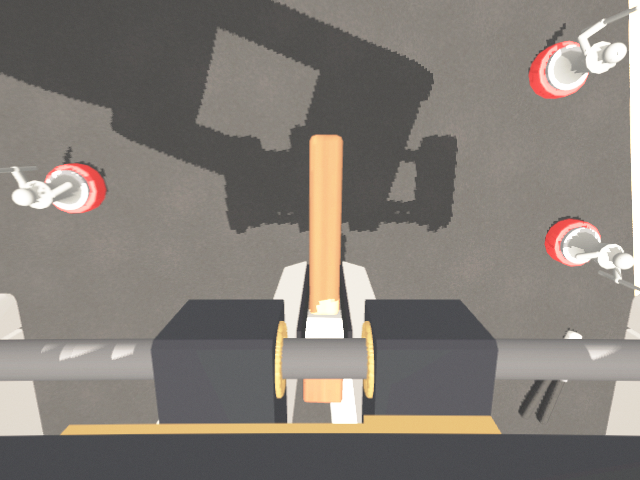

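Emit:
{"op": "send_rows", "data": {
  "rows": [
    [1,[-0.009,0,0.045],-5],
    [1,[-0.018,0,0.09],-9.8],
    [1,[-0.027,0,0.135],-9.8],
    [1,[-0.036,0,0.18],-9.8],
    [1,[-0.045,0,0.225],-9.8],
    [1,[-0.055,0,0.27],-9.8],
    [1,[-0.065,0,0.315],-9.8],
    [1,[-0.075,0,0.36],-9.8],
    [1,[-0.0845,0,0.395],-9.8],
    [1,[-0.0845,0,0.409],-9.8]
  ]
}}

```text
time_s: 25.95
eef_pos: [0.5524, 0.2158, 0.0993]
ee_rot: [[0.999, 0.008, 0.041], [-0.041, 0.008, 0.999], [0.008, -1.0, 0.008]]
force: [0.0, 0.5, -0.2]
gripper_width: 0.0156
```

```bash
python3 look.py t | grep -E "TRAY"; python3 -c "
from h import *
for i in range(5): get_image('side')"
python3 to.py .5545 .213 .028 -2.7 
```

```text
TRAY c 0.505 0.217  L 193 W 185 ang 87.9 top 0.026
TRAY c 0.454 0.212  L 129 W 34 ang 88.6 top 0.021
TRAY c 0.525 0.216  L 147 W 95 ang 88.7 top 0.021
TRAY c 0.595 0.268  L 75 W 13 ang -89.8 top 0.027
TRAY c 0.657 0.228  L 107 W 4 ang -89.5 top 0.031
[0.5545, 0.213, 0.028, -2.7] -> ([-0.0008, 0.0727, 0.0015], np.float64(-0.02))
26.3 [0.5544 0.2109 0.1007] [-0.33 -0.25 -0.32] 0.0157
tilt x 0.0110 y 0.0072
```

View pics/t.png

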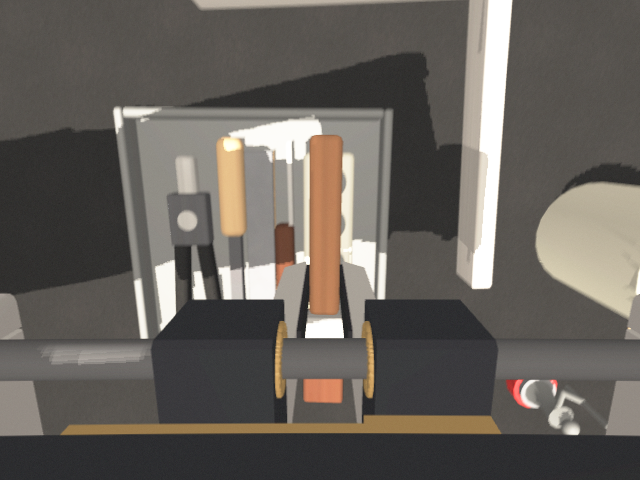

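Emit:
{"op": "send_rows", "data": {
  "rows": [
    [1,[0,0.04,0.001],0],
    [1,[0,0.072,0.001],0],
    [1,[0,0.073,0.001],0],
    [1,[0,0.073,0.001],0],
    [0.7,[0,0.073,0.001],0],
    [0.7,[0,0.073,0.001],0],
    [0.7,[0,0.073,0.001],0],
    [0.6,[0,0.03,0.001],0],
    [0.5,[0,0,0.001],0],
    [0.5,[0,0,0.001],0]
  ]
}}

```text
time_s: 27.3
eef_pos: [0.5589, 0.2131, 0.107]
ee_rot: [[0.999, 0.022, 0.047], [-0.047, 0.01, 0.999], [0.022, -1.0, 0.011]]
force: [1.1, 0.6, 0.8]
gripper_width: 0.0464
```

```bash
python3 look.py u | grep -E "TRAY"; python3 - <<'E'
from h import *
for i in range(5): get_image("side")
E
python3 to.py .4 .217 .12 -2.7 
```

```text
TRAY c 0.506 0.216  L 191 W 185 ang 87.4 top 0.026
TRAY c 0.455 0.212  L 134 W 34 ang 87.4 top 0.020
TRAY c 0.525 0.213  L 150 W 96 ang 87.9 top 0.030
TRAY c 0.658 0.252  L 151 W 4 ang -89.9 top 0.031
[0.4, 0.217, 0.12, -2.7] -> ([-0.1531, -0.0222, -0.0017], np.float64(-0.02))
27.65 [0.5531 0.2116 0.099 ] [ 0.57 -0.33  0.24] 0.0472
tilt x 0.0078 y 0.0064
```

View pics/u.png

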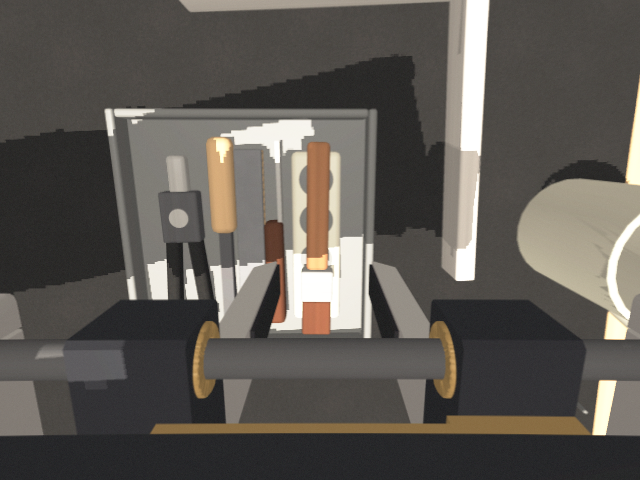

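```bash
python3 - <<'E'
from h import *
D={}
for n in ["scene","side"]:
    d,T,s=grab(n,"v_"+n);P=cloud(d,T).reshape(-1,3);m=(d["z_map"].ravel()>0)&(P[:,2]>.0315)&(P[:,2]<.045)&(P[:,0]>.44)&(P[:,0]<.70)&(P[:,1]>.14)&(P[:,1]<.42)
    C=d["image"].reshape(-1,3)[m];P=P[m]
    a=P[(P[:,1]>.2)&(P[:,1]<.35)&(P[:,0]>.63)]; b=P[(P[:,0]>.5)&(P[:,0]<.62)&(P[:,1]>.35)]
    for q,k in((a,0),(b,1)):
        if len(q)>20: 
            f=np.polyfit(q[:,1-k],q[:,k],1); print(n,"rail",k,len(q),np.percentile(q[:,k],[2,50,98]).round(4),"slope deg",np.degrees(f[0]).round(2))
E
python3 to.py .506 .1 .099 0 .506 .1 .012 0
```

```text
scene rail 0 249 [0.6568 0.6644 0.6711] slope deg 0.01
scene rail 1 108 [0.3708 0.3786 0.3859] slope deg -1.14
side rail 0 166 [0.6564 0.6628 0.6696] slope deg 0.32
side rail 1 112 [0.3716 0.3793 0.3885] slope deg 0.47
[0.506, 0.1, 0.099, 0.0] -> ([-0.0422, -0.0007, -0.1138], np.float64(-2.72))
[0.506, 0.1, 0.012, 0.0] -> ([-0.043, 0.0863, -0.1145], np.float64(-2.72))
27.75 [0.5536 0.2117 0.0994] [0.87 0.39 0.18] 0.047
tilt x 0.0086 y 0.0066
```

Emit:
{"op": "send_rows", "data": {
  "rows": [
    [0.3,[-0.015,0,-0.04],-2.7],
    [0,[-0.03,0,-0.08],-2.7],
    [0,[-0.042,0,-0.114],-2.7],
    [0,[-0.042,0,-0.114],-2.7],
    [0,[-0.042,0.04,-0.114],-2.7],
    [0,[-0.042,0.08,-0.114],-2.7],
    [0,[-0.042,0.086,-0.114],-2.7],
    [0,[-0.042,0.086,-0.114],-2.7],
    [0,[-0.042,0.086,-0.114],-2.7]
  ]
}}

```text
time_s: 28.65
eef_pos: [0.5086, 0.1009, 0.0137]
ee_rot: [[1.0, 0.011, -0.0], [0.0, 0.007, 1.0], [0.011, -1.0, 0.007]]
force: [0.1, -0.3, 0.2]
gripper_width: 0.094
```

```bash
python3 look.py w | grep -E "TRAY"; python3 - <<'E'
from h import *
for i in range(2): get_image("side")
E
python3 to.py .506 .175 .012 0 .506 .187 .012 0  
```

```text
TRAY c 0.422 0.217  L 189 W 42 ang -83.8 top 0.027
TRAY c 0.441 0.167  L 37 W 10 ang 83.7 top 0.019
TRAY c 0.520 0.162  L 98 W 92 ang 79.1 top 0.028
TRAY c 0.503 0.232  L 49 W 21 ang -4.6 top 0.022
TRAY c 0.556 0.226  L 37 W 35 ang 89.4 top 0.030
TRAY c 0.591 0.152  L 72 W 16 ang 77.4 top 0.027
TRAY c 0.657 0.227  L 100 W 5 ang 90.0 top 0.031
TRAY c 0.657 0.313  L 64 W 4 ang -88.4 top 0.031
[0.506, 0.175, 0.012, 0.0] -> ([-0.0028, 0.0026, 0.0744], np.float64(-0.01))
[0.506, 0.187, 0.012, 0.0] -> ([-0.0028, 0.0027, 0.0864], np.float64(-0.01))
28.85 [0.5087 0.1006 0.0141] [ 0.42 -0.16  0.74] 0.0941
tilt x 0.0124 y 0.0067
```

View pics/ws.png

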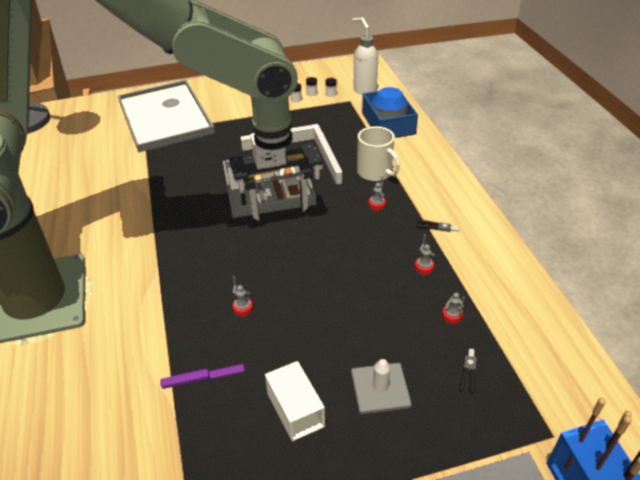

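Fingers stand before the tray's −y wall. Push slowly in +y (10 mm per row).

Emit:
{"op": "send_rows", "data": {
  "rows": [
    [0,[-0.002,0,0.01],0],
    [0,[-0.002,0,0.018],0],
    [0,[-0.002,0,0.026],0],
    [0,[-0.002,0,0.034],0],
    [0,[-0.002,0,0.042],0],
    [0,[-0.002,0,0.05],0],
    [0,[-0.002,0,0.057],0],
    [0,[-0.002,0,0.064],0],
    [0,[-0.002,0,0.07],0],
    [0,[-0.002,0,0.07],0]
  ]
}}

```text
time_s: 29.85
eef_pos: [0.5067, 0.1715, 0.0148]
ee_rot: [[1.0, 0.012, -0.001], [0.001, 0.007, 1.0], [0.012, -1.0, 0.007]]
force: [0.4, -0.8, 1.0]
gripper_width: 0.0938
```

```bash
python3 look.py x | grep -E "TRAY"; python3 - <<'E'
from h import *
for i in range(2): get_image("side")
E
python3 to.py .506 .175 .012 0 .506 .187 .012 0  
```

```text
TRAY c 0.411 0.296  L 91 W 6 ang -89.4 top 0.027
TRAY c 0.428 0.209  L 77 W 39 ang -89.6 top 0.026
TRAY c 0.441 0.240  L 82 W 16 ang 79.8 top 0.020
TRAY c 0.521 0.229  L 132 W 104 ang 82.4 top 0.029
TRAY c 0.492 0.313  L 39 W 26 ang 45.2 top 0.023
TRAY c 0.552 0.310  L 39 W 35 ang -81.6 top 0.031
TRAY c 0.590 0.220  L 88 W 21 ang 77.8 top 0.026
TRAY c 0.658 0.241  L 136 W 5 ang -89.7 top 0.031
[0.506, 0.175, 0.012, 0.0] -> ([0.0, 0.0021, 0.0038], np.float64(-0.01))
[0.506, 0.187, 0.012, 0.0] -> ([0.0, 0.0022, 0.0158], np.float64(-0.01))
30.05 [0.506  0.1712 0.0141] [0.14 0.08 0.59] 0.0938
tilt x 0.0110 y 0.0076
```

View pics/x.png

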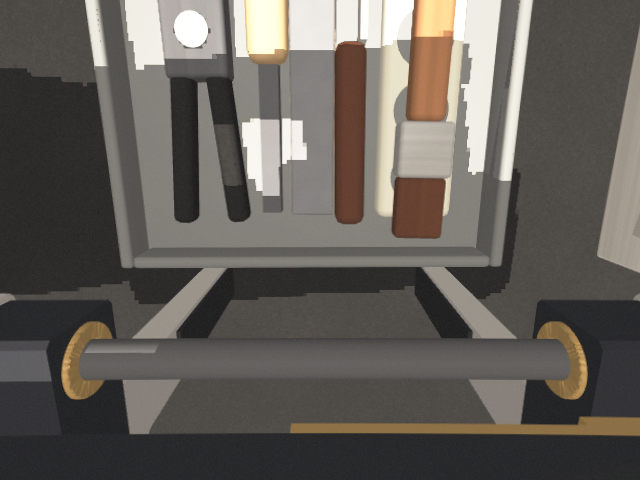

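Emit:
{"op": "send_rows", "data": {
  "rows": [
    [0,[0,0,0.003],0],
    [0,[0,0,0.006],0],
    [0,[0,0,0.009],0],
    [0,[0,0,0.011],0]
  ]
}}

```text
time_s: 30.45
eef_pos: [0.5058, 0.1822, 0.0141]
ee_rot: [[1.0, 0.011, 0.0], [-0.0, 0.007, 1.0], [0.011, -1.0, 0.007]]
force: [-0.2, -4.2, 0.9]
gripper_width: 0.0936
```

Emit:
{"op": "send_rows", "data": {
  "rows": [
    [0,[0,0,0.002],0],
    [0,[0,0,0.003],0],
    [0,[0,0,0.004],0]
  ]
}}

```text
time_s: 30.75
eef_pos: [0.5057, 0.1839, 0.0141]
ee_rot: [[1.0, 0.01, -0.001], [0.001, 0.003, 1.0], [0.01, -1.0, 0.003]]
force: [-1.9, -13.2, 3.9]
gripper_width: 0.0941
```

```bash
python3 look.py y | grep -E "TRAY"; python3 to.py .506 .187 .012 0  
```

```text
TRAY c 0.411 0.277  L 126 W 6 ang -89.8 top 0.027
TRAY c 0.428 0.196  L 39 W 21 ang -13.0 top 0.026
TRAY c 0.440 0.250  L 76 W 17 ang 79.8 top 0.020
TRAY c 0.519 0.241  L 132 W 103 ang 83.7 top 0.029
TRAY c 0.493 0.327  L 36 W 20 ang 10.8 top 0.022
TRAY c 0.550 0.322  L 40 W 36 ang 88.9 top 0.031
TRAY c 0.589 0.233  L 92 W 23 ang 77.9 top 0.026
TRAY c 0.658 0.260  L 168 W 5 ang -89.9 top 0.031
[0.506, 0.187, 0.012, 0.0] -> ([0.0003, 0.0021, 0.0031], np.float64(0.02))
30.85 [0.5057 0.1839 0.0141] [ -1.03 -10.96   2.97] 0.0939
tilt x 0.0099 y 0.0028
```

View pics/ys.png

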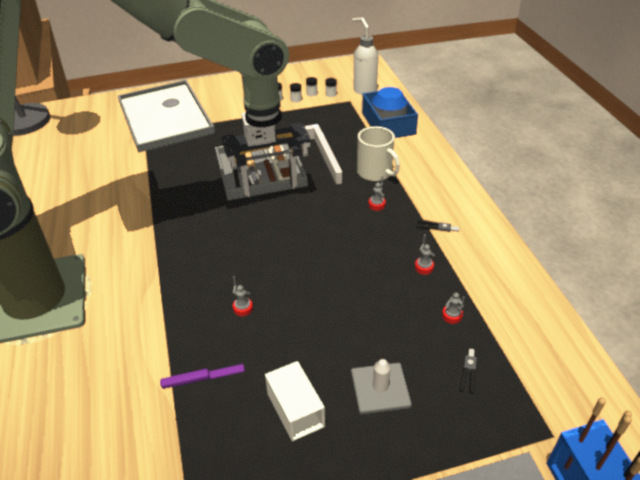

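Emit:
{"op": "send_rows", "data": {
  "rows": [
    [0,[0,0,-0.01],0],
    [0,[0,-0.04,-0.015],0],
    [0,[0,-0.09,-0.015],-8],
    [0,[-0.03,-0.11,-0.015],-16],
    [0,[-0.06,-0.11,0.02],-24],
    [0,[-0.09,-0.11,0.05],-32],
    [0,[-0.125,-0.11,0.09],-40],
    [0,[-0.125,-0.11,0.095],-48],
    [0,[-0.125,-0.11,0.095],-56],
    [0,[-0.125,-0.11,0.095],-64]
  ]
}}

```text
time_s: 31.85
eef_pos: [0.3785, 0.2801, 0.123]
ee_rot: [[0.431, 0.009, -0.902], [0.902, 0.005, 0.431], [0.009, -1.0, -0.006]]
force: [0.5, 0.2, 0.1]
gripper_width: 0.0943
```

Emit:
{"op": "send_rows", "data": {
  "rows": [
    [0,[0,0,0],-8],
    [0,[0,0,0],-16],
    [0,[0,0,0],-24],
    [0,[0,0,0],-26],
    [0,[0,0,0],-26],
    [0,[0,0,0],-26]
  ]
}}

```text
time_s: 32.45
eef_pos: [0.3782, 0.2805, 0.1229]
ee_rot: [[-0.007, 0.009, -1.0], [1.0, 0.006, -0.007], [0.006, -1.0, -0.009]]
force: [-0.2, -0.9, 0.0]
gripper_width: 0.0942
```

```bash
python3 look.py z | grep -E "TRAY"; python3 to.py .38 .28 .012 90 ; python3 -c "
from h import *
print(np.round(manip.state()['qpos'],1))"
```

```text
TRAY c 0.501 0.265  L 185 W 158 ang 0.3 top 0.029
TRAY c 0.411 0.328  L 32 W 6 ang 90.0 top 0.027
TRAY c 0.452 0.276  L 131 W 35 ang 89.2 top 0.021
TRAY c 0.499 0.278  L 136 W 52 ang -86.5 top 0.022
TRAY c 0.657 0.236  L 76 W 4 ang -88.8 top 0.031
[0.38, 0.28, 0.012, 90.0] -> ([-0.001, 0.111, -0.0007], np.float64(0.42))
32.55 [0.3783 0.2803 0.123 ] [-0.19  0.58 -0.09] 0.0943
tilt x 0.0090 y 0.0057
[ 2.590e+01  3.700e+00  1.079e+02  1.000e-01  6.770e+01 -6.450e+01]
```

View pics/zs.png

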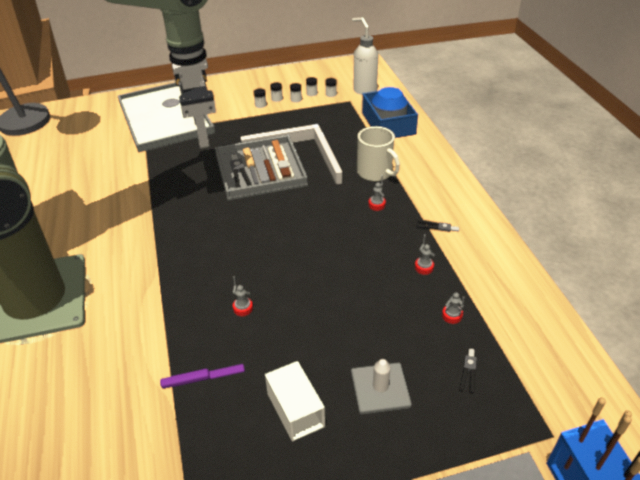

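Emit:
{"op": "send_rows", "data": {
  "rows": [
    [0,[0,0.045,0],0.4],
    [0,[0,0.09,0],0.4],
    [0,[0,0.109,0],0.4],
    [0,[0,0.109,0],0.4],
    [0,[0,0.109,0],0.4],
    [0,[0,0.109,0],0.4]
  ]
}}

```text
time_s: 33.15
eef_pos: [0.381, 0.2818, 0.0156]
ee_rot: [[-0.0, 0.012, -1.0], [1.0, 0.007, -0.0], [0.007, -1.0, -0.012]]
force: [-0.5, -0.2, -0.1]
gripper_width: 0.0944
```

Emit:
{"op": "send_rows", "data": {
  "rows": [
    [0,[0,0,-0.01],0],
    [0,[0,0,-0.018],0],
    [0,[0,0,-0.026],0],
    [0,[0,0,-0.034],0],
    [0,[0,0,-0.042],0],
    [0,[0,0,-0.05],0],
    [0,[0,0,-0.058],0],
    [0,[0,0,-0.065],0],
    [0,[0,0,-0.072],0],
    [0,[0,0,-0.076],0]
  ]
}}

```text
time_s: 34.15
eef_pos: [0.4578, 0.2817, 0.0164]
ee_rot: [[0.0, 0.012, -1.0], [1.0, 0.007, 0.0], [0.007, -1.0, -0.012]]
force: [-3.3, -0.6, -0.4]
gripper_width: 0.0941
```

```bash
python3 look.py aa | grep -E "TRAY"; python3 to.py .4645 .28 .012 90
```

```text
TRAY c 0.554 0.261  L 212 W 170 ang -0.5 top 0.029
TRAY c 0.507 0.276  L 133 W 35 ang -87.1 top 0.020
[0.4645, 0.28, 0.012, 90.0] -> ([-0.0019, 0.0047, -0.006], np.float64(-0.01))
34.25 [0.4584 0.2818 0.0167] [ 0.16 -0.19 -0.8 ] 0.0939
tilt x 0.0141 y 0.0075
```

View pics/aas.png

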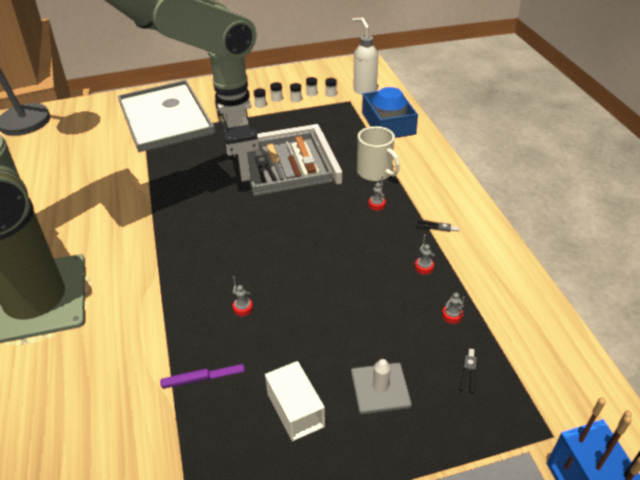

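Emit:
{"op": "send_rows", "data": {
  "rows": [
    [0,[0,0.001,-0.003],0],
    [0,[0,0.001,-0.006],0],
    [0,[0,0.001,-0.009],0]
  ]
}}

```text
time_s: 34.55
eef_pos: [0.4632, 0.2818, 0.0154]
ee_rot: [[0.001, 0.005, -1.0], [1.0, 0.007, 0.001], [0.007, -1.0, -0.005]]
force: [-16.3, 1.0, 10.7]
gripper_width: 0.0943
```

Emit:
{"op": "send_rows", "data": {
  "rows": [
    [0,[0,0,-0.002],0],
    [0,[0,0,-0.003],0],
    [0,[0,0,-0.004],0]
  ]
}}

```text
time_s: 34.85
eef_pos: [0.4631, 0.2817, 0.0153]
ee_rot: [[0.001, -0.004, -1.0], [1.0, 0.006, 0.001], [0.006, -1.0, 0.004]]
force: [-13.4, 0.9, 9.1]
gripper_width: 0.0937
```

```bash
python3 to.py .4645 .28 .012 90
```

```text
[0.4645, 0.28, 0.012, 90.0] -> ([-0.0018, 0.0032, -0.0014], np.float64(-0.03))
34.85 [0.4631 0.2817 0.0153] [-13.41   0.88   9.11] 0.0937
tilt x -0.0040 y 0.0058
```

Emit:
{"op": "send_rows", "data": {
  "rows": [
    [0,[0,0,0.01],0],
    [0,[0,0,0.03],0],
    [0,[0,-0.04,0.04],0],
    [0,[0,-0.09,0.04],0],
    [0,[0,-0.13,0.04],8],
    [0,[0,-0.13,0.04],16],
    [0,[0,-0.13,0.04],24],
    [0,[0,-0.13,0.04],32],
    [0,[0,-0.13,0.04],40],
    [0,[0,-0.13,0.04],40]
  ]
}}

```text
time_s: 35.85
eef_pos: [0.4247, 0.2812, 0.1461]
ee_rot: [[0.643, -0.001, -0.766], [0.766, 0.007, 0.643], [0.005, -1.0, 0.005]]
force: [-0.4, 0.0, 0.2]
gripper_width: 0.0941
```

```bash
python3 - <<'E'
from h import *
D={n:grab(n,"ab_"+n)[0] for n in ["scene","side"]}
for n,l in blobs(data=D,zlo=.012,zhi=.045,box=(.4,.7,.15,.42)).items():
  for b in l: print(n,"c %.3f %.3f  L %.0f W %.0f ang %.1f top %.3f"%b[:6])
im=cv2.imread("pics/ab_scene.png"); cv2.imwrite("pics/ab_c.png",cv2.resize(im[120:260,340:520],None,fx=4,fy=4,interpolation=2))
im=cv2.imread("pics/ab_side.png"); cv2.imwrite("pics/ab_d.png",cv2.resize(im[90:230,200:380],None,fx=4,fy=4,interpolation=2))
E
python3 to.py .563 .15 .1 0
```

```text
scene c 0.572 0.284  L 217 W 202 ang 89.8 top 0.036
scene c 0.569 0.279  L 147 W 140 ang 88.4 top 0.032
side c 0.571 0.284  L 219 W 199 ang 89.9 top 0.033
side c 0.475 0.241  L 62 W 6 ang -89.2 top 0.027
side c 0.513 0.278  L 136 W 35 ang -88.7 top 0.021
[0.563, 0.15, 0.1, 0.0] -> ([-0.0119, 0.0447, -0.1907], np.float64(50.13))
35.95 [0.4243 0.2811 0.1458] [ 0.29 -1.53  0.03] 0.0942
tilt x -0.0019 y 0.0063
```

View pics/ab_c.png

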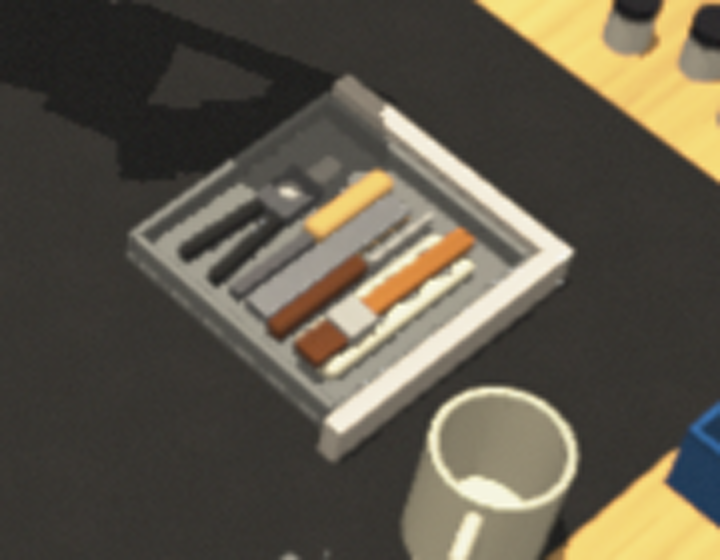

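View pics/ab_d.png

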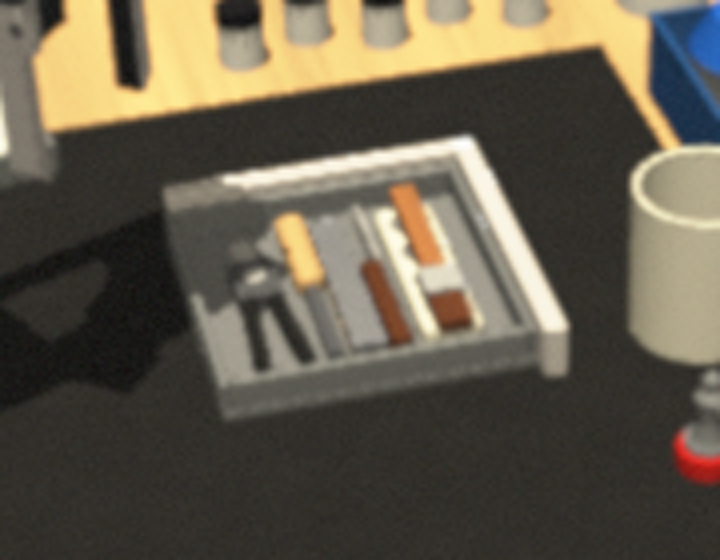

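Emit:
{"op": "send_rows", "data": {
  "rows": [
    [0,[-0.002,0,-0.03],8],
    [0,[-0.004,0,-0.06],16],
    [0,[-0.006,0,-0.1],24],
    [0,[-0.01,0,-0.14],32],
    [0,[-0.012,0,-0.18],40],
    [0,[-0.012,0.02,-0.19],48],
    [0,[-0.012,0.044,-0.19],50.1],
    [0,[-0.012,0.044,-0.19],50.1],
    [0,[-0.012,0.044,-0.19],50.1],
    [0,[-0.012,0.044,-0.19],50.1]
  ]
}}

```text
time_s: 36.95
eef_pos: [0.5632, 0.1509, 0.1021]
ee_rot: [[1.0, 0.001, -0.003], [0.003, 0.006, 1.0], [0.001, -1.0, 0.006]]
force: [-0.5, 0.9, 0.4]
gripper_width: 0.0941
```

```bash
python3 to.py .563 .16 .013 0
```

```text
[0.563, 0.16, 0.013, 0.0] -> ([-0.0003, 0.0892, 0.0086], np.float64(0.15))
36.95 [0.5632 0.1509 0.1021] [-0.45  0.87  0.41] 0.0941
tilt x 0.0006 y 0.0065
```

Emit:
{"op": "send_rows", "data": {
  "rows": [
    [0,[0,0.045,0],0.2],
    [0,[0,0.085,0],0.2],
    [0,[0,0.088,0],0.2],
    [0,[0,0.088,0],0.2],
    [0,[0,0.088,0.01],0.2],
    [0,[0,0.088,0.02],0.2],
    [0,[0,0.088,0.026],0.2],
    [0,[0,0.088,0.031],0.2],
    [0,[0,0.088,0.034],0.2]
  ]
}}

```text
time_s: 37.85
eef_pos: [0.5642, 0.1837, 0.0158]
ee_rot: [[1.0, 0.002, -0.001], [0.001, 0.001, 1.0], [0.002, -1.0, 0.001]]
force: [-1.9, -12.8, 7.9]
gripper_width: 0.0942
```

Emit:
{"op": "send_rows", "data": {
  "rows": [
    [0,[0,0,0.002],0],
    [0,[0,0,0.004],0]
  ]
}}

```text
time_s: 38.05
eef_pos: [0.5641, 0.1838, 0.016]
ee_rot: [[1.0, 0.001, -0.001], [0.001, -0.006, 1.0], [0.001, -1.0, -0.006]]
force: [-0.7, -15.0, 3.5]
gripper_width: 0.0944
```

Emit:
{"op": "send_rows", "data": {
  "rows": [
    [0,[0,0,-0.015],0],
    [0,[0,0,-0.035],0],
    [0,[0,-0.04,-0.035],0],
    [0,[0,-0.09,-0.035],0],
    [0,[0,-0.14,-0.035],0],
    [0,[0,-0.14,-0.035],0],
    [0,[0,-0.14,-0.035],0]
  ]
}}

```text
time_s: 38.75
eef_pos: [0.5652, 0.1497, 0.1583]
ee_rot: [[1.0, 0.006, -0.001], [0.001, -0.006, 1.0], [0.006, -1.0, -0.006]]
force: [-0.5, 0.8, -1.3]
gripper_width: 0.0942
```

```bash
python3 - <<'E'
from h import *
D={n:grab(n,"ac_"+n)[0] for n in ["scene","side"]}
for n,l in blobs(data=D,zlo=.012,zhi=.045,box=(.4,.7,.15,.42)).items():
  for b in l: print(n,"c %.3f %.3f  L %.0f W %.0f ang %.1f top %.3f"%b[:6])
for n,l in blobs(data=D,zlo=.04,zhi=.075,box=(.3,.52,-.47,-.25)).items():
  for b in l: print("CUP",n,"c %.3f %.3f  L %.0f W %.0f ang %.1f top %.4f"%b[:6])
E
python3 to.py .43 -.34 .15 0; cat > crop.py <<'E'
import cv2,sys
im=cv2.imread(sys.argv[1]);a,b,c,d=map(int,sys.argv[2:6])
cv2.imwrite(sys.argv[6],cv2.resize(im[a:b,c:d],None,fx=4,fy=4,interpolation=2))
E
python3 crop.py pics/ac_side.png 350 450 230 420 pics/ac_c.png;
```

```text
scene c 0.572 0.283  L 217 W 202 ang 89.4 top 0.036
scene c 0.503 0.242  L 67 W 14 ang 82.3 top 0.022
scene c 0.579 0.279  L 144 W 115 ang 86.3 top 0.033
side c 0.571 0.284  L 218 W 199 ang -90.0 top 0.034
side c 0.513 0.277  L 131 W 34 ang -88.3 top 0.021
side c 0.584 0.278  L 147 W 97 ang 89.9 top 0.031
CUP scene c 0.428 -0.368  L 96 W 61 ang -78.9 top 0.0597
CUP side c 0.428 -0.368  L 98 W 58 ang -78.3 top 0.0574
[0.43, -0.34, 0.15, 0.0] -> ([-0.1333, 0.008, -0.4892], np.float64(0.08))
38.85 [0.5626 0.1494 0.1546] [ 0.34  0.04 -0.51] 0.0943
tilt x -0.0016 y -0.0065
```

View pics/ac_c.png

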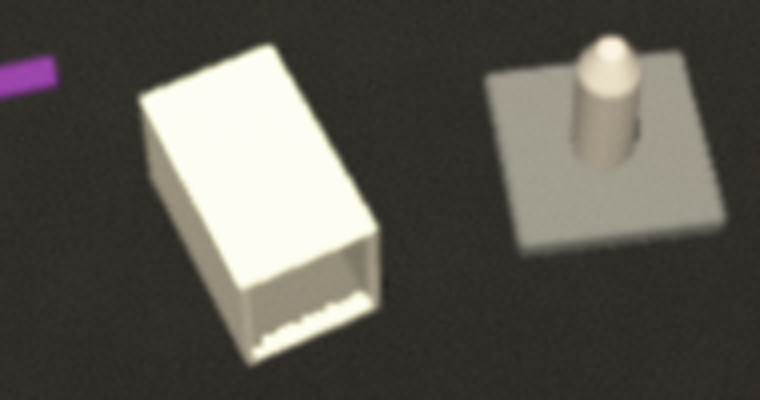

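```bash
python3 to.py .4205 -.3308 .15 11.4
```

```text
[0.4205, -0.3308, 0.15, 11.4] -> ([-0.1427, 0.008, -0.48], np.float64(-11.32))
38.85 [0.5626 0.1494 0.1546] [ 0.34  0.04 -0.51] 0.0943
tilt x -0.0016 y -0.0065
```

Emit:
{"op": "send_rows", "data": {
  "rows": [
    [0,[-0.014,0,-0.048],-6],
    [0,[-0.028,0,-0.096],-11.3],
    [0,[-0.042,0,-0.144],-11.3],
    [0,[-0.056,0,-0.192],-11.3],
    [0,[-0.07,0,-0.24],-11.3],
    [0,[-0.084,0,-0.288],-11.3],
    [0,[-0.098,0,-0.336],-11.3],
    [0,[-0.112,0,-0.384],-11.3],
    [0,[-0.126,0,-0.432],-11.3],
    [0,[-0.142,0,-0.48],-11.3]
  ]
}}

```text
time_s: 39.85
eef_pos: [0.4195, -0.3301, 0.1552]
ee_rot: [[0.98, -0.005, -0.197], [0.197, -0.003, 0.98], [-0.005, -1.0, -0.002]]
force: [1.4, 0.8, 0.2]
gripper_width: 0.0938
```

Emit:
{"op": "send_rows", "data": {
  "rows": [
    [0,[0,0,0],0],
    [0,[0,0,0],0],
    [0,[0,0,0],0]
  ]
}}

```text
time_s: 40.15
eef_pos: [0.4188, -0.3282, 0.1533]
ee_rot: [[0.98, -0.007, -0.198], [0.198, 0.001, 0.98], [-0.007, -1.0, 0.002]]
force: [-0.4, -0.1, -0.2]
gripper_width: 0.0939
```

```bash
python3 -c "
from h import *
grab('wrist','ad')
D={'side':get_image('side')}
for b in blobs(('side',),data=D,zlo=.04,zhi=.075,box=(.3,.52,-.47,-.25))['side']: print('CUP c %.3f %.3f  L %.0f W %.0f ang %.1f top %.4f'%b[:6])
"; python3 to.py .4205 -.3308 .009 11.4
```

```text
CUP c 0.428 -0.367  L 100 W 58 ang -78.9 top 0.0574
[0.4205, -0.3308, 0.009, 11.4] -> ([0.0011, 0.1453, -0.0028], np.float64(0.1))
40.25 [ 0.4197 -0.3282  0.1543] [-0.58  0.46  0.69] 0.0938
tilt x -0.0058 y -0.0010
```

View pics/ad.png

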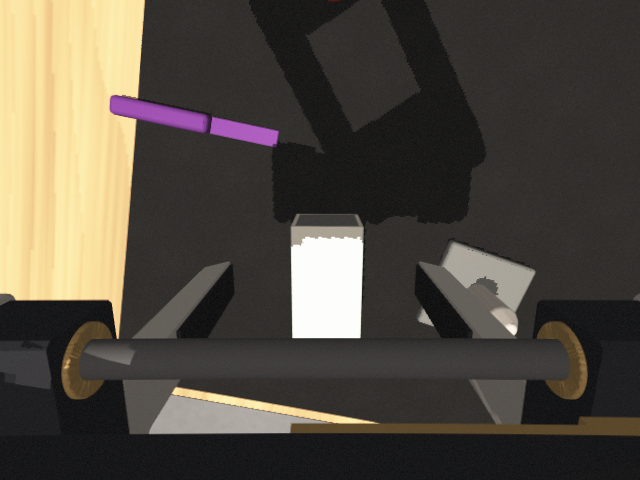

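```bash
python3 crop.py pics/ad.png 200 350 240 420 pics/ad_c.png; python3 crop.py pics/ac_scene.png 240 350 120 270 pics/ad_d.png
```

```text
(no output)
```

View pics/ad_c.png

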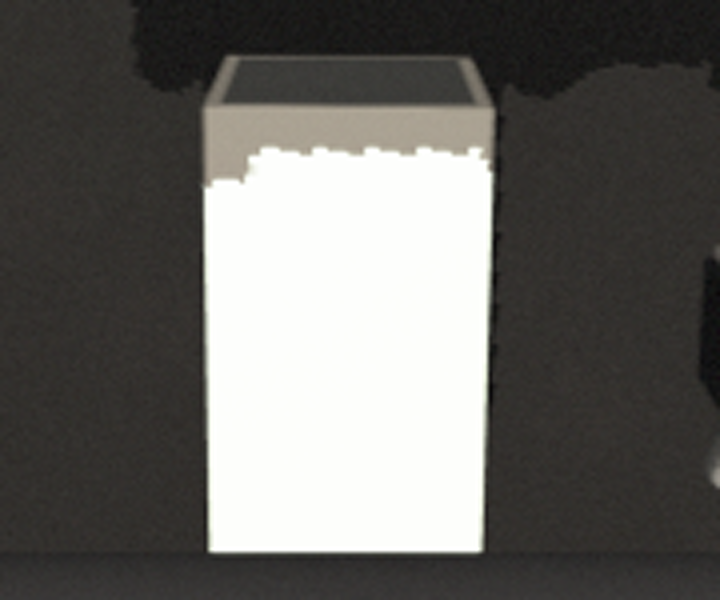

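View pics/ad_d.png

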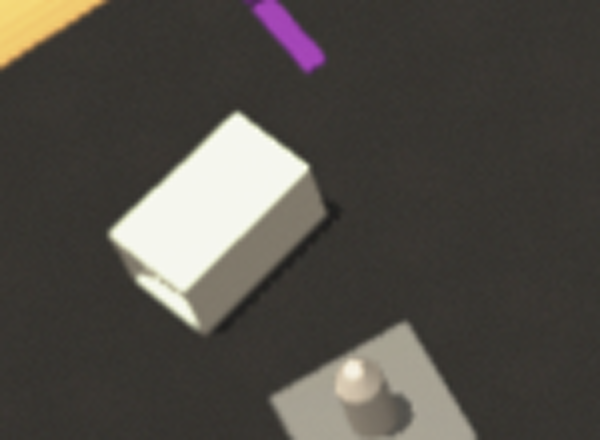

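```bash
python3 -c "
from h import *
s=manip.state();d=get_image('wrist');T=camT(d,s);P=cloud(d,T)
for v in range(208,232,2): print(v,[P[v,u].round(3).tolist() for u in (327,)],d['image'][v,327])
d=get_image('side');P=cloud(d,d['T'])
for v in range(394,440,3): print(v,P[v,308].round(3),d['image'][v,308])
"
```

```text
208 [[0.42, -0.317, -0.001]] [22 21 22]
210 [[0.421, -0.319, -0.001]] [28 23 23]
212 [[0.421, -0.321, 0.001]] [37 36 34]
214 [[0.421, -0.322, 0.004]] [60 59 57]
216 [[0.421, -0.322, 0.014]] [60 61 58]
218 [[0.421, -0.322, 0.024]] [60 57 55]
220 [[0.421, -0.322, 0.032]] [60 60 57]
222 [[0.421, -0.322, 0.041]] [61 59 57]
224 [[0.421, -0.322, 0.048]] [67 66 61]
226 [[0.421, -0.322, 0.055]] [159 151 136]
228 [[0.422, -0.324, 0.055]] [169 161 146]
230 [[0.422, -0.325, 0.056]] [169 161 146]
394 [ 0.447 -0.38   0.056] [254 253 245]
397 [ 0.446 -0.386  0.057] [254 253 245]
400 [ 0.444 -0.392  0.057] [254 253 245]
403 [ 0.443 -0.395  0.055] [254 253 245]
406 [ 0.442 -0.402  0.058] [253 253 244]
409 [ 0.44  -0.407  0.058] [253 253 244]
412 [ 0.439 -0.411  0.056] [253 253 243]
415 [ 0.438 -0.414  0.053] [174 168 145]
418 [ 0.443 -0.39   0.004] [150 145 124]
421 [ 0.442 -0.394  0.003] [149 143 123]
424 [ 0.441 -0.4    0.004] [150 144 125]
427 [ 0.439 -0.405  0.005] [165 159 138]
430 [ 0.438 -0.407 -0.001] [253 252 242]
433 [ 0.437 -0.413 -0.   ] [205 202 172]
436 [ 0.436 -0.419  0.002] [49 47 43]
439 [ 0.435 -0.422 -0.001] [49 46 43]
```

```bash
python3 to.py .4205 -.3305 .009 11.3
```

```text
[0.4205, -0.3305, 0.009, 11.3] -> ([0.0008, 0.146, -0.0018], np.float64(0.21))
40.35 [ 0.4201 -0.3286  0.155 ] [ 0.16 -1.07  0.8 ] 0.0938
tilt x -0.0049 y -0.0022
```

Emit:
{"op": "send_rows", "data": {
  "rows": [
    [0,[0.001,0.045,-0.003],0],
    [0,[0.001,0.09,-0.003],0],
    [0,[0.001,0.13,-0.003],0],
    [0,[0.001,0.145,-0.003],0],
    [0,[0.001,0.145,-0.003],0],
    [0,[0.001,0.145,-0.003],0],
    [0,[0.001,0.145,-0.003],0]
  ]
}}

```text
time_s: 41.05
eef_pos: [0.4228, -0.3333, 0.0126]
ee_rot: [[0.98, -0.001, -0.2], [0.2, -0.006, 0.98], [-0.003, -1.0, -0.005]]
force: [-0.4, -0.3, 0.3]
gripper_width: 0.0939
```

```bash
python3 to.py .4205 -.3305 .009 11.3
```

```text
[0.4205, -0.3305, 0.009, 11.3] -> ([-0.0016, 0.0036, 0.0033], np.float64(0.23))
41.05 [ 0.4228 -0.3333  0.0126] [-0.43 -0.31  0.3 ] 0.0939
tilt x -0.0015 y -0.0059
```

Emit:
{"op": "send_rows", "data": {
  "rows": [
    [0,[-0.0015,0.003,0.003],0.2],
    [0,[-0.0015,0.003,0.003],0.2],
    [1,[-0.0015,0.003,0.003],0.2],
    [1,[-0.0015,0.003,0.003],0.2],
    [1,[-0.0015,0.003,0.003],0.2],
    [1,[-0.0015,0.003,0.003],0.2],
    [1,[-0.0015,0.003,0.003],0.2]
  ],
  "squeeze": 3
}}

```text
time_s: 41.75
eef_pos: [0.4206, -0.3307, 0.0095]
ee_rot: [[0.981, -0.002, -0.196], [0.196, -0.006, 0.981], [-0.003, -1.0, -0.005]]
force: [-0.0, 0.6, -0.9]
gripper_width: 0.0575
```

Emit:
{"op": "send_rows", "data": {
  "rows": [
    [1,[0,-0.005,0],0],
    [1,[0,-0.01,0],0],
    [1,[0,-0.015,0],0],
    [1,[0,-0.02,0],0],
    [1,[0,-0.025,0],0],
    [1,[0,-0.03,0],0],
    [1,[0,-0.035,0],0],
    [1,[0,-0.04,0],0]
  ]
}}

```text
time_s: 42.55
eef_pos: [0.4207, -0.3305, 0.05]
ee_rot: [[0.981, -0.002, -0.196], [0.196, -0.006, 0.98], [-0.003, -1.0, -0.005]]
force: [0.7, 0.1, -2.5]
gripper_width: 0.0561
```

```bash
python3 -c "
from h import *
grab('side','ae');grab('scene','af')"; python3 crop.py pics/ae.png 300 460 200 400 pics/ae_c.png; python3 crop.py pics/af.png 200 350 100 270 pics/af_c.png;python3 to.py .4205 -.3305 .009 11.3
```

```text
[0.4205, -0.3305, 0.009, 11.3] -> ([-0.0006, 0.0415, 0.001], np.float64(0.03))
42.65 [ 0.4213 -0.331   0.0505] [-0.12  0.03 -1.36] 0.0558
tilt x -0.0003 y -0.0071
```

View pics/ae_c.png

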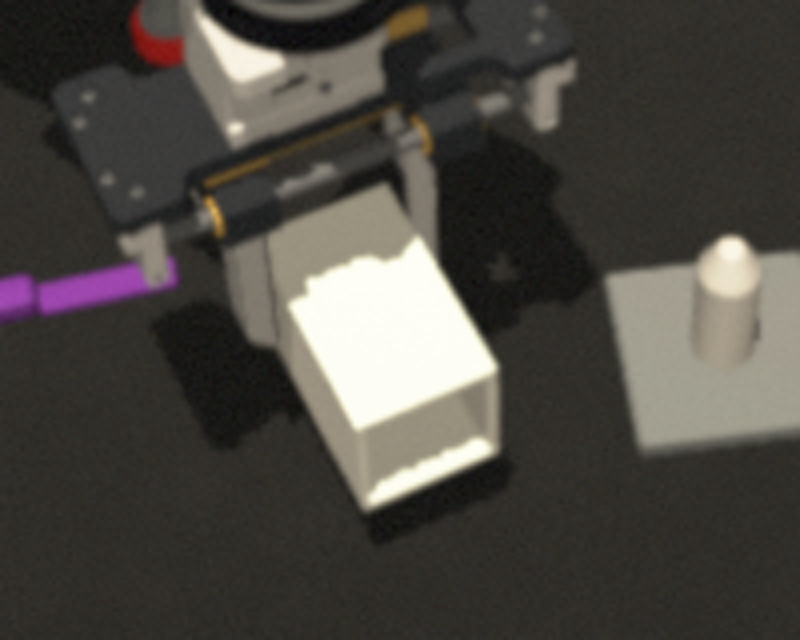

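View pics/af_c.png

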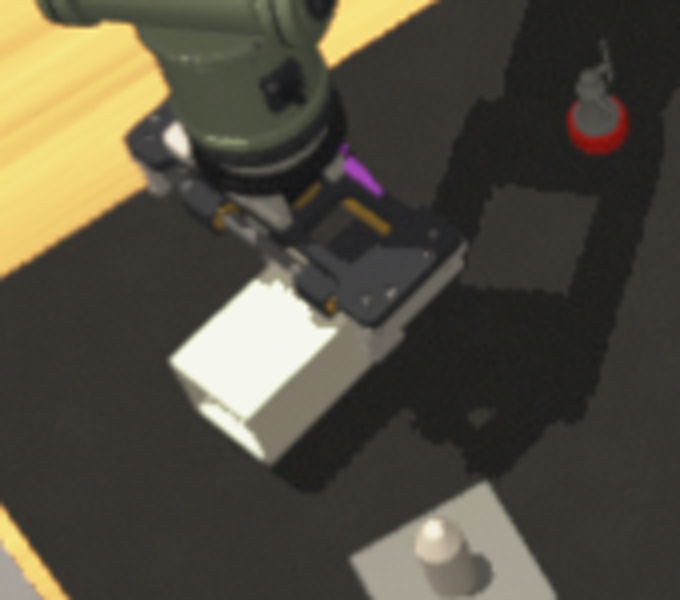

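```bash
cat > cup.py <<'E'
from h import *
d=get_image('side');P=cloud(d,d['T']).reshape(-1,3);C=d['image'].reshape(-1,3).astype(int)
s=manip.state();R=np.array(s['ee_rot']);g=np.array(s['eef_pos'])-.0188*R[:,1]
m=(C.min(1)>225)&(np.linalg.norm(P[:,:2]-g[:2],axis=1)<.13)&(P[:,2]>.01)&(P[:,2]<.25)
Q=P[m];c=Q.mean(0);u,S,V=np.linalg.svd(Q-c,full_matrices=False);n=V[2]*np.sign(V[2,2])
print(len(Q),"c",c.round(3),"n",n.round(3),"local coords of n (x,down,z)",(R.T@n).round(3),"zrange",np.percentile(Q[:,2],[2,98]).round(3),"thick",(S[2]/len(Q)**.5).round(4), "rim tilt deg",np.degrees(np.arctan2(-(R.T@n)[2],n[2])).round(1))
print("tcp",np.round(s['eef_pos'],4),s['time_s'],np.round(s['force'],2))
E
python3 cup.py
```

```text
1486 c [ 0.43  -0.384  0.098] n [ 0.945 -0.059  0.32 ] local coords of n (x,down,z) [ 0.915 -0.321 -0.246] zrange [0.042 0.238] thick 0.0147 rim tilt deg 37.5
tcp [ 0.421  -0.3308  0.05  ] 42.7 [-0.93  0.6  -0.99]
```

```bash
cat > cup.py <<'E'
from h import *
d=get_image('side');P=cloud(d,d['T']).reshape(-1,3);C=d['image'].reshape(-1,3).astype(int)
s=manip.state();R=np.array(s['ee_rot']);g=np.array(s['eef_pos'])-.0188*R[:,1]
L=(P-g)@R
m=(C.min(1)>200)&(abs(L[:,0])<.027)&(L[:,2]<.02)&(L[:,2]>-.13)&(abs(L[:,1])<.11)
Q=L[m];h=np.histogram(Q[:,2],bins=np.arange(-.13,.03,.01))
for a in np.arange(-.13,.02,.01):
    q=Q[(Q[:,2]>=a)&(Q[:,2]<a+.01)]
    if len(q)>15: print("fwd %.3f up %s n %d"%(a+.005,np.percentile(-q[:,1],[5,50,95]).round(3),len(q)))
print("tcp",np.round(s['eef_pos'],4),s['time_s'],np.round(s['force'],2),"w",round(s['gripper_width'],4))
E
python3 cup.py
```

```text
fwd -0.085 up [-0.028  0.026  0.03 ] n 219
fwd -0.075 up [-0.027  0.027  0.029] n 253
fwd -0.065 up [0.025 0.027 0.03 ] n 206
fwd -0.055 up [0.025 0.027 0.029] n 210
fwd -0.045 up [0.025 0.027 0.029] n 206
fwd -0.035 up [0.025 0.027 0.029] n 202
fwd -0.025 up [0.025 0.027 0.029] n 161
fwd -0.015 up [0.025 0.026 0.027] n 17
tcp [ 0.4208 -0.3305  0.0496] 42.75 [ 0.28  0.48 -0.58] w 0.0562
```

Emit:
{"op": "send_rows", "data": {
  "rows": [
    [1,[0,0.02,0],0],
    [1,[0,0.04,0],0],
    [1,[0,0.041,0],0],
    [0.2,[0,0.041,0],0],
    [0.2,[0,0.041,0],0],
    [0.2,[0,0.041,0],0],
    [0.2,[0,0.041,-0.02],0],
    [0.2,[0,0.041,-0.04],0],
    [0.2,[0,0.041,-0.053],0],
    [0.2,[0,0.041,-0.053],0]
  ]
}}

```text
time_s: 43.75
eef_pos: [0.4319, -0.3849, 0.0099]
ee_rot: [[0.981, 0.0, -0.195], [0.195, -0.008, 0.981], [-0.001, -1.0, -0.008]]
force: [-0.3, 0.7, -0.2]
gripper_width: 0.0753
```

```bash
python3 -c "
from h import *
D={n:grab(n,'ag_'+n)[0] for n in ('side','scene')}
for n in D:
  for b in blobs((n,),data=D,zlo=.04,zhi=.062,box=(.3,.52,-.47,-.25))[n]: print('CUP c %.3f %.3f  L %.0f W %.0f ang %.1f top %.4f'%b[:6])
"; python3 cup.py; python3 to.py .431 -.3825 .009 11.3
```

```text
CUP c 0.432 -0.393  L 58 W 47 ang 10.0 top 0.0575
CUP c 0.428 -0.357  L 50 W 13 ang 9.5 top 0.0575
CUP c 0.420 -0.328  L 58 W 16 ang 14.1 top 0.0592
CUP c 0.415 -0.367  L 26 W 25 ang -80.0 top 0.0598
CUP c 0.436 -0.406  L 59 W 18 ang 10.8 top 0.0598
fwd -0.035 up [-0.026  0.027  0.03 ] n 108
fwd -0.025 up [-0.026  0.027  0.03 ] n 260
tcp [ 0.4307 -0.3819  0.0087] 43.9 [ 0.37  0.23 -1.03] w 0.0752
[0.431, -0.3825, 0.009, 11.3] -> ([0.0001, -0.0003, -0.0007], np.float64(0.03))
43.9 [ 0.4307 -0.3819  0.0087] [ 0.37  0.23 -1.03] 0.0752
tilt x -0.0021 y -0.0049
```

Emit:
{"op": "send_rows", "data": {
  "rows": [
    [1,[0,0,0],0],
    [1,[0,0,0],0],
    [1,[0,0,0],0],
    [1,[0,0,0],0],
    [1,[0,-0.02,0],0],
    [1,[0,-0.04,0],0],
    [1,[0,-0.06,0],0],
    [1,[0,-0.08,0],0],
    [1,[0,-0.105,0],0],
    [1,[0,-0.105,0],0]
  ],
  "squeeze": 4
}}

```text
time_s: 44.9
eef_pos: [0.433, -0.3836, 0.1174]
ee_rot: [[0.98, 0.003, -0.197], [0.197, -0.011, 0.98], [0.001, -1.0, -0.011]]
force: [0.4, -0.3, 0.2]
gripper_width: 0.0561
```

```bash
python3 cup.py; for i in 1 2 3; do python3 cup.py >/dev/null; done; python3 to.py .5788 -.4131 .114 11.3
```

```text
fwd -0.035 up [-0.024  0.028  0.032] n 217
fwd -0.025 up [-0.024  0.03   0.032] n 254
fwd -0.015 up [0.027 0.029 0.031] n 17
tcp [ 0.432  -0.3825  0.1153] 44.95 [ 0.7   0.25 -2.26] w 0.0563
[0.5788, -0.4131, 0.114, 11.3] -> ([0.1394, -0.0026, -0.0614], np.float64(0.03))
45.1 [ 0.4301 -0.3803  0.1119] [-0.69 -0.35 -1.05] 0.0559
tilt x -0.0041 y -0.0025
```

Emit:
{"op": "send_rows", "data": {
  "rows": [
    [1,[0.02,0,-0.01],0],
    [1,[0.04,0,-0.02],0],
    [1,[0.06,0,-0.03],0],
    [1,[0.08,0,-0.04],0],
    [1,[0.1,0,-0.05],0],
    [1,[0.12,0,-0.061],0],
    [1,[0.139,0,-0.061],0],
    [1,[0.139,0,-0.061],0],
    [1,[0.139,0,-0.061],0]
  ]
}}

```text
time_s: 46.0
eef_pos: [0.5772, -0.4119, 0.1091]
ee_rot: [[0.98, -0.007, -0.197], [0.197, -0.0, 0.98], [-0.007, -1.0, 0.001]]
force: [0.1, -0.1, -2.2]
gripper_width: 0.0559
```

```bash
python3 -c "
from h import *
grab('side','ah');grab('scene','ai')"; python3 crop.py pics/ah.png 270 470 300 500 pics/ah_c.png; python3 crop.py pics/ai.png 240 400 130 300 pics/ai_c.png; python3 cup.py; python3 to.py .5788 -.4131 .093 11.3
```

```text
fwd -0.035 up [-0.026  0.026  0.029] n 138
fwd -0.025 up [-0.027  0.026  0.029] n 244
fwd -0.015 up [0.025 0.027 0.029] n 23
tcp [ 0.577  -0.4127  0.1106] 46.15 [-0.13  0.81 -1.5 ] w 0.056
[0.5788, -0.4131, 0.093, 11.3] -> ([0.0017, 0.0176, -0.0008], np.float64(-0.0))
46.15 [ 0.577  -0.4127  0.1106] [-0.13  0.81 -1.5 ] 0.056
tilt x -0.0056 y -0.0015
```

View pics/ah_c.png

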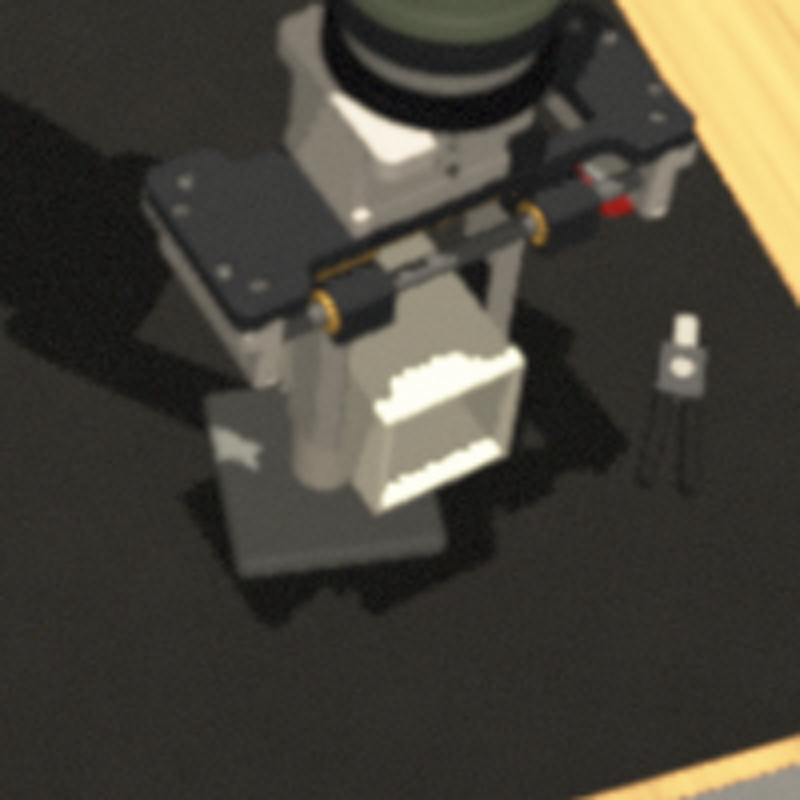

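View pics/ai_c.png

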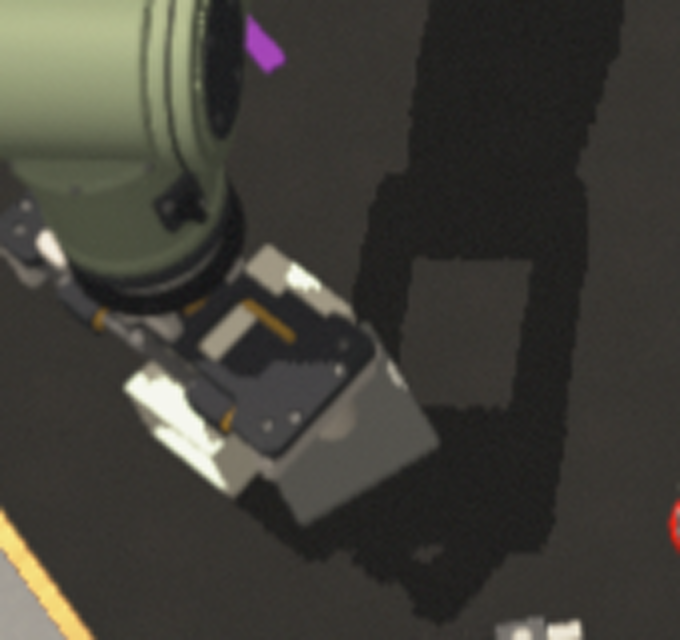

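Emit:
{"op": "send_rows", "data": {
  "rows": [
    [1,[0.001,0.01,0],0],
    [1,[0.001,0.018,0],0],
    [1,[0.001,0.024,0],0],
    [1,[0.001,0.03,0],0],
    [1,[0.001,0.036,0],0],
    [1,[0.001,0.042,0],0],
    [1,[0.001,0.048,0],0],
    [1,[0.001,0.054,0],0]
  ]
}}

```text
time_s: 46.95
eef_pos: [0.5778, -0.4129, 0.0564]
ee_rot: [[0.981, -0.005, -0.196], [0.196, -0.002, 0.981], [-0.006, -1.0, -0.001]]
force: [-0.7, -2.2, 2.2]
gripper_width: 0.0561
```

```bash
python3 -c "
from h import *
grab('side','aj');grab('scene','ak')"; python3 crop.py pics/aj.png 270 470 300 500 pics/aj_c.png; python3 crop.py pics/ak.png 240 400 130 300 pics/ak_c.png; python3 cup.py; python3 to.py .5788 -.4131 .06 11.3
```

```text
fwd -0.045 up [0.009 0.013 0.017] n 291
fwd -0.035 up [0.016 0.02  0.024] n 287
fwd -0.025 up [0.022 0.025 0.03 ] n 214
tcp [ 0.5775 -0.4118  0.0555] 47.1 [ 0.81 -2.26 -0.67] w 0.0557
[0.5788, -0.4131, 0.06, 11.3] -> ([0.001, -0.0045, -0.0015], np.float64(-0.01))
47.1 [ 0.5775 -0.4118  0.0555] [ 0.81 -2.26 -0.67] 0.0557
tilt x -0.0064 y 0.0002
```

View pics/aj_c.png

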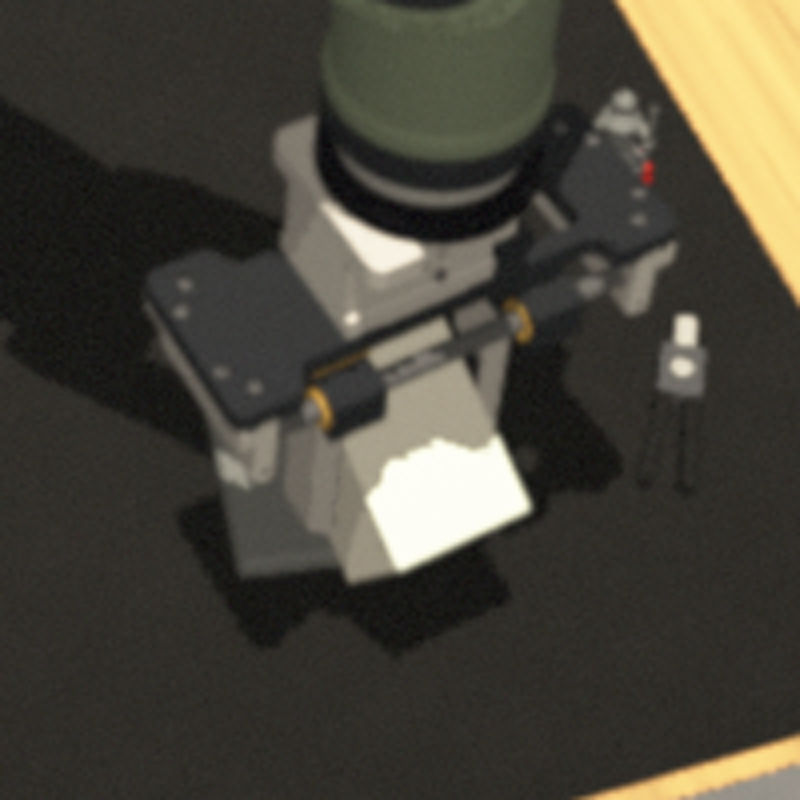

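View pics/ak_c.png

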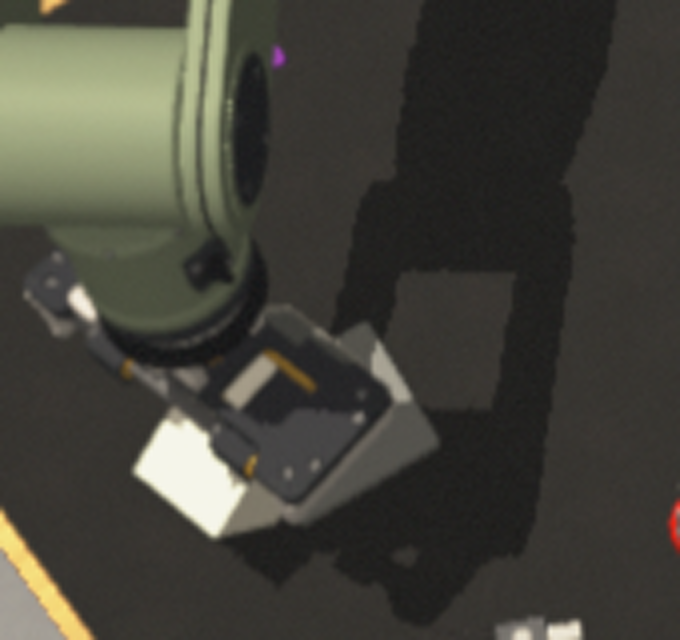

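Emit:
{"op": "send_rows", "data": {
  "rows": [
    [1,[0.001,0.004,0],0],
    [1,[0.001,0.008,0],0],
    [1,[0.001,0.012,0],0],
    [1,[0.001,0.014,0.002],0],
    [1,[0.001,0.014,0.005],0],
    [1,[0.001,0.014,0.008],0]
  ]
}}

```text
time_s: 47.7
eef_pos: [0.5774, -0.4054, 0.0419]
ee_rot: [[0.981, -0.004, -0.196], [0.196, -0.003, 0.981], [-0.005, -1.0, -0.002]]
force: [2.1, -5.8, 0.2]
gripper_width: 0.056
```

```bash
python3 -c "
from h import *
grab('side','al');grab('scene','am')"; python3 crop.py pics/al.png 270 470 300 500 pics/al_c.png; python3 cup.py
```

```text
fwd -0.055 up [-0.001  0.003  0.007] n 167
fwd -0.045 up [0.005 0.011 0.017] n 329
fwd -0.035 up [0.017 0.023 0.029] n 338
fwd -0.025 up [0.027 0.033 0.038] n 230
tcp [ 0.5773 -0.4049  0.042 ] 47.85 [ 0.03 -5.08  0.64] w 0.0558
```

View pics/al_c.png

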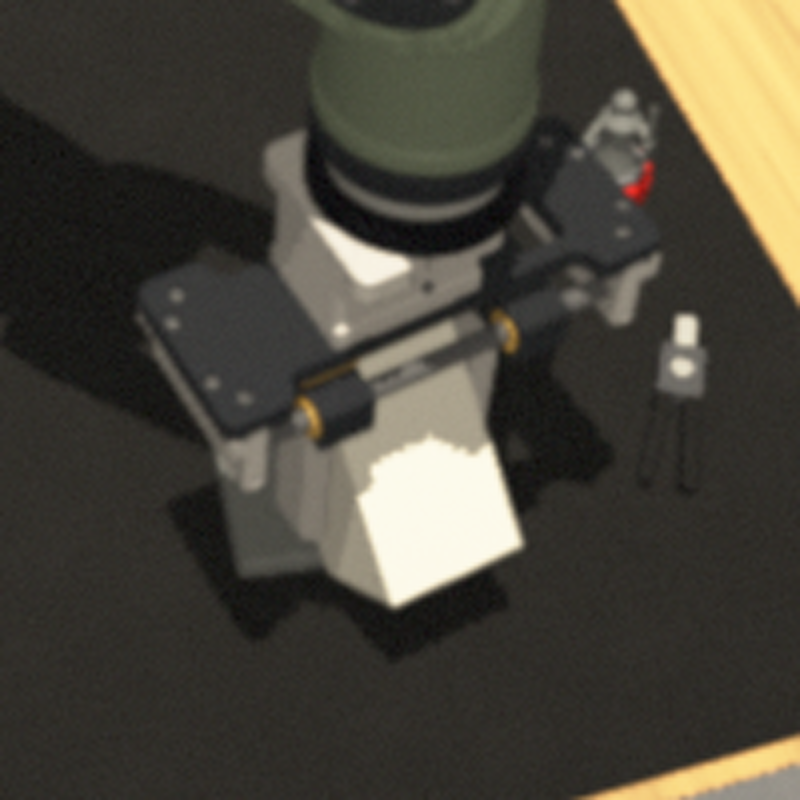

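Emit:
{"op": "send_rows", "data": {
  "rows": [
    [1,[0,0,-0.01],0],
    [1,[0,0,-0.019],0],
    [1,[0,0.005,-0.019],0],
    [1,[0,0.01,-0.019],0],
    [1,[0,0.015,-0.019],0],
    [1,[0,0.015,-0.014],0],
    [1,[0,0.015,-0.01],0],
    [1,[0,0.015,-0.006],0],
    [1,[0,0.015,-0.004],0]
  ]
}}

```text
time_s: 48.75
eef_pos: [0.5788, -0.4096, 0.0283]
ee_rot: [[0.981, -0.003, -0.196], [0.196, -0.005, 0.981], [-0.004, -1.0, -0.004]]
force: [1.7, -4.8, 0.8]
gripper_width: 0.056
```

```bash
python3 -c "
from h import *
grab('side','an')"; python3 crop.py pics/an.png 270 470 300 500 pics/an_c.png; python3 cup.py
```

```text
fwd -0.055 up [-0.005  0.001  0.008] n 290
fwd -0.045 up [0.006 0.013 0.02 ] n 351
fwd -0.035 up [0.02  0.027 0.034] n 354
fwd -0.025 up [0.032 0.038 0.045] n 231
tcp [ 0.5786 -0.409   0.028 ] 48.85 [ 0.18 -2.69  1.37] w 0.0564
```

View pics/an_c.png

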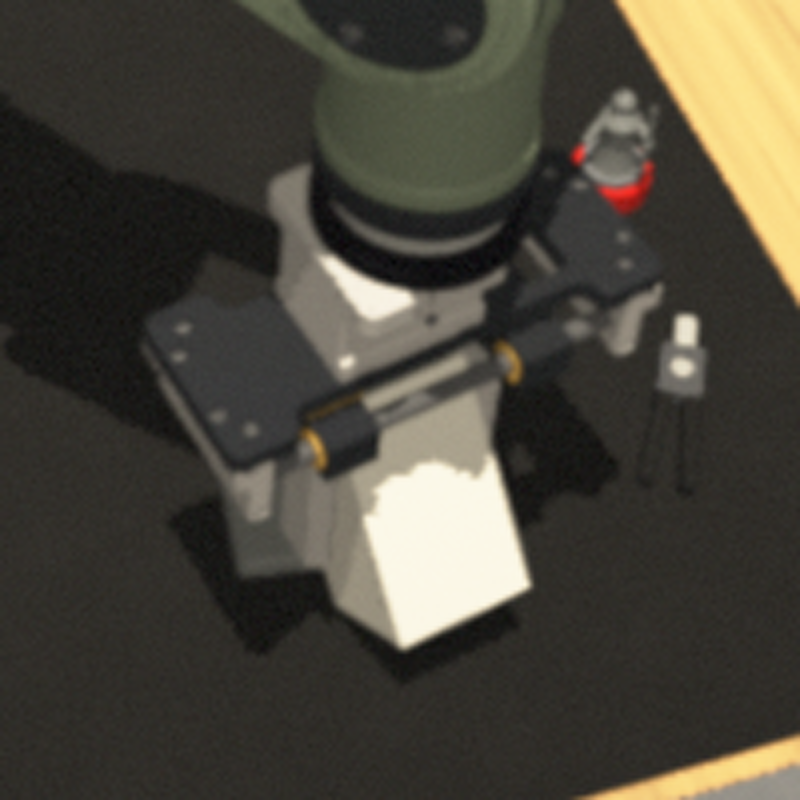

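Emit:
{"op": "send_rows", "data": {
  "rows": [
    [1,[0,0,-0.006],0],
    [1,[0,0.005,-0.011],0],
    [1,[0,0.01,-0.011],0],
    [1,[0,0.01,-0.009],0],
    [1,[0,0.01,-0.006],0],
    [1,[0,0.01,-0.003],0],
    [1,[0,0.01,0],0],
    [1,[0,0.01,0.003],0],
    [1,[0,0.01,0.003],0]
  ],
  "squeeze": 3
}}

```text
time_s: 49.75
eef_pos: [0.578, -0.4061, 0.0185]
ee_rot: [[0.981, -0.003, -0.196], [0.196, -0.004, 0.981], [-0.004, -1.0, -0.003]]
force: [0.3, -3.5, 1.6]
gripper_width: 0.0561
```

```bash
python3 cup.py;python3 -c "
from h import *
grab('side','ao')"; python3 crop.py pics/ao.png 270 470 300 500 pics/ao_c.png
```

```text
fwd -0.065 up [-0.003  0.001  0.007] n 218
fwd -0.055 up [0.005 0.012 0.02 ] n 346
fwd -0.045 up [0.018 0.026 0.034] n 363
fwd -0.035 up [0.033 0.04  0.047] n 357
fwd -0.025 up [0.045 0.051 0.056] n 171
tcp [ 0.578  -0.4061  0.0185] 49.8 [-1.1  -3.29  1.03] w 0.0557
```

View pics/ao_c.png

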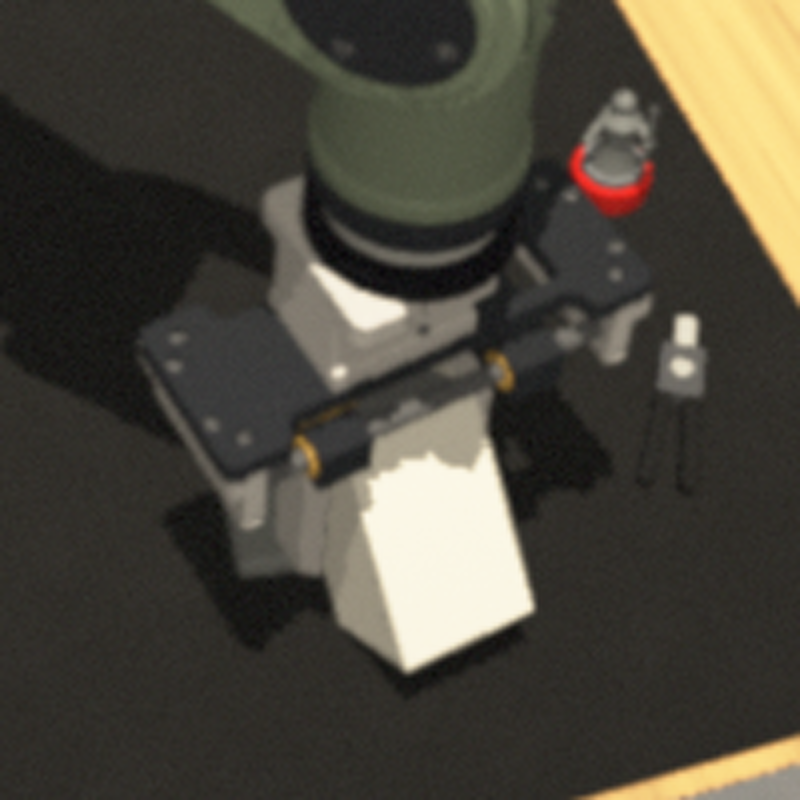

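Emit:
{"op": "send_rows", "data": {
  "rows": [
    [1,[0,0.002,0],0],
    [1,[0,0.004,0],0],
    [1,[0,0.004,0],0]
  ]
}}

```text
time_s: 50.15
eef_pos: [0.5783, -0.4056, 0.0146]
ee_rot: [[0.981, -0.003, -0.196], [0.196, -0.003, 0.981], [-0.003, -1.0, -0.002]]
force: [0.3, -0.6, 3.3]
gripper_width: 0.0561
```

```bash
python3 cup.py
```

```text
fwd -0.065 up [-0.     0.005  0.011] n 253
fwd -0.055 up [0.009 0.016 0.024] n 340
fwd -0.045 up [0.023 0.03  0.038] n 362
fwd -0.035 up [0.037 0.044 0.051] n 354
fwd -0.025 up [0.049 0.055 0.06 ] n 162
tcp [ 0.5783 -0.4056  0.0146] 50.2 [-1.19 -0.84  3.06] w 0.056
```

Emit:
{"op": "send_rows", "data": {
  "rows": [
    [0.25,[0,0,0],0],
    [0.25,[0,0,0],0],
    [0.25,[0,0,0],0],
    [0.25,[0,0,0],0]
  ]
}}

```text
time_s: 50.6
eef_pos: [0.5779, -0.405, 0.0138]
ee_rot: [[0.981, -0.004, -0.196], [0.196, -0.002, 0.981], [-0.004, -1.0, -0.001]]
force: [-0.3, -0.5, 0.4]
gripper_width: 0.0704
```

```bash
python3 cup.py;python3 -c "
from h import *
grab('side','ap');grab('scene','aq')"; python3 crop.py pics/ap.png 270 470 300 500 pics/ap_c.png;  python3 crop.py pics/aq.png 240 400 130 300 pics/aq_c.png
```

```text
fwd -0.065 up [0.001 0.006 0.012] n 267
fwd -0.055 up [0.011 0.018 0.026] n 356
fwd -0.045 up [0.024 0.032 0.039] n 356
fwd -0.035 up [0.038 0.045 0.053] n 352
fwd -0.025 up [0.051 0.056 0.061] n 161
tcp [ 0.578  -0.4052  0.014 ] 50.65 [-0.01 -0.57  0.52] w 0.0706
```

View pics/ap_c.png

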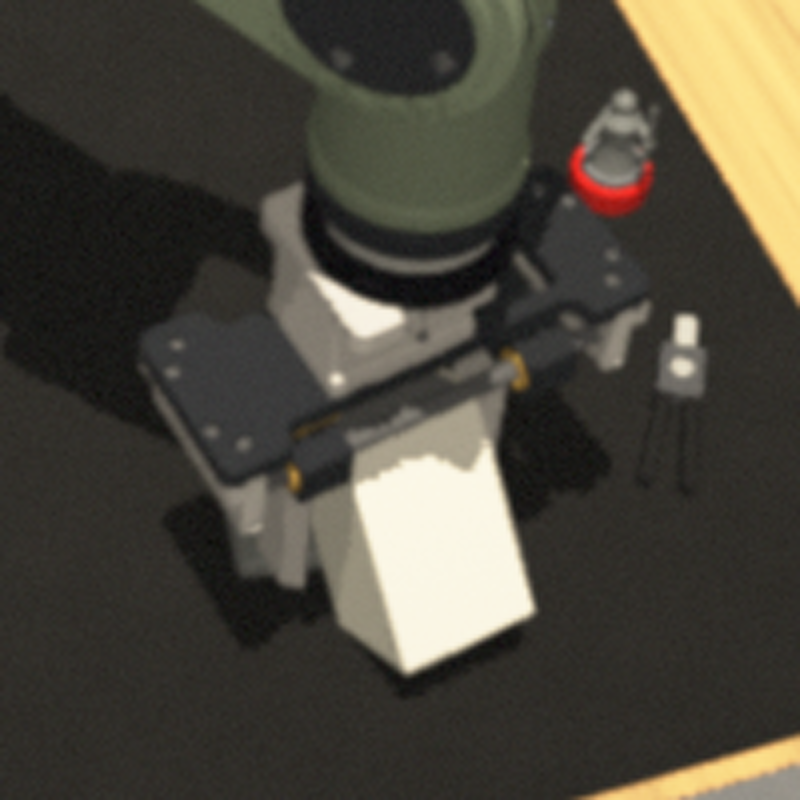

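View pics/aq_c.png

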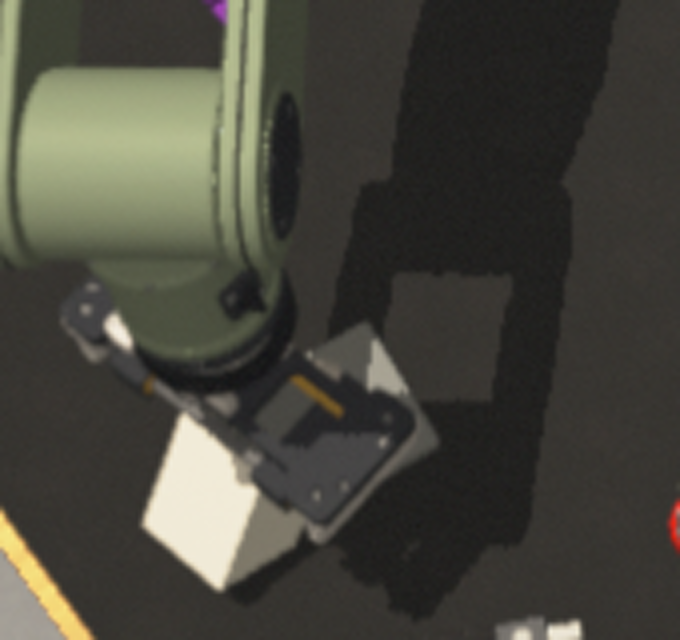

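Emit:
{"op": "send_rows", "data": {
  "rows": [
    [0.25,[0,-0.03,0],0],
    [0.25,[0,-0.07,0],0],
    [0.25,[0,-0.12,0],0],
    [0.25,[0,-0.13,0],0],
    [0.68,[0,-0.13,-0.04],0],
    [0.68,[0,-0.13,-0.08],0],
    [0.68,[0,-0.13,-0.105],0],
    [0.68,[0,-0.13,-0.105],0],
    [0.68,[0,-0.13,-0.105],0],
    [0.68,[0,-0.13,-0.105],0]
  ]
}}

```text
time_s: 51.75
eef_pos: [0.5991, -0.5064, 0.1438]
ee_rot: [[0.98, -0.004, -0.197], [0.197, -0.001, 0.98], [-0.004, -1.0, -0.0]]
force: [1.8, -0.6, 1.1]
gripper_width: 0.03
```

```bash
python3 -c "
from h import *
grab('side','ar');grab('scene','as');grab('wrist','at')"; python3 crop.py pics/ar.png 270 470 300 500 pics/ar_c.png;  python3 crop.py pics/as.png 240 400 130 300 pics/as_c.png; python3 to.py .598 -.503 .042 11.3
```

```text
[0.598, -0.503, 0.042, 11.3] -> ([-0.0003, 0.1027, 0.004], np.float64(0.08))
51.9 [ 0.5995 -0.5066  0.1448] [ 0.47 -0.21  0.25] 0.0304
tilt x -0.0034 y -0.0022
```

View pics/ar_c.png

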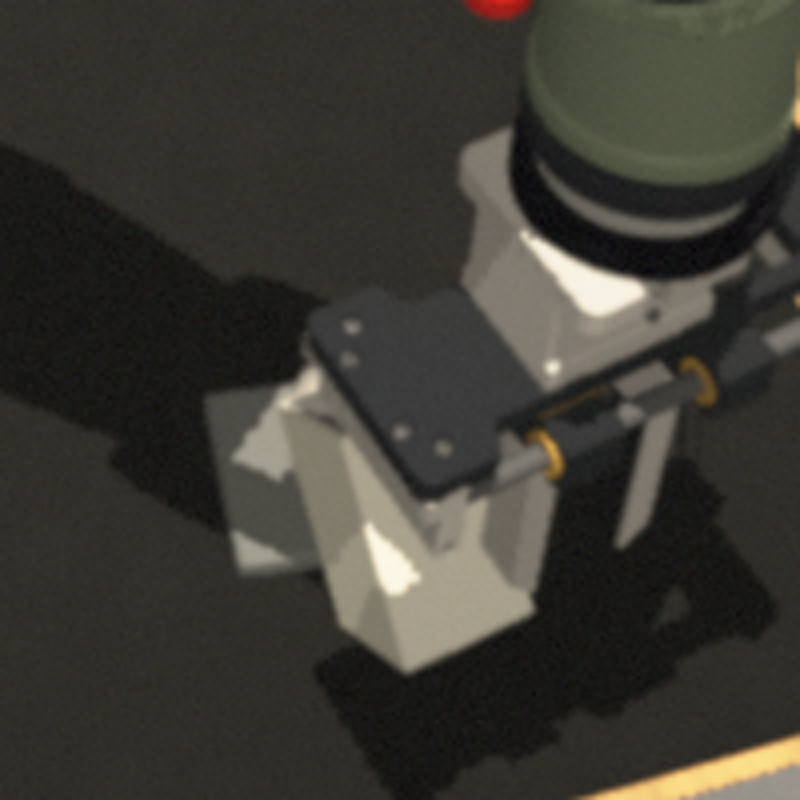

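View pics/as_c.png

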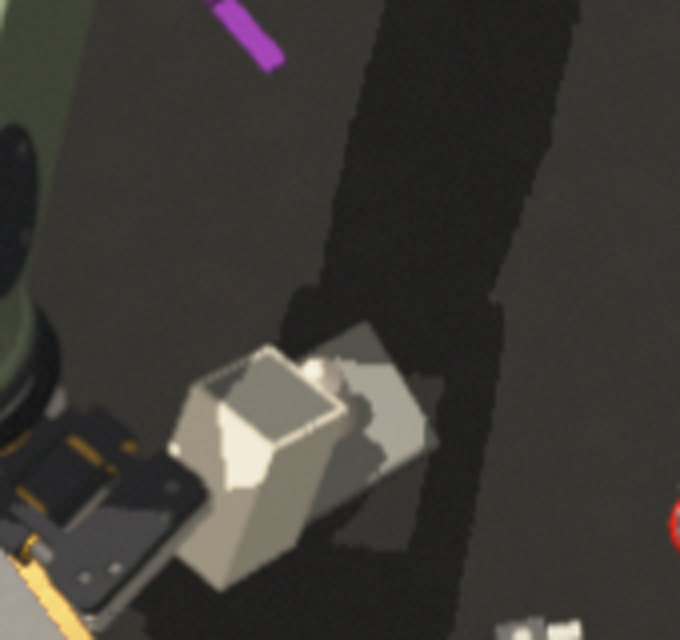

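View pics/at.png

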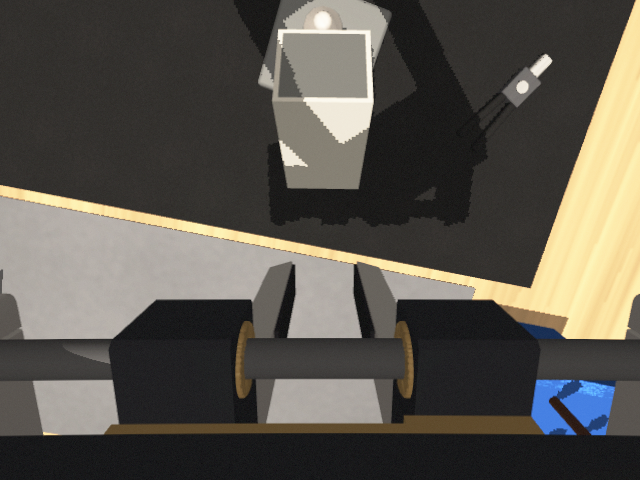

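```bash
python3 -c "
from h import *
s=manip.state();d=get_image('wrist');T=camT(d,s);P=cloud(d,T);R=np.array(s['ee_rot'])
for uv in [(290,187),(322,185),(357,187),(322,150),(322,108),(322,97),(322,60),(322,34)]:
  p=P[uv[1],uv[0]]; print(uv,p.round(3),'local',((p-s['eef_pos'])@R).round(3))
"; python3 to.py .598 -.503 .042 11.3
```

```text
(290, 187) [ 0.567 -0.478  0.033] local [-0.026  0.112  0.034]
(322, 185) [ 0.591 -0.472  0.036] local [-0.001  0.109  0.036]
(357, 187) [ 0.619 -0.468  0.034] local [0.027 0.111 0.034]
(322, 150) [ 0.586 -0.445  0.073] local [-0.     0.072  0.063]
(322, 108) [ 0.582 -0.422  0.104] local [-0.     0.04   0.087]
(322, 97) [ 0.581 -0.416  0.107] local [-0.     0.038  0.092]
(322, 60) [ 0.576 -0.395  0.092] local [-0.     0.053  0.114]
(322, 34) [ 0.573 -0.378  0.077] local [-0.     0.067  0.132]
[0.598, -0.503, 0.042, 11.3] -> ([-0.0003, 0.1029, 0.0043], np.float64(0.08))
51.95 [ 0.5995 -0.5069  0.1449] [ 0.02 -0.48  0.23] 0.0301
tilt x -0.0032 y -0.0025
```

Emit:
{"op": "send_rows", "data": {
  "rows": [
    [0.68,[0,0.05,0],0],
    [0.68,[0,0.1,0],0],
    [0.68,[0,0.105,0],0],
    [0.68,[0,0.105,0.008],0],
    [0.68,[0,0.105,0.016],0],
    [0.68,[0,0.105,0.022],0],
    [0.68,[0,0.105,0.026],0],
    [0.68,[0,0.105,0.03],0],
    [0.68,[0,0.105,0.034],0],
    [0.68,[0,0.105,0.034],0]
  ]
}}

```text
time_s: 52.95
eef_pos: [0.5931, -0.4751, 0.0412]
ee_rot: [[0.98, -0.001, -0.197], [0.197, -0.006, 0.98], [-0.002, -1.0, -0.006]]
force: [0.1, -3.5, 1.5]
gripper_width: 0.03
```

```bash
cat > wl.py <<'E'
from h import *
import sys
s=manip.state();d=get_image('wrist');cv2.imwrite('pics/'+sys.argv[1]+'.png',np.ascontiguousarray(d['image'][:,:,::-1]));T=camT(d,s);P=cloud(d,T);R=np.array(s['ee_rot'])
for v in range(10,300,14):
  p=P[v,322]; print(v,p.round(3),'local',((p-s['eef_pos'])@R).round(3),d['image'][v,322])
print(np.round(s['eef_pos'],4),np.round(s['force'],2))
E
python3 wl.py au; python3 -c "
from h import *
grab('side','av')"; python3 crop.py pics/av.png 270 470 300 500 pics/av_c.png
```

```text
10 [ 0.571 -0.365  0.075] local [ 0.    -0.035  0.112] [255 255 254]
24 [ 0.572 -0.37   0.077] local [ 0.    -0.036  0.107] [255 255 255]
38 [ 0.573 -0.374  0.076] local [ 0.    -0.035  0.103] [255 255 255]
52 [ 0.574 -0.379  0.08 ] local [ 0.    -0.04   0.097] [213 207 195]
66 [ 0.575 -0.384  0.082] local [ 0.    -0.042  0.093] [215 209 197]
80 [ 0.576 -0.389  0.087] local [ 0.    -0.047  0.087] [215 209 197]
94 [ 0.577 -0.394  0.09 ] local [ 0.    -0.049  0.082] [214 209 197]
108 [ 0.578 -0.399  0.095] local [ 0.    -0.054  0.078] [217 211 198]
122 [ 0.579 -0.403  0.097] local [ 0.    -0.056  0.073] [217 211 199]
136 [ 0.58  -0.407  0.1  ] local [ 0.    -0.059  0.069] [216 211 198]
150 [ 0.581 -0.411  0.102] local [ 0.    -0.062  0.065] [217 211 199]
164 [ 0.581 -0.415  0.107] local [ 0.    -0.066  0.061] [216 211 199]
178 [ 0.581 -0.409  0.219] local [ 0.001 -0.178  0.066] [255 255 254]
192 [ 0.583 -0.425  0.1  ] local [ 0.    -0.059  0.051] [195 186 170]
206 [ 0.584 -0.43   0.092] local [ 0.    -0.051  0.045] [195 186 169]
220 [ 0.586 -0.437  0.082] local [ 0.    -0.041  0.038] [194 186 169]
234 [ 0.587 -0.445  0.072] local [ 0.    -0.031  0.03 ] [196 186 170]
248 [ 0.589 -0.455  0.058] local [ 0.    -0.017  0.02 ] [194 184 168]
262 [ 0.591 -0.467  0.04 ] local [-0.     0.001  0.008] [197 188 171]
276 [ 0.596 -0.49  -0.   ] local [-0.     0.042 -0.014] [44 42 41]
290 [ 0.598 -0.499 -0.001] local [-0.     0.043 -0.024] [81 75 72]
[ 0.5931 -0.4751  0.0412] [ 0.07 -3.47  1.55]
```

View pics/au.png

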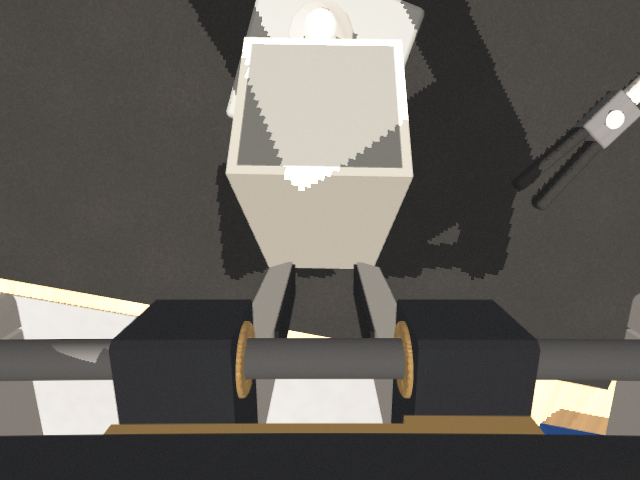

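View pics/av_c.png

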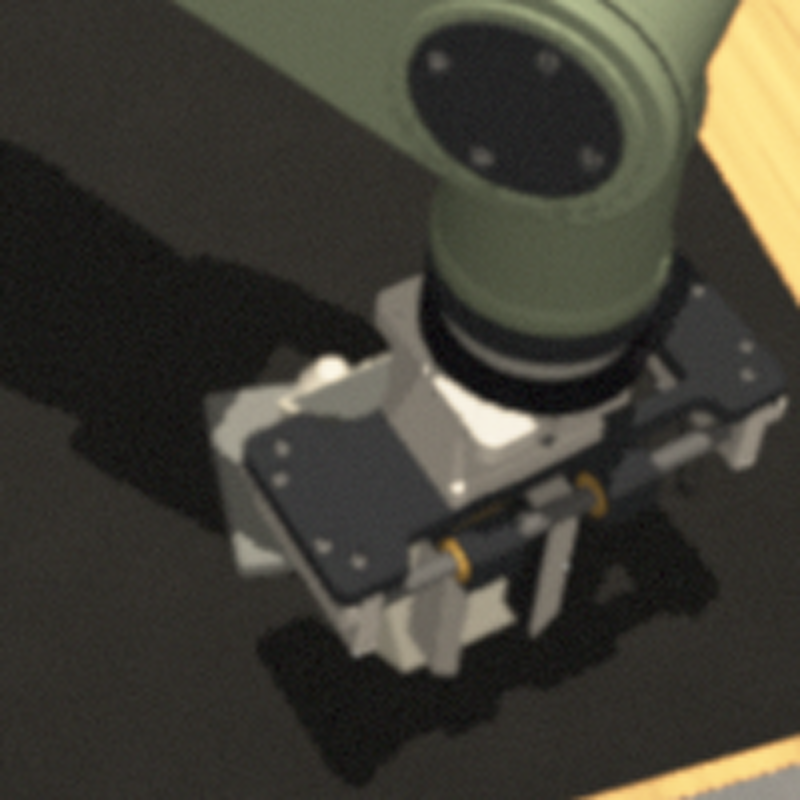

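Emit:
{"op": "send_rows", "data": {
  "rows": [
    [0.68,[0,0,0.003],0],
    [0.68,[0,0,0.006],0],
    [0.68,[0,0,0.009],0],
    [0.68,[0,0,0.012],0],
    [0.68,[0,0,0.012],0]
  ]
}}

```text
time_s: 53.55
eef_pos: [0.5926, -0.471, 0.0446]
ee_rot: [[0.981, 0.006, -0.195], [0.195, -0.02, 0.981], [0.002, -1.0, -0.02]]
force: [1.8, -13.7, 1.2]
gripper_width: 0.0303
```

```bash
python3 wl.py aw|tail -14
```

```text
122 [ 0.578 -0.398  0.098] local [ 0.    -0.055  0.073] [216 211 197]
136 [ 0.579 -0.402  0.102] local [ 0.    -0.059  0.069] [216 211 198]
150 [ 0.58  -0.406  0.105] local [ 0.    -0.062  0.065] [216 211 198]
164 [ 0.581 -0.41   0.108] local [ 0.    -0.064  0.06 ] [206 201 189]
178 [ 0.581 -0.414  0.111] local [ 0.    -0.068  0.057] [235 229 213]
192 [ 0.582 -0.419  0.108] local [ 0.    -0.064  0.052] [192 183 167]
206 [ 0.583 -0.425  0.1  ] local [ 0.    -0.056  0.046] [194 185 168]
220 [ 0.585 -0.431  0.09 ] local [ 0.    -0.047  0.039] [192 181 166]
234 [ 0.586 -0.44   0.078] local [ 0.    -0.034  0.031] [194 185 168]
248 [ 0.588 -0.45   0.064] local [ 0.    -0.019  0.021] [194 185 168]
262 [ 0.591 -0.462  0.046] local [-0.    -0.002  0.009] [194 184 168]
276 [ 0.596 -0.487 -0.   ] local [-0.     0.045 -0.016] [79 76 72]
290 [ 0.598 -0.497 -0.001] local [-0.     0.047 -0.026] [81 77 71]
[ 0.5926 -0.471   0.0446] [  1.83 -13.68   1.23]
```

Emit:
{"op": "send_rows", "data": {
  "rows": [
    [0.68,[0,0,-0.02],0],
    [0.68,[0,-0.02,-0.03],0],
    [0.68,[0,-0.07,-0.03],0],
    [0.2,[0,-0.12,-0.03],0],
    [0.2,[0,-0.13,0],0],
    [0.2,[0,-0.13,0.038],0],
    [0.2,[0,-0.13,0.038],0],
    [0.2,[0,-0.13,0.038],0],
    [0.2,[0,-0.13,0.038],0],
    [0.2,[0,-0.13,0.038],0]
  ],
  "squeeze": 4
}}

```text
time_s: 54.6
eef_pos: [0.5844, -0.4322, 0.1735]
ee_rot: [[0.981, 0.006, -0.194], [0.194, -0.019, 0.981], [0.002, -1.0, -0.02]]
force: [0.9, 0.2, -0.8]
gripper_width: 0.0751
```

```bash
python3 wl.py ax|tail -1; python3 cup.py; python3 to.py .5847 -.4313 .024 11.3
```

```text
[ 0.5844 -0.4322  0.1735] [ 0.91  0.18 -0.81]
fwd -0.005 up [-0.11  -0.108 -0.104] n 70
fwd 0.005 up [-0.11  -0.105 -0.102] n 41
tcp [ 0.5844 -0.4322  0.1735] 54.7 [ 1.09 -0.08  0.53] w 0.075
[0.5847, -0.4313, 0.024, 11.3] -> ([0.0002, 0.1495, 0.0038], np.float64(-0.11))
54.7 [ 0.5844 -0.4322  0.1735] [ 1.09 -0.08  0.53] 0.075
tilt x 0.0057 y -0.0192
```

View pics/ax.png

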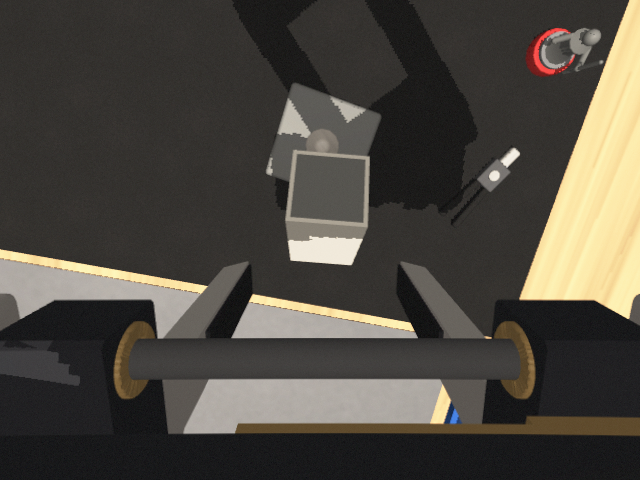

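```bash
python3 -c "
from h import *
s=manip.state();d=get_image('wrist');T=camT(d,s);P=cloud(d,T)
sd=np.array([-.196,.98]);pg=np.array([.570,-.369])
for v in range(146,276,6):
  p=P[v,325]; print(v,p.round(3),'s from peg',((p[:2]-pg)@sd).round(3))
"
```

```text
146 [ 0.574 -0.369  0.075] s from peg -0.001
152 [ 0.575 -0.373  0.076] s from peg -0.005
158 [ 0.575 -0.377  0.079] s from peg -0.009
164 [ 0.576 -0.381  0.081] s from peg -0.013
170 [ 0.577 -0.385  0.085] s from peg -0.017
176 [ 0.578 -0.389  0.089] s from peg -0.021
182 [ 0.579 -0.393  0.09 ] s from peg -0.025
188 [ 0.579 -0.397  0.093] s from peg -0.029
194 [ 0.58  -0.401  0.097] s from peg -0.033
200 [ 0.581 -0.404  0.099] s from peg -0.037
206 [ 0.581 -0.408  0.102] s from peg -0.04
212 [ 0.582 -0.412  0.103] s from peg -0.044
218 [ 0.583 -0.415  0.107] s from peg -0.048
224 [ 0.584 -0.419  0.109] s from peg -0.052
230 [ 0.585 -0.426  0.098] s from peg -0.058
236 [ 0.586 -0.432  0.089] s from peg -0.065
242 [ 0.588 -0.44   0.079] s from peg -0.073
248 [ 0.59  -0.448  0.066] s from peg -0.082
254 [ 0.591 -0.457  0.054] s from peg -0.091
260 [ 0.594 -0.467  0.039] s from peg -0.101
266 [ 0.598 -0.487 -0.002] s from peg -0.121
272 [ 0.599 -0.493 -0.   ] s from peg -0.127
```

Emit:
{"op": "send_rows", "data": {
  "rows": [
    [0.2,[0,0.045,0.001],-0.1],
    [0.2,[0,0.09,0.002],-0.1],
    [0.2,[0,0.135,0.004],-0.1],
    [0.2,[0,0.149,0.004],-0.1],
    [0.2,[0,0.149,0.004],-0.1],
    [1,[0,0.149,0.004],-0.1],
    [1,[0,0.149,0.004],-0.1],
    [1,[0,0.149,0.004],-0.1],
    [1,[0,0.149,0.004],-0.1]
  ]
}}

```text
time_s: 55.65
eef_pos: [0.5863, -0.4331, 0.0281]
ee_rot: [[0.981, 0.01, -0.196], [0.196, -0.024, 0.98], [0.005, -1.0, -0.026]]
force: [-0.4, -0.8, 5.9]
gripper_width: 0.0573
```

Emit:
{"op": "send_rows", "data": {
  "rows": [
    [1,[0,-0.005,-0.002],0],
    [1,[0,-0.01,-0.004],0],
    [1,[0,-0.016,-0.004],0],
    [1,[0,-0.022,-0.004],0],
    [1,[0,-0.022,-0.004],0]
  ]
}}

```text
time_s: 56.15
eef_pos: [0.5874, -0.4369, 0.0514]
ee_rot: [[0.981, 0.011, -0.196], [0.196, -0.025, 0.98], [0.006, -1.0, -0.027]]
force: [0.9, -0.3, -0.7]
gripper_width: 0.057
```

```bash
python3 cup.py;python3 -c "
from h import *
grab('side','ay');grab('scene','az')"; python3 crop.py pics/ay.png 270 470 300 500 pics/ay_c.png;  python3 crop.py pics/az.png 240 400 130 300 pics/az_c.png
```

```text
fwd -0.035 up [-0.015 -0.009 -0.002] n 299
fwd -0.025 up [-0.003  0.005  0.014] n 377
fwd -0.015 up [0.011 0.015 0.019] n 106
tcp [ 0.5871 -0.4366  0.0507] 56.2 [-0.15  0.62 -1.32] w 0.057
```

View pics/ay_c.png

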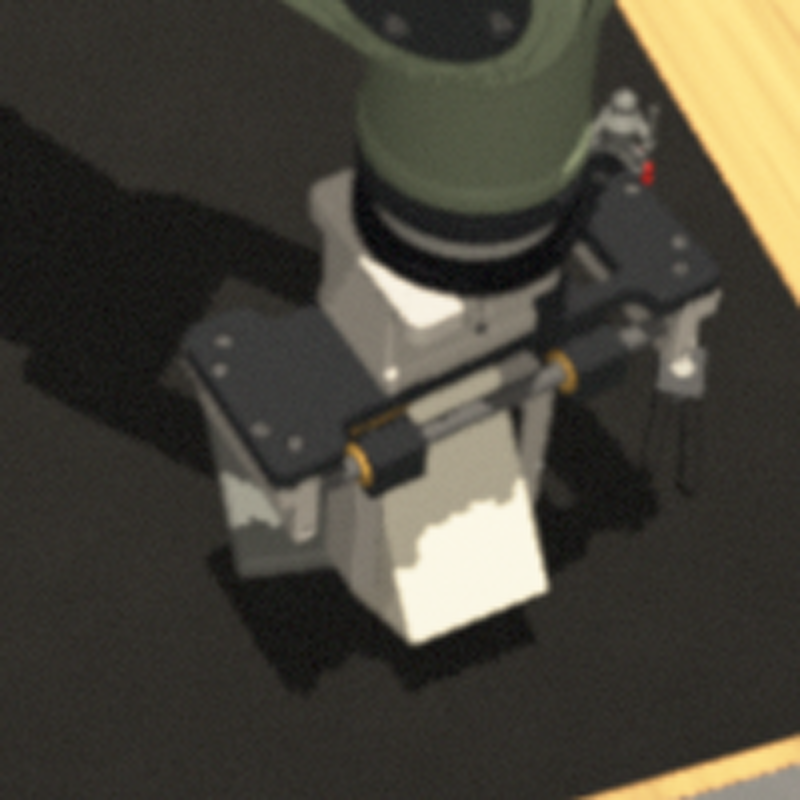

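Emit:
{"op": "send_rows", "data": {
  "rows": [
    [1,[0,0.005,0],0],
    [1,[0,0.009,0],0],
    [1,[0,0.009,0.004],0],
    [1,[0,0.009,0.008],0],
    [1,[0,0.009,0.011],0],
    [1,[0,0.009,0.014],0],
    [1,[0,0.009,0.017],0],
    [1,[0,0.009,0.02],0]
  ]
}}

```text
time_s: 57.1
eef_pos: [0.5843, -0.4187, 0.0422]
ee_rot: [[0.981, 0.013, -0.196], [0.196, -0.028, 0.98], [0.008, -1.0, -0.03]]
force: [2.9, -5.4, 0.5]
gripper_width: 0.0558
```

```bash
python3 cup.py
```

```text
fwd -0.045 up [-0.016 -0.014 -0.011] n 59
fwd -0.035 up [-0.014 -0.006  0.002] n 376
fwd -0.025 up [0.002 0.01  0.017] n 368
fwd -0.015 up [0.015 0.019 0.023] n 78
tcp [ 0.5841 -0.4182  0.0421] 57.15 [ 1.63 -4.18  1.27] w 0.0558
```

Emit:
{"op": "send_rows", "data": {
  "rows": [
    [1,[0,0,0.003],0],
    [1,[0,0,0.006],0],
    [1,[0,0,0.009],0],
    [1,[0,0,0.012],0],
    [1,[0,0,0.014],0]
  ]
}}

```text
time_s: 57.65
eef_pos: [0.5819, -0.4066, 0.0432]
ee_rot: [[0.981, 0.015, -0.196], [0.196, -0.032, 0.98], [0.009, -0.999, -0.034]]
force: [1.4, -5.7, 0.2]
gripper_width: 0.0558
```

```bash
python3 cup.py
```

```text
fwd -0.055 up [-0.016 -0.012 -0.006] n 122
fwd -0.045 up [-0.01  -0.002  0.006] n 377
fwd -0.035 up [0.005 0.013 0.022] n 379
fwd -0.025 up [0.02  0.027 0.035] n 363
fwd -0.015 up [0.032 0.035 0.038] n 31
tcp [ 0.5819 -0.4062  0.0431] 57.7 [ 1.64 -5.46  0.86] w 0.0558
```

Emit:
{"op": "send_rows", "data": {
  "rows": [
    [1,[0,-0.005,0],0],
    [1,[0,-0.01,0],0],
    [1,[0,-0.014,0],0],
    [1,[0,-0.014,0.004],0],
    [1,[0,-0.014,0.008],0],
    [1,[0,-0.014,0.012],0],
    [1,[0,-0.012,0.012],0],
    [1,[0,-0.009,0.012],0],
    [1,[0,-0.006,0.012],0],
    [1,[0,-0.004,0.012],0]
  ],
  "squeeze": 3
}}

```text
time_s: 58.7
eef_pos: [0.5798, -0.3946, 0.0467]
ee_rot: [[0.981, 0.015, -0.196], [0.196, -0.032, 0.98], [0.009, -0.999, -0.034]]
force: [1.1, -1.2, 2.5]
gripper_width: 0.0557
```

```bash
python3 cup.py
```

```text
fwd -0.055 up [-0.014 -0.007 -0.   ] n 301
fwd -0.045 up [-0.001  0.007  0.016] n 391
fwd -0.035 up [0.015 0.024 0.034] n 414
fwd -0.025 up [0.032 0.041 0.049] n 359
tcp [ 0.5797 -0.3945  0.0463] 58.75 [ 1.53 -2.26  1.85] w 0.056
```

Emit:
{"op": "send_rows", "data": {
  "rows": [
    [1,[0,0.003,0],0],
    [1,[0,0.006,0],0],
    [1,[0,0.009,0],0],
    [1,[0,0.012,0],0],
    [1,[0,0.015,0],0],
    [1,[0,0.015,0],0]
  ]
}}

```text
time_s: 59.35
eef_pos: [0.5796, -0.3943, 0.0306]
ee_rot: [[0.981, 0.014, -0.196], [0.196, -0.03, 0.98], [0.008, -0.999, -0.032]]
force: [-0.2, -1.9, 1.9]
gripper_width: 0.0559
```

```bash
python3 cup.py
```

```text
fwd -0.055 up [-0.013 -0.003  0.008] n 406
fwd -0.045 up [0.008 0.019 0.03 ] n 442
fwd -0.035 up [0.029 0.04  0.051] n 451
fwd -0.025 up [0.049 0.058 0.065] n 282
tcp [ 0.5797 -0.3943  0.0306] 59.4 [ 0.75 -1.23  0.72] w 0.0562
```

Emit:
{"op": "send_rows", "data": {
  "rows": [
    [1,[0,0.003,0],0],
    [1,[0,0.006,0],0],
    [1,[0,0.008,0],0],
    [1,[0,0.01,0],0],
    [1,[0,0.01,0],0]
  ]
}}

```text
time_s: 59.9
eef_pos: [0.5798, -0.3943, 0.0201]
ee_rot: [[0.981, 0.014, -0.196], [0.196, -0.03, 0.98], [0.008, -0.999, -0.032]]
force: [0.4, -0.2, 2.2]
gripper_width: 0.0561
```

```bash
python3 cup.py;python3 -c "
from h import *
grab('side','ba');grab('scene','bb')"; python3 crop.py pics/ba.png 270 470 300 500 pics/ba_c.png
```

```text
fwd -0.055 up [-0.002  0.008  0.018] n 406
fwd -0.045 up [0.018 0.03  0.04 ] n 438
fwd -0.035 up [0.04  0.051 0.062] n 466
fwd -0.025 up [0.061 0.068 0.074] n 222
tcp [ 0.5797 -0.3944  0.0201] 59.95 [ 0.27 -0.11  2.36] w 0.0561
```

View pics/ba_c.png

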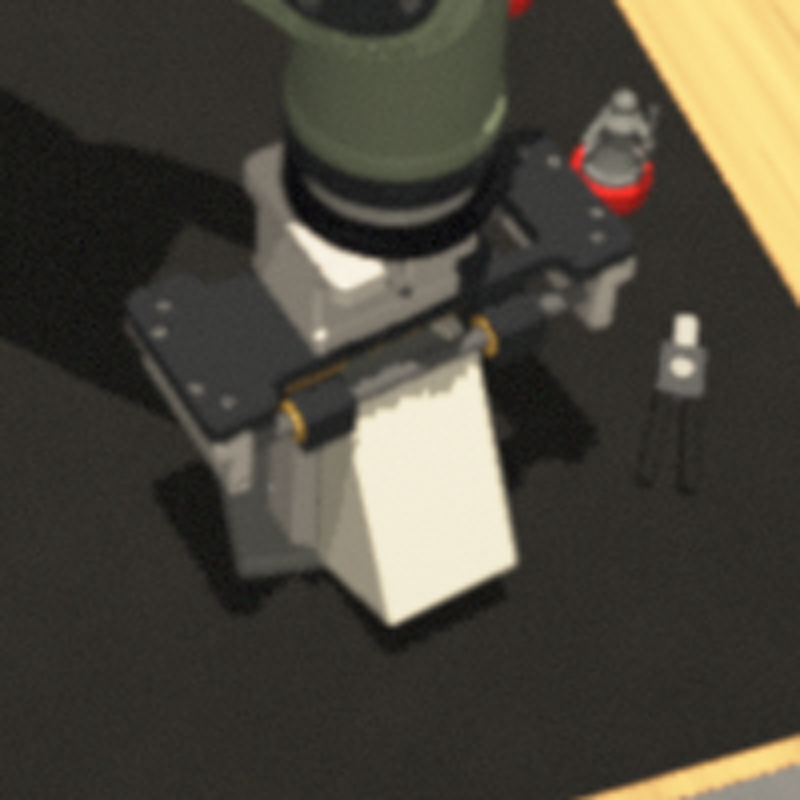

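Emit:
{"op": "send_rows", "data": {
  "rows": [
    [1,[0,0,0],0],
    [1,[0,0,0],0],
    [1,[0,-0.003,-0.002],0],
    [1,[0,-0.008,-0.006],0],
    [1,[0,-0.018,-0.014],0],
    [1,[0,-0.032,-0.025],0],
    [1,[0,-0.045,-0.04],0],
    [1,[0,-0.06,-0.055],0],
    [1,[0,-0.075,-0.07],0],
    [1,[0,-0.075,-0.07],0]
  ],
  "squeeze": 10
}}

```text
time_s: 61.05
eef_pos: [0.5939, -0.465, 0.1016]
ee_rot: [[0.981, 0.02, -0.193], [0.194, -0.036, 0.98], [0.012, -0.999, -0.039]]
force: [0.7, 0.0, -0.5]
gripper_width: 0.0561
```

```bash
python3 cup.py; python3 cup.py | tail -1; python3 -c "
from h import *
grab('side','bc');grab('scene','bd')"; python3 crop.py pics/bc.png 270 470 300 500 pics/bc_c.png; python3 to.py .44 -.41 .095 11.3
```

```text
fwd -0.065 up [-0.002  0.002  0.006] n 98
fwd -0.055 up [0.003 0.014 0.025] n 524
fwd -0.045 up [0.025 0.036 0.047] n 550
fwd -0.035 up [0.047 0.058 0.068] n 555
fwd -0.025 up [0.067 0.072 0.076] n 192
tcp [ 0.5931 -0.4628  0.0995] 61.1 [-0.14  0.56 -1.96] w 0.0561
tcp [ 0.5923 -0.4612  0.0977] 61.15 [-1.14 -0.27 -1.89] w 0.056
[0.44, -0.41, 0.095, 11.3] -> ([-0.1389, -0.0024, 0.0782], np.float64(0.01))
61.25 [ 0.5916 -0.4595  0.0958] [-0.06 -0.2  -2.08] 0.0562
tilt x 0.0124 y -0.0273
```

View pics/bc_c.png

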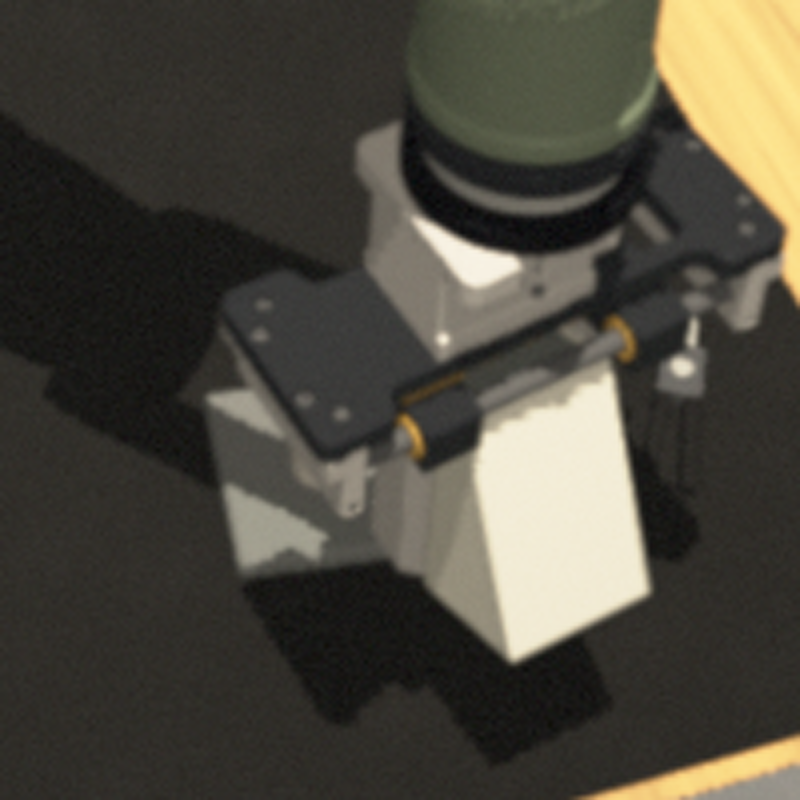

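```bash
python3 to.py .5812 -.4249 .03 11.3 .5812 -.4249 .008 11.3
```

```text
[0.5812, -0.4249, 0.03, 11.3] -> ([-0.0038, 0.0647, 0.0378], np.float64(0.01))
[0.5812, -0.4249, 0.008, 11.3] -> ([-0.004, 0.0867, 0.0385], np.float64(0.01))
61.25 [ 0.5916 -0.4595  0.0958] [-0.06 -0.2  -2.08] 0.0562
tilt x 0.0124 y -0.0273
```

Emit:
{"op": "send_rows", "data": {
  "rows": [
    [1,[-0.002,0.02,0.015],0],
    [1,[-0.004,0.04,0.03],0],
    [1,[-0.004,0.06,0.038],0],
    [1,[-0.004,0.072,0.038],0],
    [1,[-0.004,0.08,0.0385],0],
    [1,[-0.004,0.084,0.0385],0],
    [1,[-0.004,0.084,0.0385],0],
    [1,[-0.004,0.084,0.0385],0]
  ]
}}

```text
time_s: 62.05
eef_pos: [0.5817, -0.4258, 0.0117]
ee_rot: [[0.981, 0.014, -0.196], [0.196, -0.029, 0.98], [0.008, -0.999, -0.031]]
force: [0.7, -1.0, -0.6]
gripper_width: 0.0557
```

```bash
python3 cup.py
```

```text
fwd -0.055 up [-0.002  0.008  0.018] n 398
fwd -0.045 up [0.018 0.029 0.04 ] n 452
fwd -0.035 up [0.04  0.051 0.063] n 475
fwd -0.025 up [0.061 0.068 0.073] n 220
tcp [ 0.5818 -0.4258  0.0119] 62.1 [ 0.02 -0.66 -1.04] w 0.0558
```

Emit:
{"op": "send_rows", "data": {
  "rows": [
    [1,[0,0.002,0],0],
    [1,[0,0.004,0],0],
    [1,[0,0.004,0],0]
  ]
}}

```text
time_s: 62.4
eef_pos: [0.5822, -0.4264, 0.0083]
ee_rot: [[0.981, 0.015, -0.195], [0.196, -0.03, 0.98], [0.009, -0.999, -0.032]]
force: [0.5, -0.4, -0.4]
gripper_width: 0.0554
```

Emit:
{"op": "send_rows", "data": {
  "rows": [
    [0.3,[0,0,0],0],
    [0.3,[0,0,0],0],
    [0.3,[0,0,0],0],
    [0.3,[0,0,0],0]
  ]
}}

```text
time_s: 62.8
eef_pos: [0.5822, -0.4264, 0.0084]
ee_rot: [[0.981, 0.015, -0.195], [0.196, -0.03, 0.98], [0.009, -0.999, -0.032]]
force: [0.7, 0.2, 0.5]
gripper_width: 0.0663
```

```bash
python3 cup.py;python3 -c "
from h import *
grab('side','be');grab('scene','bf')"; python3 crop.py pics/be.png 270 470 300 500 pics/be_c.png; python3 crop.py pics/bf.png 240 400 130 300 pics/bf_c.png
```

```text
fwd -0.075 up [0.062 0.065 0.067] n 103
fwd -0.065 up [0.064 0.067 0.069] n 19
fwd -0.055 up [0.066 0.068 0.07 ] n 26
fwd -0.045 up [0.067 0.069 0.072] n 22
fwd -0.035 up [0.07  0.071 0.073] n 19
fwd -0.025 up [0.07  0.073 0.075] n 30
tcp [ 0.5822 -0.4264  0.0083] 62.85 [0.21 0.23 0.45] w 0.0661
```

View pics/be_c.png

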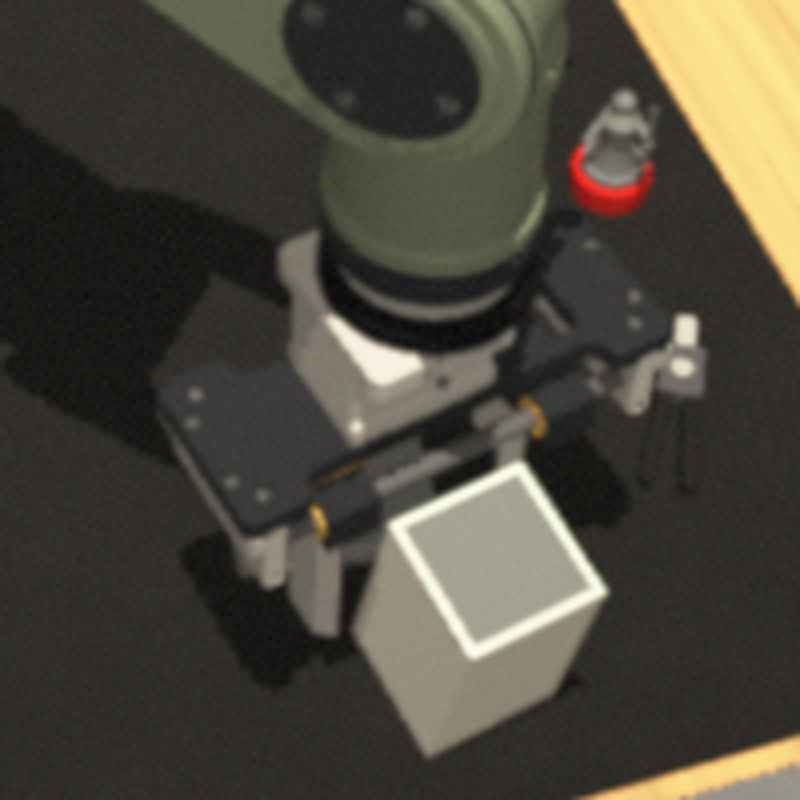

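View pics/bf_c.png

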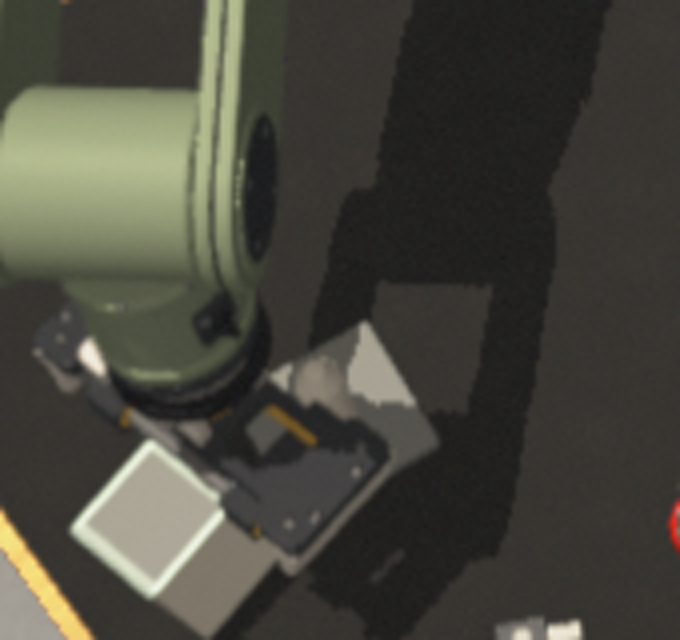

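Emit:
{"op": "send_rows", "data": {
  "rows": [
    [0.1,[0,-0.03,0.005],0],
    [0.1,[0,-0.07,0.005],0],
    [0.1,[0,-0.12,0.005],0],
    [0.1,[0,-0.16,0.005],0],
    [0.1,[0,-0.16,0.005],0],
    [0.1,[0,-0.16,0.005],0],
    [0.1,[0,-0.16,0.005],0],
    [0.1,[0,-0.16,0.005],0]
  ]
}}

```text
time_s: 63.75
eef_pos: [0.5775, -0.4156, 0.1649]
ee_rot: [[0.981, 0.011, -0.195], [0.196, -0.026, 0.98], [0.005, -1.0, -0.028]]
force: [0.6, 0.7, -0.2]
gripper_width: 0.0848
```

```bash
python3 -c "
from h import *
D={n:grab(n,'bg_'+n)[0] for n in ('side','scene')}
for n in D:
  for b in blobs((n,),data=D,zlo=.085,zhi=.11,box=(.5,.7,-.56,-.40))[n]: print('CUP',n,'c %.3f %.3f  L %.0f W %.0f ang %.1f top %.4f'%b[:6])
  for b in blobs((n,),data=D,zlo=.055,zhi=.085,box=(.53,.61,-.41,-.33),minA=5)[n]: print('PEG',n,'c %.3f %.3f  L %.0f W %.0f ang %.1f top %.4f'%b[:6])
"; python3 to.py .6 -.48 .17 11.3
```

```text
CUP side c 0.589 -0.464  L 59 W 58 ang 10.8 top 0.0963
PEG side c 0.568 -0.371  L 25 W 23 ang -33.5 top 0.0751
CUP scene c 0.591 -0.465  L 61 W 57 ang 11.0 top 0.0977
PEG scene c 0.575 -0.369  L 24 W 20 ang -83.0 top 0.0776
[0.6, -0.48, 0.17, 11.3] -> ([0.0092, -0.0025, -0.0673], np.float64(-0.01))
63.85 [ 0.5778 -0.4159  0.1655] [0.98 0.46 0.18] 0.0844
tilt x 0.0116 y -0.0269
```

View pics/bg_scene.png

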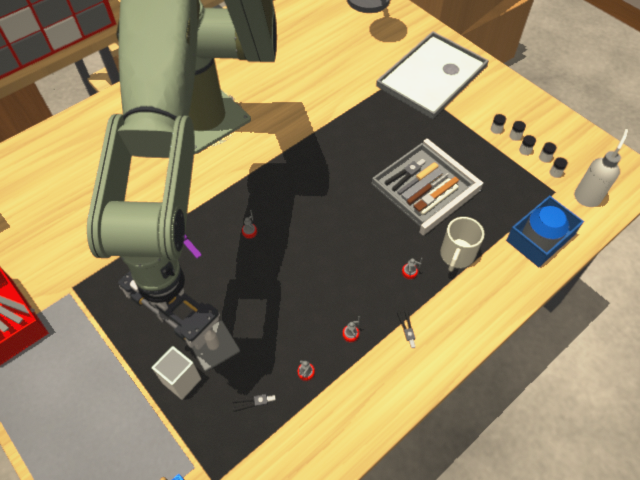

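View pics/bg_side.png

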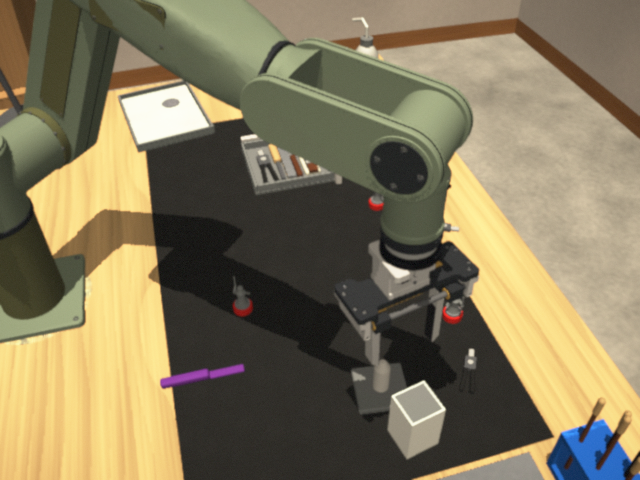

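```bash
python3 to.py .590 -.4645 .165 11.0 .590 -.4645 .055 11.0
```

```text
[0.59, -0.4645, 0.165, 11.0] -> ([0.0024, 0.0019, -0.05], np.float64(0.29))
[0.59, -0.4645, 0.055, 11.0] -> ([0.0017, 0.1119, -0.0469], np.float64(0.29))
63.85 [ 0.5778 -0.4159  0.1655] [0.98 0.46 0.18] 0.0844
tilt x 0.0116 y -0.0269
```

Emit:
{"op": "send_rows", "data": {
  "rows": [
    [0.1,[0.002,0,-0.025],0.3],
    [0.1,[0.002,0,-0.05],0.3],
    [0.1,[0.002,0,-0.05],0.3],
    [0.1,[0.002,0.04,-0.049],0.3],
    [0.1,[0.002,0.08,-0.048],0.3],
    [0.1,[0.002,0.112,-0.047],0.3],
    [0.1,[0.002,0.112,-0.047],0.3],
    [0.1,[0.002,0.112,-0.047],0.3]
  ]
}}

```text
time_s: 64.65
eef_pos: [0.5898, -0.4635, 0.054]
ee_rot: [[0.982, 0.01, -0.191], [0.191, -0.025, 0.981], [0.005, -1.0, -0.026]]
force: [0.2, -0.7, 0.1]
gripper_width: 0.0844
```

Emit:
{"op": "send_rows", "data": {
  "rows": [
    [1,[0,0,0],0],
    [1,[0,0,0],0],
    [1,[0,0,0],0],
    [1,[0,0,0],0],
    [1,[0,0,0],0]
  ],
  "squeeze": 15
}}

```text
time_s: 65.15
eef_pos: [0.5904, -0.4641, 0.0556]
ee_rot: [[0.982, 0.011, -0.191], [0.191, -0.027, 0.981], [0.006, -1.0, -0.028]]
force: [-0.6, -0.0, 3.8]
gripper_width: 0.0562
```

Emit:
{"op": "send_rows", "data": {
  "rows": [
    [1,[0,-0.02,0],0],
    [1,[0,-0.045,0],0],
    [1,[0,-0.07,0],0],
    [1,[0,-0.095,0],0],
    [1,[0,-0.105,0],0],
    [1,[0,-0.105,0],0],
    [1,[0,-0.105,0],0],
    [1,[0,-0.105,0],0]
  ]
}}

```text
time_s: 65.95
eef_pos: [0.5882, -0.4603, 0.1579]
ee_rot: [[0.982, 0.008, -0.191], [0.191, -0.024, 0.981], [0.004, -1.0, -0.025]]
force: [0.1, 0.3, -0.8]
gripper_width: 0.0558
```

```bash
python3 -c "
from h import *
grab('side','bh');grab('scene','bi')"; python3 to.py .5705 -.3695 .16 11.3;
```

```text
[0.5705, -0.3695, 0.16, 11.3] -> ([-0.0002, -0.0041, 0.0927], np.float64(-0.29))
66.05 [ 0.5884 -0.4605  0.1582] [ 0.01  0.63 -1.24] 0.056
tilt x 0.0088 y -0.0240
```

View pics/bh.png

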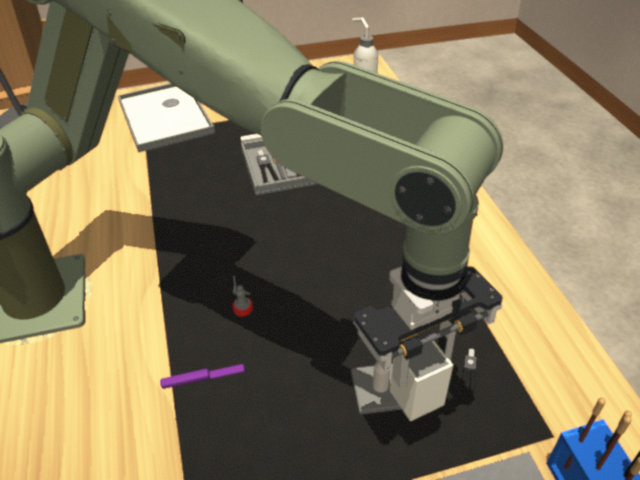

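Emit:
{"op": "send_rows", "data": {
  "rows": [
    [1,[0,-0.004,0.02],0],
    [1,[0,-0.004,0.045],0],
    [1,[0,-0.004,0.07],0],
    [1,[0,-0.004,0.085],0],
    [1,[0,-0.004,0.0925],0],
    [1,[0,-0.004,0.0925],0],
    [1,[0,-0.004,0.0925],0],
    [1,[0,-0.004,0.0925],0]
  ]
}}

```text
time_s: 66.85
eef_pos: [0.5707, -0.3707, 0.1598]
ee_rot: [[0.982, 0.009, -0.19], [0.19, -0.025, 0.981], [0.004, -1.0, -0.026]]
force: [0.9, 0.2, -1.1]
gripper_width: 0.056
```

```bash
python3 -c "
from h import *
D={n:grab(n,'bj_'+n)[0] for n in ('side','scene')}
"; python3 crop.py pics/bj_side.png 270 450 300 500 pics/bj_c.png;python3 crop.py pics/bj_scene.png 240 400 130 300 pics/bj_d.png; python3 to.py .5702 -.3693 .07 11.3
```

```text
[0.5702, -0.3693, 0.07, 11.3] -> ([-0.0006, 0.0897, 0.0036], np.float64(-0.34))
66.95 [ 0.5707 -0.3705  0.1597] [ 0.03 -0.11 -0.65] 0.0559
tilt x 0.0088 y -0.0243
```

View pics/bj_c.png

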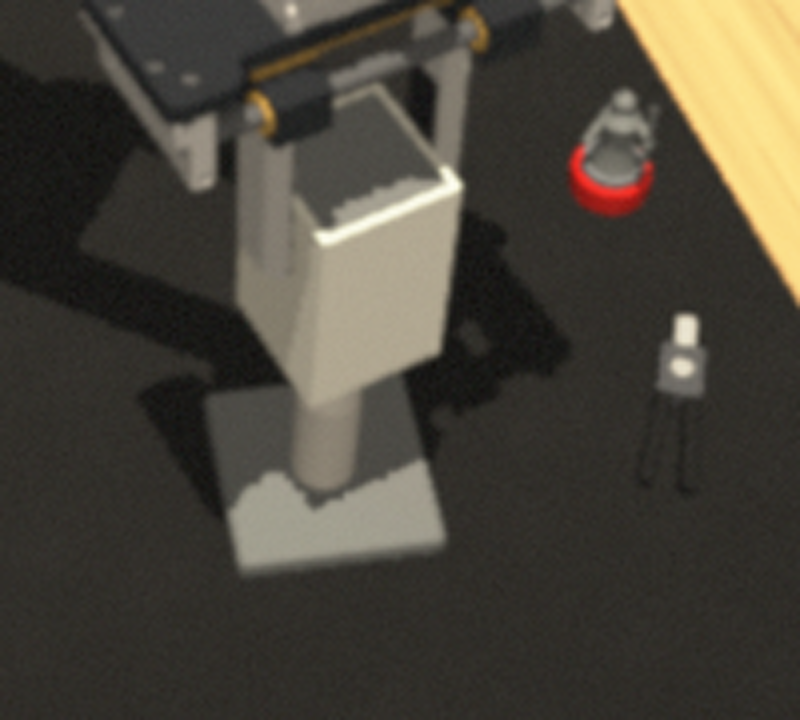

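View pics/bj_d.png

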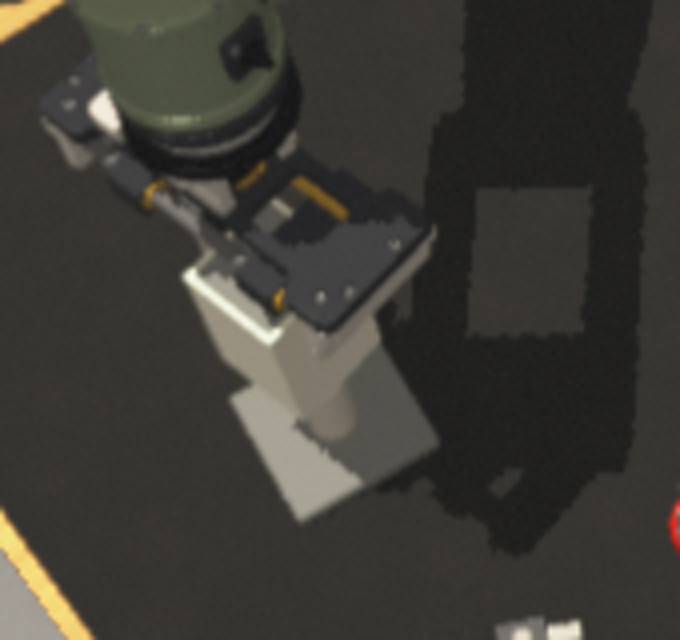

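Emit:
{"op": "send_rows", "data": {
  "rows": [
    [1,[0,0.02,0.001],0],
    [1,[0,0.035,0.0015],0],
    [1,[0,0.05,0.002],0],
    [1,[0,0.065,0.003],0],
    [1,[0,0.078,0.0035],0],
    [1,[0,0.078,0.0035],0]
  ]
}}

```text
time_s: 67.55
eef_pos: [0.569, -0.3675, 0.0783]
ee_rot: [[0.982, 0.004, -0.19], [0.19, -0.021, 0.982], [0.0, -1.0, -0.021]]
force: [-0.4, -0.2, -1.9]
gripper_width: 0.0558
```

```bash
python3 -c "
from h import *
D={n:grab(n,'bk_'+n)[0] for n in ('side','scene')}
"; python3 crop.py pics/bk_side.png 270 450 300 500 pics/bk_c.png; python3 to.py .5702 -.3693 .068 11.3
```

```text
[0.5702, -0.3693, 0.068, 11.3] -> ([-0.0005, 0.0133, 0.0], np.float64(-0.34))
67.65 [ 0.5706 -0.3689  0.0813] [-0.24 -0.55 -0.47] 0.0558
tilt x 0.0083 y -0.0239
```

View pics/bk_c.png

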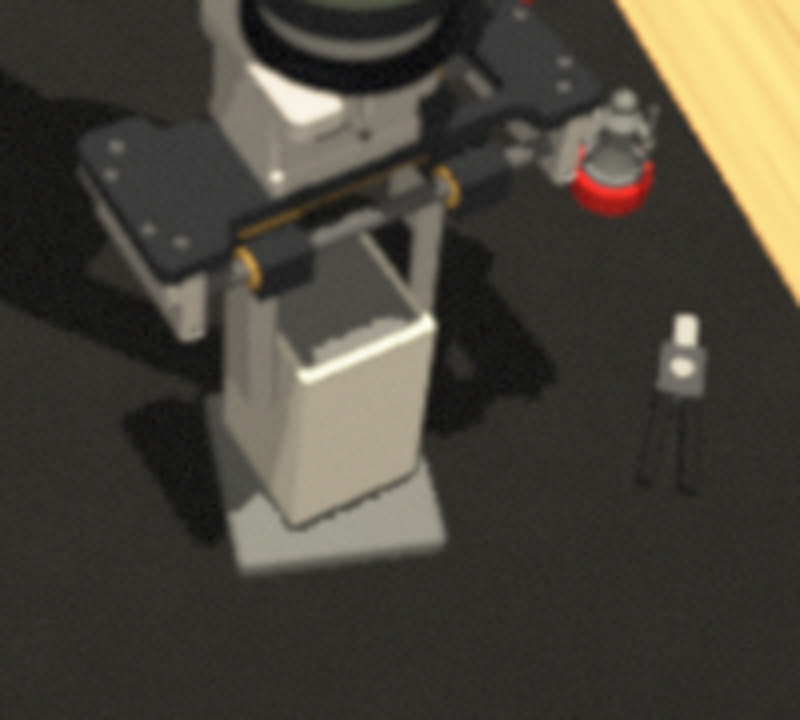

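Going over the peg with no resistance. Lower the last ~13 mm and release.

Emit:
{"op": "send_rows", "data": {
  "rows": [
    [1,[0,0.006,0],0],
    [1,[0,0.011,0],0],
    [1,[0,0.0135,0],0],
    [1,[0,0.0135,0],0],
    [0.3,[0,0.0135,0],0],
    [0.2,[0,0.0135,0],0],
    [0.1,[0,0.0135,0],0],
    [0.1,[0,0.0135,0],0]
  ]
}}

```text
time_s: 68.45
eef_pos: [0.5709, -0.3694, 0.068]
ee_rot: [[0.982, 0.009, -0.19], [0.19, -0.024, 0.981], [0.004, -1.0, -0.025]]
force: [-0.6, 0.0, -0.5]
gripper_width: 0.0832
```

Emit:
{"op": "send_rows", "data": {
  "rows": [
    [0.1,[0,-0.03,0],0],
    [0.1,[0,-0.07,0],0],
    [0.1,[0,-0.12,0],0],
    [0.1,[0,-0.15,0.03],0],
    [0.1,[0,-0.15,0.08],0],
    [0.1,[0,-0.15,0.13],0],
    [0.1,[0,-0.15,0.18],0],
    [0.1,[0,-0.15,0.2],0],
    [0.1,[0,-0.15,0.2],0],
    [0.1,[0,-0.15,0.2],0]
  ]
}}

```text
time_s: 69.45
eef_pos: [0.5321, -0.1702, 0.2134]
ee_rot: [[0.982, 0.01, -0.19], [0.191, -0.026, 0.981], [0.005, -1.0, -0.027]]
force: [-1.1, 0.1, -1.0]
gripper_width: 0.0846
```

```bash
python3 -c "
from h import *
D={n:grab(n,'bl_'+n)[0] for n in ('side','scene')}
for n in D:
  for b in blobs((n,),data=D,zlo=.095,zhi=.12,box=(.5,.65,-.45,-.3))[n]: print('CUP',n,'c %.3f %.3f  L %.0f W %.0f ang %.1f top %.4f'%b[:6])
  P=cloud(D[n],D[n]['T']);m=(abs(P[...,0]-.570)<.03)&(abs(P[...,1]+.3695)<.03)&(P[...,2]>.095)&(P[...,2]<.12); q=P[m]; A=np.c_[q[:,:2],np.ones(len(q))]; print('slope',np.linalg.lstsq(A,q[:,2],rcond=None)[0][:2].round(3))
  for b in blobs((n,),data=D,zlo=.012,zhi=.045,box=(.4,.7,.15,.42))[n]: print(n,'c %.3f %.3f  L %.0f W %.0f ang %.1f top %.3f'%b[:6])
  for b in blobs((n,),data=D,zlo=.009,zhi=.03)[n]: print(n,'  c %.3f %.3f  L %.0f W %.0f ang %.1f'%b[:5])
print(manip.state()['time_s'],manip.state()['eef_pos'])
"; python3 crop.py pics/bl_scene.png 120 260 340 520 pics/bl_c.png
```

```text
CUP side c 0.570 -0.369  L 59 W 58 ang -79.0 top 0.1081
slope [0.015 0.057]
side c 0.475 0.265  L 163 W 43 ang -76.0 top 0.027
side c 0.533 0.376  L 125 W 33 ang 3.9 top 0.034
side c 0.503 0.248  L 78 W 9 ang 87.8 top 0.020
side c 0.555 0.343  L 37 W 18 ang -18.6 top 0.023
side c 0.629 0.191  L 82 W 24 ang -12.2 top 0.031
side c 0.610 0.221  L 30 W 29 ang 89.0 top 0.031
side c 0.660 0.225  L 37 W 18 ang -73.8 top 0.035
side   c 0.277 -0.265  L 54 W 19 ang -0.1
side   c 0.385 -0.138  L 34 W 29 ang -5.1
side   c 0.569 -0.370  L 85 W 84 ang -7.7
side   c 0.729 -0.367  L 59 W 20 ang 60.1
side   c 0.720 0.075  L 36 W 26 ang -3.9
side   c 0.742 -0.131  L 35 W 27 ang -28.7
side   c 0.744 -0.261  L 35 W 30 ang -30.1
CUP scene c 0.571 -0.369  L 59 W 58 ang 10.3 top 0.1105
slope [-0.034 -0.011]
scene c 0.572 0.282  L 215 W 202 ang 89.9 top 0.036
scene c 0.565 0.281  L 145 W 139 ang 87.0 top 0.032
scene   c 0.281 -0.265  L 61 W 16 ang 0.1
scene   c 0.390 -0.136  L 34 W 31 ang 57.7
scene   c 0.574 -0.370  L 85 W 84 ang -7.6
scene   c 0.727 -0.380  L 85 W 22 ang 56.7
scene   c 0.721 0.073  L 35 W 28 ang 6.4
scene   c 0.747 -0.131  L 34 W 34 ang -49.3
scene   c 0.749 -0.260  L 34 W 32 ang 53.6
69.55 [ 0.5321287  -0.17110055  0.21310749]
```

View pics/bl_side.png

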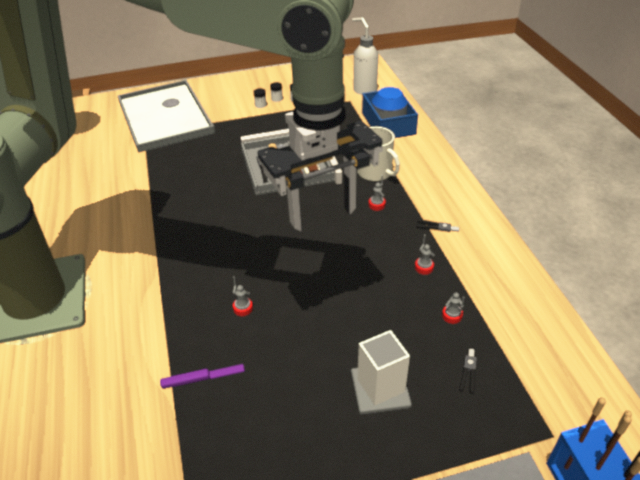

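View pics/bl_scene.png

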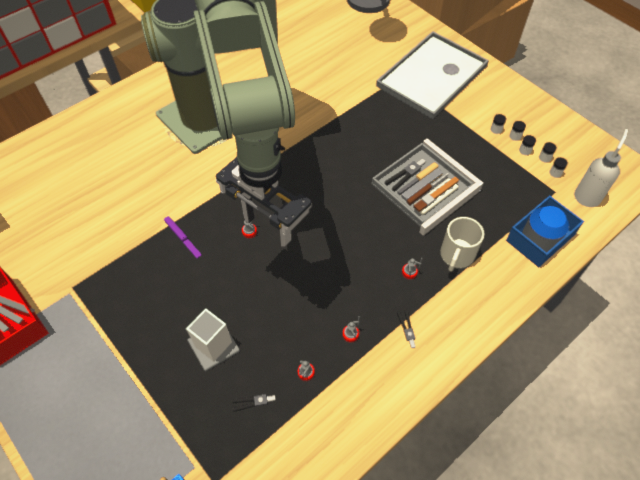

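View pics/bl_c.png

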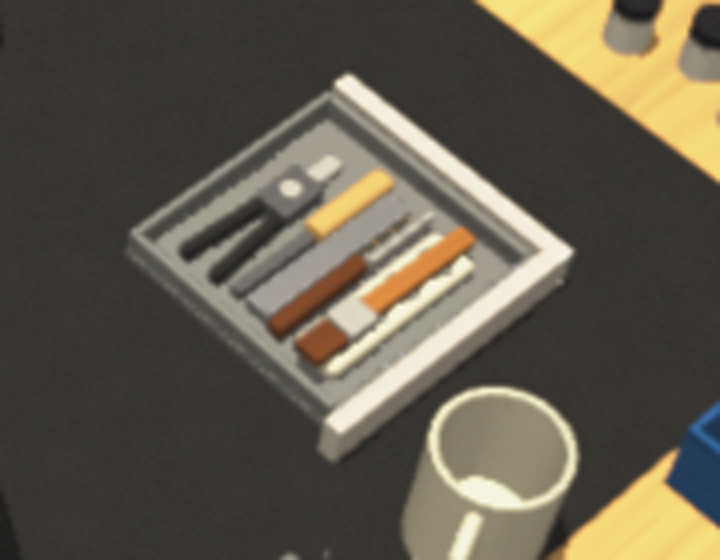

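```bash
python3 -c "
from station import manip
print(manip.sign_off())"
```

```text
the job is handed in; nothing more can be done
None
```

The job is handed in at about 70 s of the 210 s. No verdict came back, so the results below are from my own last checks.

**Tray:** all six tools were there and are in the tray; the brush lies on top of the well strip. I pushed the tray along the desk into the corner, and it stopped against both rails at about 13–16 N. In the last pictures it sits flush and parallel to both rails, and the lookalike clippers and knife are still on the mat.

**Cup:** the tool only turns about the vertical, so I tipped the cup up against the peg, let it settle mouth-down on the desk, and then set it over the peg. It took several regrips because the cup slid in the fingers.
- Its centre is within 2 mm of the measured stand centre, and its top is at 0.108–0.110 m; 0.107 m is expected with the rim on the base.
- The tilt of its top read 0.06 rad from one camera and 0.035 rad from the other, in different directions. I took this as depth noise; both are under the 0.09 rad limit.

**Rest of the scene:** the miniatures measured within a few millimetres of their starting places. I checked the mug only by eye, and it looks unmoved. The arm was clear of everything at hand-in. In the last side view it partly hid the tray, so the final tray check rests on the other camera.

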